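Stand sealed stone tiles in the bench dryer, latch its hood and start it

TASK

The freshly sealed stone sample tiles lying on the right of the bench must dry without dust settling on them: stand every one of them on its short edge in the slotted rack of the bench dryer, one tile to a slot and right down in it. Then push the clear hood shut along its rails until its spring latch catches, and finally press the dryer's start button all the way down and let it go.

Things in the scene. Friction and masses are not known exactly. Their poses are not given: they have to be found in the camera images.
- dryer: Bench dryer on a grey base plate 150 x 580 x 14 mm, fixed. Origin: on the bench top (z 0) under the middle of its rack. z up; y runs along rack and hood rails, towards where the open hood is parked; x across, away from the robot at yaw 0. Hood rails at x -58 and +58 mm, up to z 24 mm. From y = +120 mm on: fan housing 97 mm wide, top z 111 mm. Behind hangs a wall shelf, underside z 337 mm, beyond world x 0.685 for world y > -0.11.
- rack_slot1 (a point): Floor of slot 1 of the rack, at x 0, y 53.75, z 24 mm in the dryer's frame (axes as the dryer's). Rack: two wooden toothed rails, 12 mm wide, at x -15 and +15 mm; 7 tooth pairs make 6 slots, slot i at (i - 1) x 21.5 mm towards -y. Slots lean 20 deg from vertical, tops towards +y; teeth 36 mm long, tapered: slot 18 mm wide at the mouth, 13 at the floor, square to the teeth.
- rack_rail (a point): Top middle (x -33.75, y 15, z 58 mm in the dryer's frame) of the rack's front side rail. Two round steel rails, 6 mm thick, at x -33.75 and +33.75 mm, from y -66 to +96 mm, keep tiles from sliding out sideways: 5.7 mm play either side of a centred tile. Fingers that hold a tile by its long edges must stay above them: grip it near its upper end.
- post_top (a point): Middle of the flat top (z 122 mm) of the grey end post at the dryer's -y end: 118 mm (x) by 60 mm (dryer y -190 to -130 mm). The start button is on its top, the latch on its front (-x) face, about 75 mm above the bench. Keep the gripper clear of it when standing tiles in the last slots.
- hood (a joint): Clear plastic hood with aluminium edges: a tunnel 112 mm wide, 254 mm long, top z 119 mm, on the dryer's rails. 0 = fully shut against the post, a firm stop; grows to 0.255 m as it opens towards +y. Starts open at 0.228 to 0.25, clear of all slots (front edge at dryer y = value - 0.128). About 2 N friction, stays where left; in the last 27 mm the latch adds up to about 6 N, then lets it through.
- hood_bar (a point): Middle of the dark steel push bar on top of the hood: 84 mm long across the hood (dryer x), 12 mm thick (y), 14 mm high; its underside is 22 mm above the hood's top; posts at 34 mm either side of the middle. Push it from its +y side or pinch it from above.
- latch (a joint): Spring latch, a steel pawl on the front face of the end post. 0 = nose down: at rest while the hood is away, and again once it has caught. In the last 27 mm a pin on the hood's front side lifts it to about 0.17 rad; it drops back to 0 when the hood is 2 to 3 mm from shut. Hood and latch both near 0 = caught; the hood then cannot slide back. Needs no touching.
- start (a joint): Start button on top of the end post, round black cap 28 mm across in a steel collar: 0 up, 0.006 m fully down; about 5 N presses it home, it springs back when let go.
- start_top (a point): Centre of the button's top face (moves with the button), 22 mm above the post's top; press straight down.
- tile_1: Sawn stone sample tile, plain pale slab 50 x 75 x 10 mm (its x, y, z), about 0.1 kg; origin at the centre of its underside. Starts flat on the right bench (uneven by 2 mm), y roughly along the world's y. Either face and either short edge may go up. Standing fully in a slot, it leans about 25 deg, its middle 60 mm above the bench and about 15 mm towards the dryer's +y from the slot's floor. None = absent.
- tile_2: Sawn stone sample tile, plain pale slab 50 x 75 x 10 mm (its x, y, z), about 0.1 kg; origin at the centre of its underside. Starts flat on the right bench (uneven by 2 mm), y roughly along the world's y. Either face and either short edge may go up. Standing fully in a slot, it leans about 25 deg, its middle 60 mm above the bench and about 15 mm towards the dryer's +y from the slot's floor. None = absent.
- tile_3: Sawn stone sample tile, plain pale slab 50 x 75 x 10 mm (its x, y, z), about 0.1 kg; origin at the centre of its underside. Starts flat on the right bench (uneven by 2 mm), y roughly along the world's y. Either face and either short edge may go up. Standing fully in a slot, it leans about 25 deg, its middle 60 mm above the bench and about 15 mm towards the dryer's +y from the slot's floor. None = absent.
- tile_4: Sawn stone sample tile, plain pale slab 50 x 75 x 10 mm (its x, y, z), about 0.1 kg; origin at the centre of its underside. Starts flat on the right bench (uneven by 2 mm), y roughly along the world's y. Either face and either short edge may go up. Standing fully in a slot, it leans about 25 deg, its middle 60 mm above the bench and about 15 mm towards the dryer's +y from the slot's floor. None = absent.
- tile_5: Sawn stone sample tile, plain pale slab 50 x 75 x 10 mm (its x, y, z), about 0.1 kg; origin at the centre of its underside. Starts flat on the right bench (uneven by 2 mm), y roughly along the world's y. Either face and either short edge may go up. Standing fully in a slot, it leans about 25 deg, its middle 60 mm above the bench and about 15 mm towards the dryer's +y from the slot's floor. None = absent.
- tile_6: Sawn stone sample tile, plain pale slab 50 x 75 x 10 mm (its x, y, z), about 0.1 kg; origin at the centre of its underside. Starts flat on the right bench (uneven by 2 mm), y roughly along the world's y. Either face and either short edge may go up. Standing fully in a slot, it leans about 25 deg, its middle 60 mm above the bench and about 15 mm towards the dryer's +y from the slot's floor. None = absent.
- rubbing_block: Abrasive rubbing block 66 x 79 x 30 mm, thicker than the tiles, lying among them; not part of the job. Origin: centre of its underside.

How it is judged (in metres and radians):
On the way, in this order (a step that is already met when the one before it is completed fails the run):
1. every tile stands in a slot of the rack, the hood still open (x of tile_1 in the frame of dryer between -0.022 and 0.022 m and y of tile_1 in the frame of dryer between -0.053 and 0.083 m and z of tile_1 in the frame of dryer between 0.051 and 0.067 m and angle between the y axis of each of tile_1, tile_2, tile_3, tile_4, tile_5, tile_6 and the z axis of dryer, either way round below 0.62 rad and angle between the x axis of each of tile_1, tile_2, tile_3, tile_4, tile_5, tile_6 and the x axis of dryer, either way round below 0.35 rad and x of tile_2 in the frame of dryer between -0.022 and 0.022 m and y of tile_2 in the frame of dryer between -0.053 and 0.083 m and z of tile_2 in the frame of dryer between 0.051 and 0.067 m and x of tile_3 in the frame of dryer between -0.022 and 0.022 m and y of tile_3 in the frame of dryer between -0.053 and 0.083 m and z of tile_3 in the frame of dryer between 0.051 and 0.067 m and x of tile_4 in the frame of dryer between -0.022 and 0.022 m and y of tile_4 in the frame of dryer between -0.053 and 0.083 m and z of tile_4 in the frame of dryer between 0.051 and 0.067 m and x of tile_5 in the frame of dryer between -0.022 and 0.022 m and y of tile_5 in the frame of dryer between -0.053 and 0.083 m and z of tile_5 in the frame of dryer between 0.051 and 0.067 m and x of tile_6 in the frame of dryer between -0.022 and 0.022 m and y of tile_6 in the frame of dryer between -0.053 and 0.083 m and z of tile_6 in the frame of dryer between 0.051 and 0.067 m and value of joint hood above 0.1 m), for 0.2 s.
2. the hood is shut and its latch has dropped behind the catch pin (x of tile_1 in the frame of dryer between -0.022 and 0.022 m and y of tile_1 in the frame of dryer between -0.053 and 0.083 m and z of tile_1 in the frame of dryer between 0.051 and 0.067 m and angle between the y axis of each of tile_1, tile_2, tile_3, tile_4, tile_5, tile_6 and the z axis of dryer, either way round below 0.62 rad and angle between the x axis of each of tile_1, tile_2, tile_3, tile_4, tile_5, tile_6 and the x axis of dryer, either way round below 0.35 rad and x of tile_2 in the frame of dryer between -0.022 and 0.022 m and y of tile_2 in the frame of dryer between -0.053 and 0.083 m and z of tile_2 in the frame of dryer between 0.051 and 0.067 m and x of tile_3 in the frame of dryer between -0.022 and 0.022 m and y of tile_3 in the frame of dryer between -0.053 and 0.083 m and z of tile_3 in the frame of dryer between 0.051 and 0.067 m and x of tile_4 in the frame of dryer between -0.022 and 0.022 m and y of tile_4 in the frame of dryer between -0.053 and 0.083 m and z of tile_4 in the frame of dryer between 0.051 and 0.067 m and x of tile_5 in the frame of dryer between -0.022 and 0.022 m and y of tile_5 in the frame of dryer between -0.053 and 0.083 m and z of tile_5 in the frame of dryer between 0.051 and 0.067 m and x of tile_6 in the frame of dryer between -0.022 and 0.022 m and y of tile_6 in the frame of dryer between -0.053 and 0.083 m and z of tile_6 in the frame of dryer between 0.051 and 0.067 m and value of joint hood below 0.004 m and value of joint latch below 0.05 rad), for 0.2 s.
3. the start button is pressed all the way down (value of joint start above 0.0045 m and value of joint hood below 0.004 m and value of joint latch below 0.05 rad), for 0.05 s.
At the end, for the whole second after the job is handed in: Every tile present stands at rest in a slot: on the slot floor by a short edge, under 35 deg from upright, under 20 deg out of line with the slot, within 22 mm of the rack's middle line. Hood within 4 mm of shut, latch down (under 0.05 rad), button up (under 2 mm) (all of step 2 and value of joint start below 0.002 m and linear speed of each of tile_1, tile_2, tile_3, tile_4, tile_5, tile_6 below 0.02 m/s); the robot touches nothing.
Of tile_1, tile_2, tile_3, tile_4, tile_5, tile_6 only 4 to 6 are there at a start; the rules pass over those that are not, and their reading is None.
At some moment in a run one of tile_1, tile_2, tile_3, tile_4, tile_5, tile_6 may be knocked a few centimetres aside while the robot is not near it.
It also fails if it takes over 210 s, if anything falls off the work surface, if the arm or the gripper's body presses on something with over 40 N, if the wrist force passes 120 N, or if a joint passes its speed limit or range.

ROBOT

A 7-joint arm with a two-finger parallel gripper is mounted at the origin on a cart in front of the work surface, level with it; the furniture and walls round the work are solid. World frame = base frame: x ahead of the robot, y to its left, z up, the work surface at z = 0. Lengths are in mm, angles in rad, forces in N, time in s.
With the tool pointing down it reaches from about 425 to 975 mm from the base axis. Payload 16.7 kg.
Tool frame: the origin (TCP) lies on the centre line of the jaws, within the pads' length; the fingertips stand 14 mm ahead of it and the grasp point (between the pads) lies 5 mm behind it; z points along the fingers, y is the direction in which the jaws open and shut (so a half turn about z gives the same grasp; the last joint's range is limited). The gripper opens to 85 mm and grips with 20 to 120 N. Pads are 22 mm wide; open, the fingers measure 114 mm over their backs; the gripper's body (76 mm by 85 mm) begins 54 mm behind the grasp point. The pads swing forward as they close: fully open they stand 13 mm farther back than shut.
Start: joints at [-1.339, 0.426, 0.074, 1.606, -0.034, 1.111, -0.067], TCP at [251.502, 626.358, 245.302] pointing down, gripper open.
Joint ranges: [-2.85, 2.85], [-0.5, 2.14], [-1.23, 1.37], [0.21, 2.46], [-1.02, 4.16], [0.16, 2.05], [-2.73, 2.73]. Speed limits (rad/s): [1.89, 1.89, 2.39, 2.39, 3.01, 3.01, 3.01].

INTERFACE

Orientations are given as a 3x3 rotation matrix whose columns are the frame's x, y, z axes.
In Python, from bench import r gives the robot as it stands. The module is installed in compiled form; this text tells all that it offers.
- The arm moves only by the tool drive_tool, never from a script. Its argument "steps" is a list of rows, each an object of numbers: "x", "y", "z": the shift along the tool's x, y, z in m; "wx", "wy", "wz": the turn, a rotation vector about the tool's x, y, z in degrees; "hand": the closure, from 0 (fully open) to 1 (shut). A call has 1 to 10 rows; each row shifts and turns the commanded pose from where the row before left it, along the tool's axes as they then stand; what a row does not reach is not made up. A row lasts 1/8 s, in which the tool goes at most 62.5 mm and 10.7 degrees, less where a joint would pass 70% of its speed; a pose out of reach is approached as far as the arm can. A call is refused whole if a number of a shift passes 0.0625 or a number of a turn 10.7, either way. A call with a gripper value outside its range is refused whole. The fingers move at their own pace and stop on an object; "force" is the grip in N (left out, the last holds). Time passes only in rows, so rows that do not move let the fingers close. It gives the time, the measured TCP pose, the force and the opening at its end, in the units of the state.
- r.observe(): the state, without advancing time (a new reading comes with each control period).
- r.grab_frame(name): name is "side" or "top" or "wrist"; returns a dict with "frame" (400x640x3 uint8, red, green, blue), "vertical_fov" (degrees; the focal length in pixels is half the picture's height over the tangent of half this angle, whatever the lens; pixels are square), "cx", "cy" (the principal point, pixels), "T" (4x4, takes a point from camera to world coordinates). Camera axes: x right, y down, z forward; pixel columns grow to the right and rows downward; lengths in mm; the calibration is good to about 2 mm. A picture is of the moment at which its call begins. There is no depth.
- r.finish_job(): hands the job in, once; it reports no verdict.
Trained networks look in a picture, given as the dict that the camera call returned (one of the last four; its "shot" number tells which), for a name from the list of things; names that differ only in an ending like _2 or _b are one class to them, and where a whole thing is asked for, a point or a joint stands for the part that bears it (a point fixed in the world has none). Each returns a list of dicts, best first, with "conf" (0 to 1); they miss things now and then, are a little off and sometimes report something else, mostly with a low value. They report only what shows in the picture. A call takes as long as a camera call.
- r.search_frame(picture, thing): "bbox" ([left, top, right, bottom] in pixels, round what is visible of it).
- r.silhouettes(picture, thing): "pixels" (400x640 bool, what is visible of it) and "bbox" ([left, top, right, bottom] in pixels, round what is visible of it).
The state is a dict: "time_s": time; "q": joint angles; "qd": joint speeds; "effort": joint torques, N m; "tcp_pos": TCP position; "tcp_rot": TCP orientation; "wrist_force": force on the tool from outside, world axes, zero at the start; "ft_torque": the same for the moment, N m; "width": finger opening in mm.
Only numpy, scipy, OpenCV 4.12 (cv2) and the standard library are available. Lean on these libraries where they do the work, as an engineer would, in place of code of your own. Each camera call takes 0.05 s, during which the arm holds its last target.

## Working session

There is one attempt and no reset: what is moved stays moved. The work goes in short steps, Python scripts to look and compute and a tool call to move; the robot and the scene stay as the last step left them, time stands still between calls to the robot, and variables do not carry over. Pictures are saved under pics/ and viewed, and the job is handed in when it is done.

Besides the shell and the picture viewer there is one more tool, called after ">>>" by a JSON object that holds its "name" and its "arguments", one argument or row to a line. drive_tool: Moves the arm, as the interface text tells. Its arguments: {"type":"object","properties":{"steps":{"type":"array","items":{"type":"object","properties":{"x":{"type":"number"},"y":{"type":"number"},"z":{"type":"number"},"wx":{"type":"number"},"wy":{"type":"number"},"wz":{"type":"number"},"hand":{"type":"number"}}}},"force":{"type":"number"}},"required":["steps"]}

```bash
ls; mkdir -p pics; cat > h.py <<'E'
import numpy as np, cv2
from bench import r
def grab(n,save=None):
    p=r.grab_frame(n)
    if save: cv2.imwrite('pics/'+save,p['frame'][:,:,::-1])
    return p
def foc(p): return 200/np.tan(np.radians(p['vertical_fov'])/2)
def ray(p,uv):
    f=foc(p); d=np.array([(uv[0]-p['cx'])/f,(uv[1]-p['cy'])/f,1.]); T=np.array(p['T'])
    return T[:3,3],T[:3,:3]@d
def atz(p,uv,z):
    o,d=ray(p,uv); return o+d*(z-o[2])/d[2]
def proj(p,X):
    T=np.array(p['T']); c=T[:3,:3].T@(np.asarray(X,float)-T[:3,3]); f=foc(p)
    return np.array([p['cx']+f*c[0]/c[2],p['cy']+f*c[1]/c[2]])
E
python3 - <<'E'
from h import *
np.set_printoptions(precision=3,suppress=True)
s=r.observe()
for k in s: print(k,np.array(s[k]))
for n in ['side','top','wrist']:
    p=grab(n,n+'0.png'); print(n,p['vertical_fov'],p['cx'],p['cy']);print(np.array(p['T']))
E
```

```text
pics
time_s 0.0
q [-1.339  0.427  0.074  1.607 -0.034  1.111 -0.067]
qd [ 0.001  0.    -0.002  0.002  0.    -0.001 -0.001]
effort [  0.001 -94.982   3.761 -46.35    0.019   0.01   -0.   ]
tcp_pos [251.357 626.027 244.583]
tcp_rot [[-0.928  0.373 -0.   ]
 [ 0.373  0.928 -0.001]
 [-0.    -0.001 -1.   ]]
wrist_force [ 0.292  0.406 -0.006]
ft_torque [-0.049 -0.005 -0.029]
width 85.30566359934815
side 46.450185573823745 320.83526917422387 203.8708616743672
[[   0.603   -0.496    0.624 -396.247]
 [  -0.798   -0.364    0.481 -758.342]
 [  -0.012   -0.788   -0.616  998.969]
 [   0.       0.       0.       1.   ]]
top 50.66436460309386 322.9240253920178 206.576390320798
[[  -0.027   -0.988    0.154  314.847]
 [  -1.       0.028    0.003  -63.936]
 [  -0.007   -0.154   -0.988 1322.529]
 [   0.       0.       0.       1.   ]]
wrist 69.07034264239165 317.33910834085736 199.88072127310485
[[  0.372   0.888   0.268 182.638]
 [  0.928  -0.356  -0.109 653.642]
 [ -0.001   0.29   -0.957 372.958]
 [  0.      0.      0.      1.   ]]
```

View pics/top0.png

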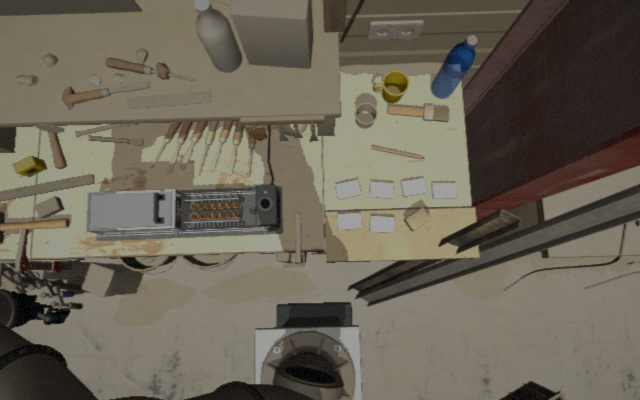

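View pics/side0.png

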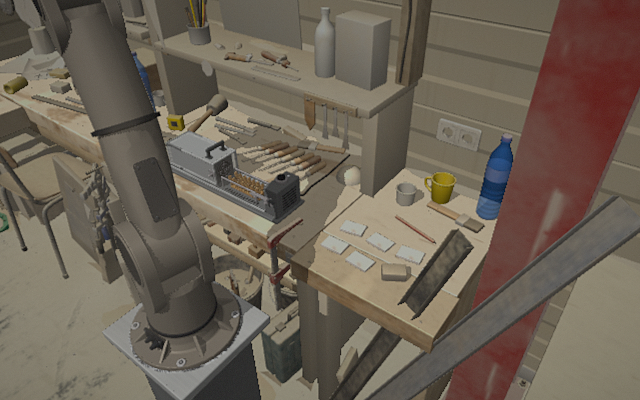

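View pics/wrist0.png

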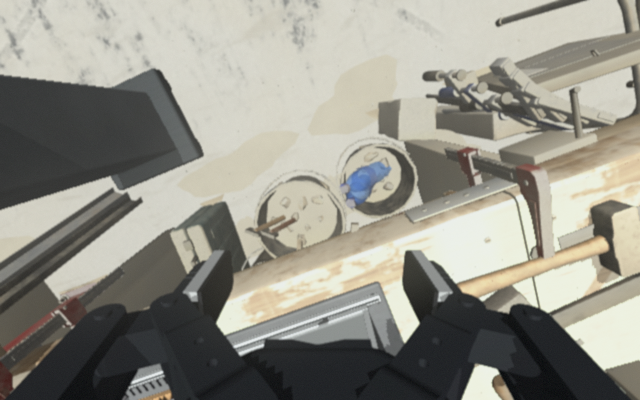

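```bash
python3 - <<'E'
from h import *
np.set_printoptions(precision=1,suppress=True)
for n in ['top','side']:
    p=grab(n)
    for t in ['tile_1','rubbing_block','rack_slot1','rack_rail','post_top','hood_bar','start_top','latch','dryer','hood']:
        if t in('tile_1','rubbing_block'):
            for d in r.silhouettes(p,t):
                ys,xs=np.nonzero(d['pixels']); 
                h=10 if t=='tile_1' else 30
                cs,_=cv2.findContours(d['pixels'].astype(np.uint8),0,2); c=max(cs,key=cv2.contourArea)
                W=np.array([atz(p,q[0],h)[:2] for q in c]).astype(np.float32)
                print(n,t,round(d['conf'],2),d['bbox'],'rect',cv2.minAreaRect(W), len(xs))
        else:
            for d in r.search_frame(p,t)[:2]: print(n,t,round(d['conf'],2),np.array(d['bbox']))
E
```

```text
top tile_1 0.91 [369.6, 217.3, 395.3, 231.5] rect ((460.180908203125, -241.43734741210938), (71.86578369140625, 50.3307991027832), 87.46994018554688) 379
top tile_1 0.85 [339.2, 213.8, 359.8, 234.3] rect ((472.24188232421875, -138.68116760253906), (71.82377624511719, 50.367557525634766), 88.39665985107422) 356
top tile_1 0.62 [367.2, 181.3, 395.5, 200.7] rect ((568.140869140625, -243.3025665283203), (77.7234878540039, 54.20563888549805), 84.18175506591797) 396
top tile_1 0.58 [399.2, 175.5, 429.0, 193.8] rect ((575.48193359375, -347.9112548828125), (51.6661491394043, 78.96188354492188), 7.961230754852295) 397
top tile_1 0.56 [334.3, 179.5, 361.7, 200.3] rect ((574.4825439453125, -139.2300567626953), (51.744956970214844, 76.12786865234375), 9.902862548828125) 365
top rubbing_block 0.76 [403.5, 208.2, 429.5, 230.7] rect ((470.6598205566406, -347.75799560546875), (45.666690826416016, 75.14291381835938), 31.827342987060547) 353
top rack_slot1 0.7 [ 84.6 130.5 285.1 242.5]
top rack_rail 0.69 [ 87.4 183.8 279.3 238.3]
top rack_rail 0.2 [429.3 179.2 458.  200. ]
top post_top 0.96 [ 84.4 126
[... 858 characters left out ...]
74609375), (82.99081420898438, 57.299015045166016), 85.79582214355469) 351
side rubbing_block 0.76 [379.4, 264.1, 406.2, 280.7] rect ((456.653564453125, -354.86676025390625), (71.46745300292969, 74.65704345703125), 34.10314178466797) 460
side rubbing_block 0.74 [162.5, 129.3, 338.1, 222.8] rect ((548.7169189453125, 408.58154296875), (729.4775390625, 271.0867614746094), 89.23974609375) 6001
side rack_slot1 0.58 [164.2 131.2 347.3 223.3]
side rack_rail 0.57 [165.6 129.6 349.7 222.6]
side post_top 0.84 [165.4 130.6 300.6 219.6]
side hood_bar 0.79 [166.4 134.3 237.6 185. ]
side dryer 0.69 [165.8 132.7 338.2 222.6]
side dryer 0.61 [399.6 244.9 422.2 261.1]
side hood 0.92 [164.6 130.8 240.2 182.2]
```

```bash
python3 - <<'E'
from h import *
np.set_printoptions(precision=1,suppress=True)
p=grab('top')
for uv,z in [((266,204),144),((159,208),148),((205,210),60),((444,190),10),((298,235),0),((325,190),0),((480,230),50),((450,215),50)]: print(uv,atz(p,uv,z))
im=p['frame'][170:250,80:480][:,:,::-1]
cv2.imwrite('pics/tz.png',cv2.resize(np.ascontiguousarray(im[:,:210]),None,fx=3.8,fy=3.8,interpolation=2))
cv2.imwrite('pics/tz2.png',cv2.resize(np.ascontiguousarray(im[:,210:]),None,fx=4,fy=4,interpolation=2))
p=grab('side'); im=p['frame'][150:330,230:500][:,:,::-1]
cv2.imwrite('pics/sz.png',cv2.resize(np.ascontiguousarray(im),None,fx=2.9,fy=2.9,interpolation=2))
E
```

```text
(266, 204) [511.  100.3 144. ]
(159, 208) [507.4 401.8 148. ]
(205, 210) [511.8 296.9  60. ]
(444, 190) [ 562.3 -443.6   10. ]
(298, 235) [433.6  20.5   0. ]
(325, 190) [574.9 -68.1   0. ]
(480, 230) [ 429.  -531.6   50. ]
(450, 215) [ 477.1 -444.7   50. ]
```

View pics/tz.png

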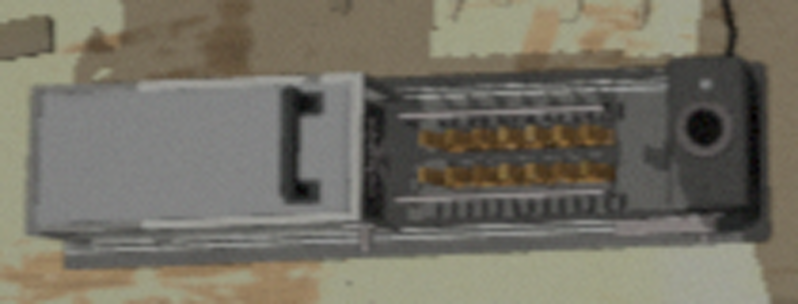

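View pics/tz2.png

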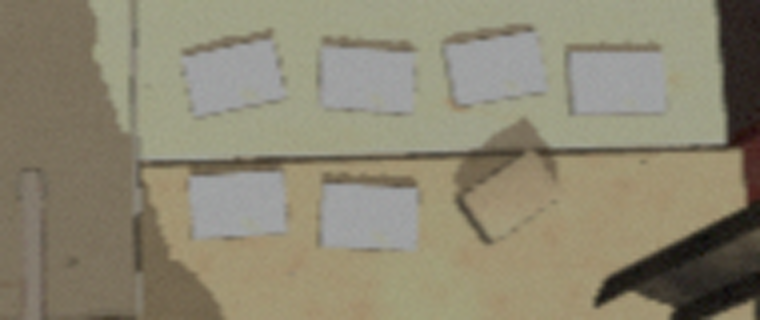

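View pics/sz.png

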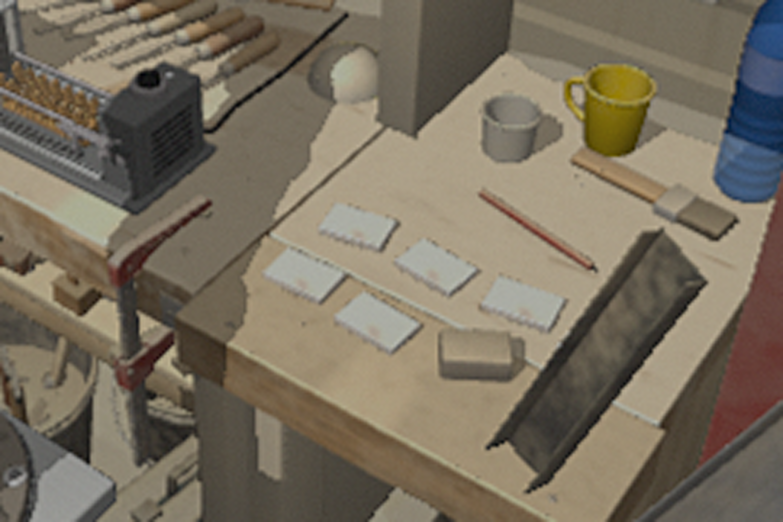

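```bash
cat >> h.py <<'E'
from scipy.spatial.transform import Rotation as R
def tool(tilt=0,yaw=0):
    """tilt>0: tool z leans to +y (body to -y), deg; yaw about world z"""
    t=np.radians(tilt); z=np.array([0,np.sin(t),-np.cos(t)]); y=np.array([1.,0,0]); x=np.cross(y,z)
    return R.from_euler('z',yaw,degrees=True).as_matrix()@np.column_stack([x,y,z])
def plan(P0,R0,P1,R1,n):
    """equal rows: returns rows in tool axes(m,deg)"""
    P0=np.array(P0,float);P1=np.array(P1,float)
    w=R.from_matrix(R0.T@R1).as_rotvec(); rows=[];dR=R.from_rotvec(w/n).as_matrix(); Rc=R0.copy()
    for i in range(n):
        d=Rc.T@(P1-P0)/n/1000; rows.append(np.r_[d,np.degrees(w/n)]); Rc=Rc@dR
    return rows
def show(rows,hand=None):
    for q in rows:
        print('{'+','.join('"%s":%s'%(k,('%.4f' if i<3 else '%.2f')%v) for i,(k,v) in enumerate(zip(['x','y','z','wx','wy','wz'],q)) if abs(v)>(5e-5 if i<3 else .005))+(',"hand":%s'%hand if hand is not None else '')+'},')
def here():
    s=r.observe(); return np.array(s['tcp_pos']),np.array(s['tcp_rot']),s
def goto(P1,R1,n=None,hand=None):
    P0,R0,s=here(); 
    a=np.degrees(np.linalg.norm(R.from_matrix(R0.T@R1).as_rotvec())); d=np.linalg.norm(np.array(P1)-P0)
    n=n or int(max(np.ceil(a/10),np.ceil(d/50),1))
    print('n',n,'dist %.1f ang %.1f'%(d,a)); show(plan(P0,R0,P1,R1,n),hand)
E
python3 - <<'E'
from h import *
goto([510,150,330],tool(0),12)
E
```

```text
n 12 dist 548.6 ang 68.1
{"x":-0.0348,"y":-0.0288,"z":-0.0071,"wz":5.68},
{"x":-0.0375,"y":-0.0252,"z":-0.0071,"wz":5.68},
{"x":-0.0398,"y":-0.0214,"z":-0.0071,"wz":5.68},
{"x":-0.0417,"y":-0.0174,"z":-0.0071,"wz":5.68},
{"x":-0.0432,"y":-0.0132,"z":-0.0071,"wz":5.68},
{"x":-0.0443,"y":-0.0088,"z":-0.0071,"wz":5.68},
{"x":-0.0450,"y":-0.0044,"z":-0.0071,"wz":5.68},
{"x":-0.0452,"y":0.0001,"z":-0.0071,"wz":5.68},
{"x":-0.0449,"y":0.0045,"z":-0.0071,"wz":5.68},
{"x":-0.0443,"y":0.0090,"z":-0.0071,"wz":5.68},
{"x":-0.0432,"y":0.0133,"z":-0.0071,"wz":5.68},
{"x":-0.0416,"y":0.0175,"z":-0.0071,"wz":5.68},
```

>>> {"name": "drive_tool", "arguments": {
  "steps": [
    {"x": -0.0348, "y": -0.0288, "z": -0.0071, "wz": 5.68},
    {"x": -0.0375, "y": -0.0252, "z": -0.0071, "wz": 5.68},
    {"x": -0.0398, "y": -0.0214, "z": -0.0071, "wz": 5.68},
    {"x": -0.0417, "y": -0.0174, "z": -0.0071, "wz": 5.68},
    {"x": -0.0432, "y": -0.0132, "z": -0.0071, "wz": 5.68},
    {"x": -0.0443, "y": -0.0088, "z": -0.0071, "wz": 5.68},
    {"x": -0.045, "y": -0.0044, "z": -0.0071, "wz": 5.68},
    {"x": -0.0452, "y": 0.0001, "z": -0.0071, "wz": 5.68},
    {"x": -0.0449, "y": 0.0045, "z": -0.0071, "wz": 5.68},
    {"x": -0.0443, "y": 0.009, "z": -0.0071, "wz": 5.68}
  ]
}}

```text
$.steps[0]: bad value
```

>>> {"name": "drive_tool", "arguments": {
  "steps": [
    {"x": -0.0432, "y": 0.0133, "z": -0.0071, "wz": 5.68},
    {"x": -0.0416, "y": 0.0175, "z": -0.0071, "wz": 5.68},
    {"x": 0}
  ]
}}

```text
$.steps[0]: bad value
```

```bash
python3 - <<'E'
from h import *
np.set_printoptions(precision=3,suppress=True)
p=grab('wrist','w1.png');P,Rr,s=here();print(P,Rr,s['q'],s['time_s'])
E
```

```text
[251.505 626.357 245.3  ] [[-0.928  0.373 -0.   ]
 [ 0.373  0.928 -0.   ]
 [ 0.    -0.    -1.   ]] [-1.338  0.426  0.074  1.606 -0.034  1.111 -0.067] 1.4
```

View pics/w1.png

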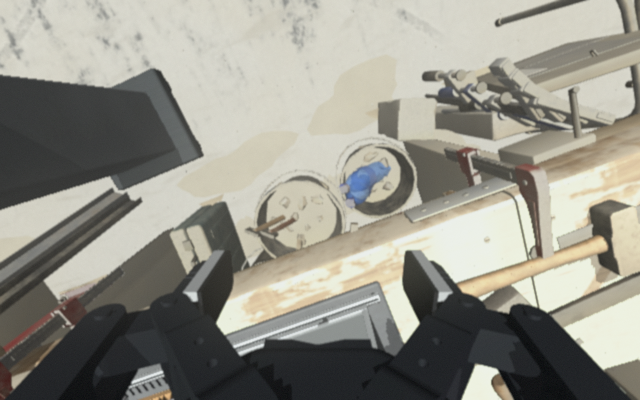

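>>> {"name": "drive_tool", "arguments": {
  "steps": [
    {"x": -0.035, "y": -0.029, "z": -0.007, "wx": 0, "wy": 0, "wz": 5.7, "hand": 0}
  ]
}}

```text
time_s: 1.52
tcp_pos: [271.0, 587.8, 251.4]
tcp_rot: [[-0.888, 0.46, -0.001], [0.46, 0.888, -0.0], [0.001, -0.001, -1.0]]
wrist_force: [1.3, -0.0, 0.5]
width: 85.4
```

>>> {"name": "drive_tool", "arguments": {
  "steps": [
    {"x": -0.038, "y": -0.025, "z": -0.007, "wz": 5.7},
    {"x": -0.04, "y": -0.021, "z": -0.007, "wz": 5.7},
    {"x": -0.042, "y": -0.017, "z": -0.007, "wz": 5.7},
    {"x": -0.043, "y": -0.013, "z": -0.007, "wz": 5.7},
    {"x": -0.044, "y": -0.009, "z": -0.007, "wz": 5.7},
    {"x": -0.045, "y": -0.004, "z": -0.007, "wz": 5.7},
    {"x": -0.045, "y": 0, "z": -0.007, "wz": 5.7},
    {"x": -0.045, "y": 0.005, "z": -0.007, "wz": 5.7},
    {"x": -0.044, "y": 0.009, "z": -0.007, "wz": 5.7}
  ]
}}

```text
$.steps[0]: bad value
```

>>> {"name": "drive_tool", "arguments": {
  "steps": [
    {"x": -0.043, "y": 0.013, "z": -0.007, "wx": 0, "wy": 0, "wz": 5.7, "hand": 0},
    {"x": -0.042, "y": 0.018, "z": -0.007, "wx": 0, "wy": 0, "wz": 5.7, "hand": 0},
    {"x": 0, "y": 0, "z": 0, "wx": 0, "wy": 0, "wz": 0, "hand": 0}
  ]
}}

```text
time_s: 1.9
tcp_pos: [366.5, 568.4, 266.8]
tcp_rot: [[-0.773, 0.634, 0.002], [0.634, 0.773, 0.0], [-0.002, 0.001, -1.0]]
wrist_force: [-1.2, 0.7, -0.2]
width: 85.0
```

```bash
cat >> h.py <<'E'
def show(rows,hand=0):
    for q in rows:
        print('{'+','.join('"%s":%s'%(k,round(float(v),4 if i<3 else 2)+0.0) for i,(k,v) in enumerate(zip(['x','y','z','wx','wy','wz'],q)))+',"hand":%s},'%hand)
def goto(P1,R1,n=None,hand=0):
    P0,R0,s=here(); 
    a=np.degrees(np.linalg.norm(R.from_matrix(R0.T@R1).as_rotvec())); d=np.linalg.norm(np.array(P1)-P0)
    n=n or int(max(np.ceil(a/9),np.ceil(d/50),1))
    print('n',n,'dist %.1f ang %.1f'%(d,a)); show(plan(P0,R0,P1,R1,n),hand)
E
python3 - <<'E'
from h import *
goto([510,150,330],tool(0),10)
E
```

```text
n 10 dist 446.8 ang 50.6
{"x":-0.0376,"y":-0.0232,"z":-0.0063,"wx":0.01,"wy":0.0,"wz":5.06,"hand":0},
{"x":-0.0395,"y":-0.0198,"z":-0.0063,"wx":0.01,"wy":0.0,"wz":5.06,"hand":0},
{"x":-0.0411,"y":-0.0163,"z":-0.0063,"wx":0.01,"wy":0.0,"wz":5.06,"hand":0},
{"x":-0.0424,"y":-0.0126,"z":-0.0063,"wx":0.01,"wy":0.0,"wz":5.06,"hand":0},
{"x":-0.0434,"y":-0.0088,"z":-0.0063,"wx":0.01,"wy":0.0,"wz":5.06,"hand":0},
{"x":-0.044,"y":-0.0049,"z":-0.0063,"wx":0.01,"wy":0.0,"wz":5.06,"hand":0},
{"x":-0.0442,"y":-0.001,"z":-0.0063,"wx":0.01,"wy":0.0,"wz":5.06,"hand":0},
{"x":-0.0441,"y":0.0029,"z":-0.0063,"wx":0.01,"wy":0.0,"wz":5.06,"hand":0},
{"x":-0.0437,"y":0.0068,"z":-0.0063,"wx":0.01,"wy":0.0,"wz":5.06,"hand":0},
{"x":-0.0429,"y":0.0106,"z":-0.0063,"wx":0.01,"wy":0.0,"wz":5.06,"hand":0},
```

>>> {"name": "drive_tool", "arguments": {
  "steps": [
    {"x": -0.038, "y": -0.023, "z": -0.006, "wx": 0, "wy": 0, "wz": 5.1, "hand": 0},
    {"x": -0.04, "y": -0.02, "z": -0.006, "wx": 0, "wy": 0, "wz": 5.1, "hand": 0},
    {"x": -0.041, "y": -0.016, "z": -0.006, "wx": 0, "wy": 0, "wz": 5.1, "hand": 0},
    {"x": -0.042, "y": -0.013, "z": -0.006, "wx": 0, "wy": 0, "wz": 5.1, "hand": 0},
    {"x": -0.043, "y": -0.009, "z": -0.006, "wx": 0, "wy": 0, "wz": 5.1, "hand": 0},
    {"x": -0.044, "y": -0.005, "z": -0.006, "wx": 0, "wy": 0, "wz": 5.0, "hand": 0},
    {"x": -0.044, "y": -0.001, "z": -0.006, "wx": 0, "wy": 0, "wz": 5.0, "hand": 0},
    {"x": -0.044, "y": 0.003, "z": -0.006, "wx": 0, "wy": 0, "wz": 5.0, "hand": 0},
    {"x": -0.044, "y": 0.007, "z": -0.006, "wx": 0, "wy": 0, "wz": 5.0, "hand": 0},
    {"x": -0.043, "y": 0.011, "z": -0.006, "wx": 0, "wy": 0, "wz": 5.0, "hand": 0}
  ]
}}

```text
time_s: 3.15
tcp_pos: [509.0, 150.1, 326.8]
tcp_rot: [[-0.004, 1.0, 0.0], [1.0, 0.004, 0.0], [0.0, 0.0, -1.0]]
wrist_force: [-0.1, 0.5, -0.8]
width: 85.3
```

```bash
python3 - <<'E'
from h import *
np.set_printoptions(precision=3,suppress=True)
p=grab('wrist');p=grab('wrist','w2.png');P,Rr,s=here();print(P,Rr,np.array(s['q']),s['time_s'])
E
```

```text
[510.237 146.797 327.395] [[ 0.002  1.     0.002]
 [ 1.    -0.002 -0.   ]
 [-0.     0.002 -1.   ]] [-0.874  0.119  0.523  1.85  -0.063  1.188 -0.331] 3.25
```

View pics/w2.png

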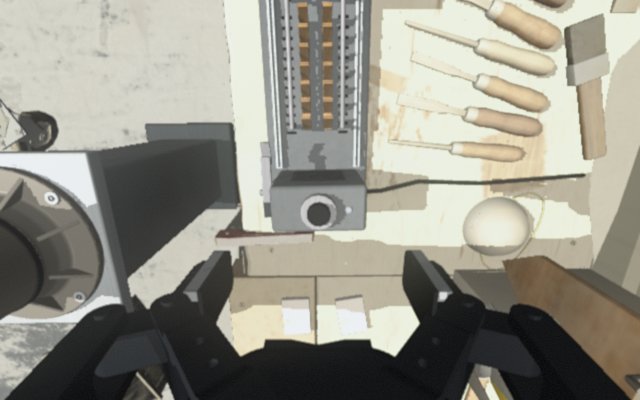

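>>> {"name": "drive_tool", "arguments": {
  "steps": [
    {"x": 0.04, "y": 0, "z": 0, "wx": 0, "wy": 0, "wz": 0, "hand": 0},
    {"x": 0.04, "y": 0, "z": 0, "wx": 0, "wy": 0, "wz": 0, "hand": 0},
    {"x": 0.04, "y": 0, "z": 0, "wx": 0, "wy": 0, "wz": 0, "hand": 0},
    {"x": 0, "y": 0, "z": 0, "wx": 0, "wy": 0, "wz": 0, "hand": 0}
  ]
}}

```text
time_s: 3.75
tcp_pos: [506.9, 275.1, 325.8]
tcp_rot: [[-0.012, 1.0, -0.001], [1.0, 0.012, -0.0], [-0.0, -0.001, -1.0]]
wrist_force: [0.1, -1.3, -0.4]
width: 85.4
```

```bash
python3 - <<'E'
from h import *
np.set_printoptions(precision=3,suppress=True)
p=grab('wrist','w3.png');P,Rr,s=here();print(P,s['time_s'])
import pickle; pickle.dump({k:p[k] for k in p},open('w3.pkl','wb'))
im=p['frame'][:260,200:440][:,:,::-1]
cv2.imwrite('pics/w3z.png',cv2.resize(np.ascontiguousarray(im),None,fx=2.3,fy=2.3,interpolation=2))
E
```

```text
[507.252 273.05  325.924] 3.8
```

View pics/w3.png

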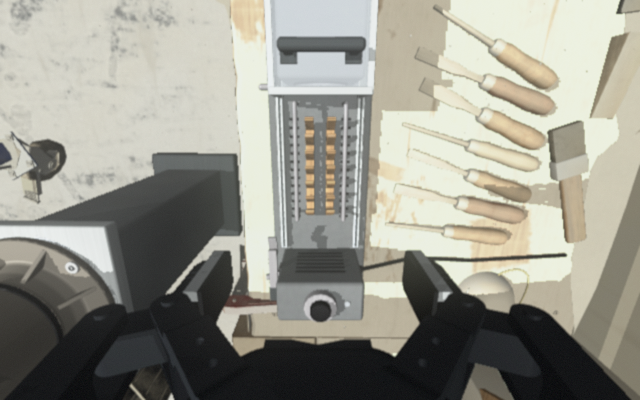

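View pics/w3z.png

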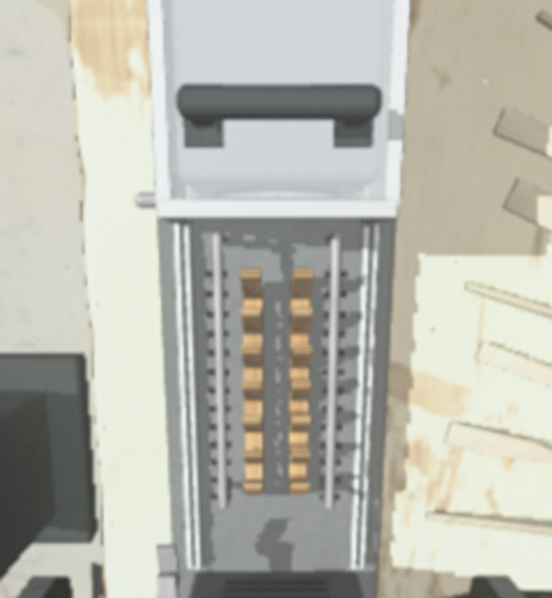

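```bash
cat >> h.py <<'E'
from scipy.optimize import least_squares
E
python3 - <<'E'
from h import *
import pickle
np.set_printoptions(precision=3,suppress=True)
p=pickle.load(open('w3.pkl','rb'))
obs=[((-33.75,96,56),(216,235)),((-33.75,-66,56),(222,507)),((33.75,96,56),(334,235)),((33.75,-66,56),(329,507))]
def W(v,X):
    c,s=np.cos(v[2]),np.sin(v[2]); return np.array([v[0]+c*X[0]-s*X[1],v[1]+s*X[0]+c*X[1],X[2]])
def f(v): return np.concatenate([proj(p,W(v,X))-np.array([200+u[0]/2.3,u[1]/2.3]) for X,u in obs])
s=least_squares(f,[510,262,0.]); print(s.x,s.fun)
v=s.x
im=cv2.resize(np.ascontiguousarray(p['frame'][:330,200:440][:,:,::-1]),None,fx=2.4,fy=2.4)
def line(a,b,c):
    a,b=[tuple(int(t) for t in (proj(p,W(v,X))-[200,0])*2.4) for X in (a,b)]; cv2.line(im,a,b,c,1)
for x in(-59,59,0): line((x,-130,122),(x,-190,122),(0,0,255))
for y in(-130,-190): line((-59,y,122),(59,y,122),(0,0,255))
for x in(-58,58): line((x,-130,24),(x,120,24),(0,255,0))
for x in(-75,75): line((x,-130,14),(x,120,14),(255,255,0))
for x in(-33.75,33.75): line((x,-66,58),(x,96,58),(255,0,0))
for i in range(6): line((-21,53.75-21.5*i,24),(21,53.75-21.5*i,24),(255,0,255))
for x in(-56,56): line((x,100,119),(x,354,119),(0,255,255))
cv2.imwrite('pics/fit.png',im[:600])
E
```

```text
[509.745 264.081   0.016] [-0.282  0.731  0.125 -0.725  0.354  0.537 -0.206 -0.866]
```

View pics/fit.png

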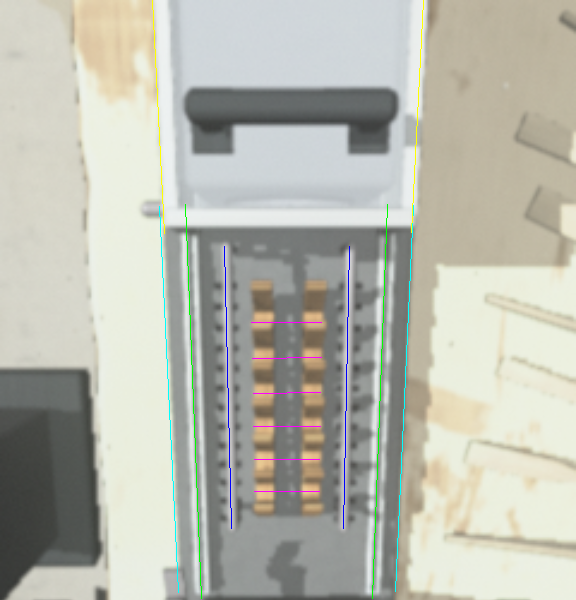

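```bash
python3 - <<'E'
from h import *
import pickle
np.set_printoptions(precision=3,suppress=True)
p=r.grab_frame('top')
def W(v,X):
    c,s=np.cos(v[2]),np.sin(v[2]); return np.array([v[0]+c*X[0]-s*X[1],v[1]+s*X[0]+c*X[1],X[2]])
obs=[((-33.75,96,57),(185.3,222.9)),((-33.75,-66,57),(239.2,220.8)),((33.75,96,57),(185.5,200.8)),((33.75,-66,57),(239.2,198.2))]
def f(v): return np.concatenate([proj(p,W(v,X))-np.array(u) for X,u in obs])
s=least_squares(f,[510,262,0.]); print(s.x,s.fun)
# beam triangulation
q=r.grab_frame('side')
def tri(a,b):
    o1,d1=ray(p,a);o2,d2=ray(q,b);A=np.column_stack([d1,-d2]);t=np.linalg.lstsq(A,o2-o1,rcond=None)[0];return o1+d1*t[0],o2+d2*t[1]
print(tri((439.5,245),(398,304)))
# the upper end
print(tri((520,215),(457,229)), here()[2]['time_s'])
E
```

```text
[509.893 260.525   0.015] [ 0.232 -0.075 -0.094 -0.266  0.211  0.015 -0.349  0.341]
(array([ 390.008, -419.277,    3.096]), array([ 386.426, -415.028,    1.748]))
(array([ 439.414, -535.795,  308.712]), array([ 424.158, -516.096,  297.669])) 3.9
```

```bash
python3 - <<'E'
from h import *
import pickle
np.set_printoptions(precision=3,suppress=True)
p=r.grab_frame('wrist');P,Rr,s=here();print(P,Rr,s['time_s']);print(np.array(p['T']))
pickle.dump({k:p[k] for k in p},open('w4.pkl','wb'))
im=p['frame'][80:240,270:380][:,:,::-1]
cv2.imwrite('pics/w4z.png',cv2.resize(np.ascontiguousarray(im),None,fx=3.7,fy=3.7,interpolation=2))
im=p['frame'][230:350,240:400][:,:,::-1]
cv2.imwrite('pics/w4y.png',cv2.resize(np.ascontiguousarray(im),None,fx=4,fy=4,interpolation=2))
E
```

```text
[507.811 271.161 326.422] [[-0.007  1.     0.   ]
 [ 1.     0.007 -0.   ]
 [-0.     0.    -1.   ]] 3.95
[[  1.      0.008   0.002 506.874]
 [  0.008  -0.957  -0.29  345.109]
 [ -0.      0.29   -0.957 454.555]
 [  0.      0.      0.      1.   ]]
```

View pics/w4z.png

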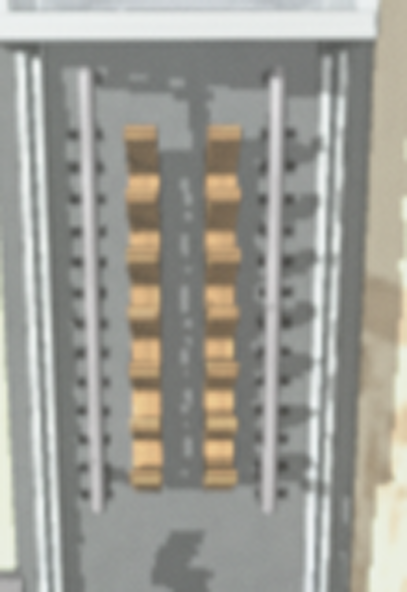

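View pics/w4y.png

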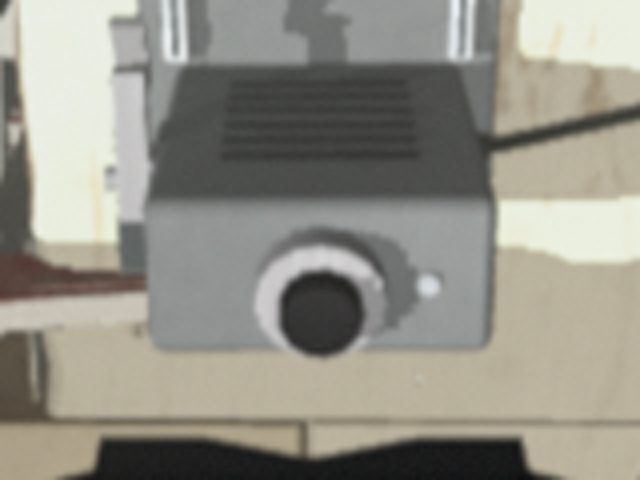

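```bash
python3 - <<'E'
from h import *
import pickle
np.set_printoptions(precision=3,suppress=True)
p=pickle.load(open('w4.pkl','rb'))
def W(v,X):
    c,s=np.cos(v[2]),np.sin(v[2]); return np.array([v[0]+c*X[0]-s*X[1],v[1]+s*X[0]+c*X[1],X[2]])
o1=[((-33.75,96,57),(293,98.4)),((-33.75,-66,57),(296.5,218.4)),((33.75,96,57),(344.6,98.4)),((33.75,-66,57),(342.2,218.9))]
o2=[((-59,-130,122),(278,280)),((59,-130,122),(362.5,280)),((-59,-190,122),(279.3,317)),((59,-190,122),(362,317))]
for obs in (o1,o2,o1+o2):
    f=lambda v: np.concatenate([proj(p,W(v,X))-np.array(u) for X,u in obs])
    s=least_squares(f,[510,262,0.]); print(s.x,s.fun)
v=s.x
b=atz(p,(320.5,308.3),144); c,sn=np.cos(v[2]),np.sin(v[2]);d=b[:2]-v[:2]; print(b,'dryer frame',c*d[0]+sn*d[1],-sn*d[0]+c*d[1])
E
```

```text
[509.943 264.16    0.013] [-0.187  1.292 -0.439 -1.104  0.377  1.034  0.225 -1.806]
[511.1   265.92    0.011] [-2.802 -0.513  3.188 -0.761 -2.109  1.076  1.703  0.851]
[510.205 264.92    0.016] [-0.211  0.756 -0.13  -1.53   0.382  0.334  0.558 -2.361 -3.01   0.329
  2.91  -0.271 -2.115  1.845  1.634  1.298]
[512.744 108.245 144.   ] dryer frame 0.06701561450429105 -156.6952979274348
```

```bash
python3 - <<'E'
from h import *
goto([505,-290,345],tool(0),12)
E
```

```text
n 12 dist 561.5 ang 0.4
{"x":-0.0468,"y":-0.0006,"z":-0.0015,"wx":0.0,"wy":0.0,"wz":0.03,"hand":0},
{"x":-0.0468,"y":-0.0005,"z":-0.0015,"wx":0.0,"wy":0.0,"wz":0.03,"hand":0},
{"x":-0.0468,"y":-0.0005,"z":-0.0015,"wx":0.0,"wy":0.0,"wz":0.03,"hand":0},
{"x":-0.0468,"y":-0.0005,"z":-0.0015,"wx":0.0,"wy":0.0,"wz":0.03,"hand":0},
{"x":-0.0468,"y":-0.0005,"z":-0.0015,"wx":0.0,"wy":0.0,"wz":0.03,"hand":0},
{"x":-0.0468,"y":-0.0004,"z":-0.0015,"wx":0.0,"wy":0.0,"wz":0.03,"hand":0},
{"x":-0.0468,"y":-0.0004,"z":-0.0015,"wx":0.0,"wy":0.0,"wz":0.03,"hand":0},
{"x":-0.0468,"y":-0.0004,"z":-0.0015,"wx":0.0,"wy":0.0,"wz":0.03,"hand":0},
{"x":-0.0468,"y":-0.0003,"z":-0.0015,"wx":0.0,"wy":0.0,"wz":0.03,"hand":0},
{"x":-0.0468,"y":-0.0003,"z":-0.0015,"wx":0.0,"wy":0.0,"wz":0.03,"hand":0},
{"x":-0.0468,"y":-0.0003,"z":-0.0015,"wx":0.0,"wy":0.0,"wz":0.03,"hand":0},
{"x":-0.0468,"y":-0.0003,"z":-0.0015,"wx":0.0,"wy":0.0,"wz":0.03,"hand":0},
```

>>> {"name": "drive_tool", "arguments": {
  "steps": [
    {"x": -0.056, "y": 0, "z": -0.002, "wx": 0, "wy": 0, "wz": 0, "hand": 0},
    {"x": -0.056, "y": 0, "z": -0.002, "wx": 0, "wy": 0, "wz": 0, "hand": 0},
    {"x": -0.056, "y": 0, "z": -0.002, "wx": 0, "wy": 0, "wz": 0, "hand": 0},
    {"x": -0.056, "y": 0, "z": -0.002, "wx": 0, "wy": 0, "wz": 0, "hand": 0},
    {"x": -0.056, "y": 0, "z": -0.002, "wx": 0, "wy": 0, "wz": 0, "hand": 0},
    {"x": -0.056, "y": 0, "z": -0.002, "wx": 0, "wy": 0, "wz": 0, "hand": 0},
    {"x": -0.056, "y": 0, "z": -0.002, "wx": 0, "wy": 0, "wz": 0, "hand": 0},
    {"x": -0.056, "y": 0, "z": -0.002, "wx": 0, "wy": 0, "wz": 0, "hand": 0},
    {"x": -0.056, "y": 0, "z": -0.002, "wx": 0, "wy": 0, "wz": 0, "hand": 0},
    {"x": -0.056, "y": 0, "z": -0.002, "wx": 0, "wy": 0, "wz": 0, "hand": 0}
  ]
}}

```text
time_s: 5.2
tcp_pos: [511.6, -290.0, 346.8]
tcp_rot: [[-0.008, 1.0, 0.001], [1.0, 0.008, 0.0], [0.0, 0.001, -1.0]]
wrist_force: [1.2, 1.9, 0.4]
width: 85.1
```

```bash
cat >> h.py <<'E'
def tilefit(p,hz=10,conf=0.3,things=('tile_1',)):
    out=[]
    for t in things:
        for d in r.silhouettes(p,t):
            if d['conf']<conf: continue
            cs,_=cv2.findContours(d['pixels'].astype(np.uint8),0,2); c=max(cs,key=cv2.contourArea)
            W=np.array([atz(p,q[0],hz)[:2] for q in c]).astype(np.float32)
            (cx,cy),(a,b),ang=cv2.minAreaRect(W)
            if a>b: a,b,ang=b,a,ang-90
            # b is long side; ang: rotation of side a from x axis
            ang=(ang+90)%180-90
            out.append((t,round(d['conf'],2),np.round([cx,cy,a,b,ang],1),[int(k) for k in d['bbox']]))
    return out
E
python3 - <<'E'
from h import *
import pickle
np.set_printoptions(precision=3,suppress=True)
r.grab_frame('wrist');p=grab('wrist','w5.png');P,Rr,s=here();print(P,s['time_s'])
for o in tilefit(p): print(*o)
E
```

```text
[ 509.887 -294.49   346.909] 5.3
tile_1 0.86 [ 571.3 -141.5   50.1   75.8   10. ] [341, 22, 376, 83]
tile_1 0.71 [ 458.1 -243.2   50.1   76.3   -4.5] [268, 95, 302, 149]
tile_1 0.7 [ 557.7 -441.3   50.6   76.7   -0.8] [334, 221, 359, 258]
tile_1 0.68 [ 567.2 -246.7   51.6   76.3   -6.4] [331, 97, 375, 153]
tile_1 0.67 [ 470.6 -141.2   50.    75.     2.3] [275, 23, 310, 82]
tile_1 0.64 [ 571.9 -347.7   51.1   76.7    7.4] [341, 164, 371, 213]
```

View pics/w5.png

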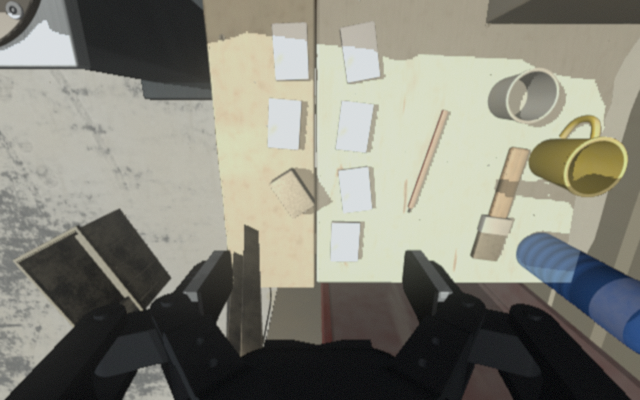

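```bash
cat >> h.py <<'E'
CC=np.array([7,0,8.])
def pick(cx,cy,yaw,tau,off=20.5,z=6.5):
    Rt=tool(-tau,yaw); C=np.array([cx,cy,z])+R.from_euler('z',yaw,degrees=True).as_matrix()@[0,off,0]
    return C-Rt@CC, Rt
E
python3 - <<'E'
from h import *
P,Rt=pick(571.5,-141,10,40); print(P)
goto(P+[0,0,80],Rt,8)
E
```

```text
[ 567.97841673 -121.02810884   17.12786881]
n 8 dist 307.5 ang 41.1
{"x":0.0213,"y":0.0072,"z":0.0311,"wx":-0.43,"wy":-4.98,"wz":-1.18,"hand":0},
{"x":0.0238,"y":0.0075,"z":0.0292,"wx":-0.43,"wy":-4.98,"wz":-1.18,"hand":0},
{"x":0.0261,"y":0.0078,"z":0.0271,"wx":-0.43,"wy":-4.98,"wz":-1.18,"hand":0},
{"x":0.0282,"y":0.0081,"z":0.0248,"wx":-0.43,"wy":-4.98,"wz":-1.18,"hand":0},
{"x":0.0301,"y":0.0086,"z":0.0224,"wx":-0.43,"wy":-4.98,"wz":-1.18,"hand":0},
{"x":0.0317,"y":0.009,"z":0.0197,"wx":-0.43,"wy":-4.98,"wz":-1.18,"hand":0},
{"x":0.0331,"y":0.0096,"z":0.017,"wx":-0.43,"wy":-4.98,"wz":-1.18,"hand":0},
{"x":0.0343,"y":0.0101,"z":0.0141,"wx":-0.43,"wy":-4.98,"wz":-1.18,"hand":0},
```

>>> {"name": "drive_tool", "arguments": {
  "steps": [
    {"x": 0.021, "y": 0.007, "z": 0.031, "wx": -0.4, "wy": -5, "wz": -1.2, "hand": 0},
    {"x": 0.024, "y": 0.0075, "z": 0.029, "wx": -0.4, "wy": -5, "wz": -1.2, "hand": 0},
    {"x": 0.026, "y": 0.008, "z": 0.027, "wx": -0.4, "wy": -5, "wz": -1.2, "hand": 0},
    {"x": 0.028, "y": 0.008, "z": 0.025, "wx": -0.4, "wy": -5, "wz": -1.2, "hand": 0},
    {"x": 0.03, "y": 0.0085, "z": 0.0225, "wx": -0.4, "wy": -5, "wz": -1.2, "hand": 0},
    {"x": 0.032, "y": 0.009, "z": 0.02, "wx": -0.4, "wy": -5, "wz": -1.2, "hand": 0},
    {"x": 0.033, "y": 0.0095, "z": 0.017, "wx": -0.4, "wy": -5, "wz": -1.2, "hand": 0},
    {"x": 0.034, "y": 0.01, "z": 0.014, "wx": -0.4, "wy": -5, "wz": -1.2, "hand": 0},
    {"x": 0, "y": 0, "z": 0, "wx": 0, "wy": 0, "wz": 0, "hand": 0}
  ]
}}

```text
time_s: 6.48
tcp_pos: [567.3, -114.0, 93.7]
tcp_rot: [[-0.15, 0.982, 0.113], [0.748, 0.187, -0.637], [-0.647, -0.011, -0.763]]
wrist_force: [0.1, -0.7, 0.1]
width: 85.3
```

```bash
python3 - <<'E'
from h import *
np.set_printoptions(precision=3,suppress=True)
p=grab('side','s1.png');im=p['frame'][100:330,200:520][:,:,::-1]
cv2.imwrite('pics/s1z.png',cv2.resize(np.ascontiguousarray(im),None,fx=2.5,fy=2.5,interpolation=2))
P,Rt=pick(571.5,-141,10,40); print(here()[0],np.array(here()[2]['q']))
goto(P+[0,0,9],Rt)
E
```

```text
[ 567.391 -115.898   95.707] [-0.96   0.75   0.899  2.107  0.266  0.552 -0.25 ]
n 2 dist 69.8 ang 0.8
{"x":0.0205,"y":0.0001,"z":0.0282,"wx":0.01,"wy":0.1,"wz":0.39,"hand":0},
{"x":0.0204,"y":0.0,"z":0.0283,"wx":0.01,"wy":0.1,"wz":0.39,"hand":0},
```

View pics/s1z.png

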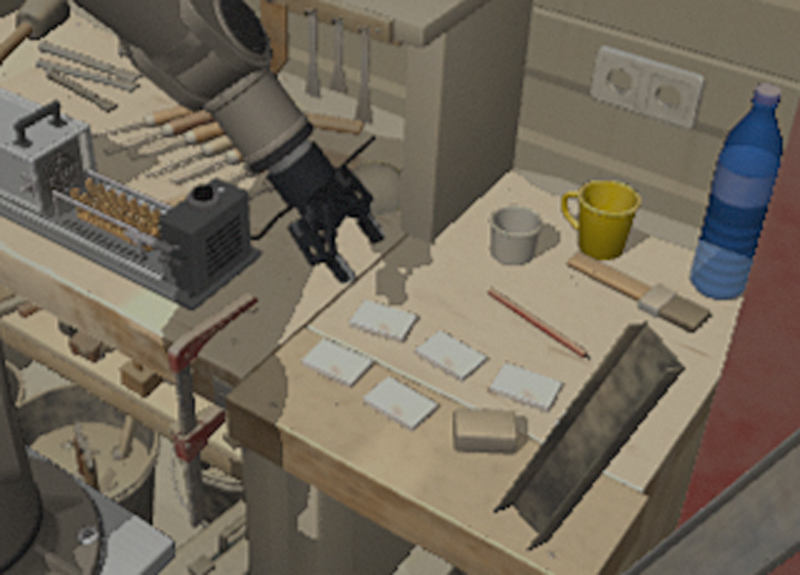

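>>> {"name": "drive_tool", "arguments": {
  "steps": [
    {"x": 0.02, "y": 0, "z": 0.028, "wx": 0, "wy": 0, "wz": 0.4, "hand": 0},
    {"x": 0.021, "y": 0, "z": 0.0285, "wx": 0, "wy": 0, "wz": 0.4, "hand": 0},
    {"x": 0, "y": 0, "z": 0, "wx": 0, "wy": 0, "wz": 0, "hand": 0}
  ]
}}

```text
time_s: 6.9
tcp_pos: [567.8, -123.2, 27.4]
tcp_rot: [[-0.127, 0.986, 0.111], [0.755, 0.169, -0.634], [-0.643, 0.003, -0.766]]
wrist_force: [0.3, 0.1, 0.3]
width: 85.2
```

```bash
python3 - <<'E'
from h import *
np.set_printoptions(precision=3,suppress=True)
p=grab('wrist','w6.png')
P,Rt=pick(571.5,-141,10,40); print(P,here()[0],here()[2]['wrist_force'])
goto(P,Rt,1)
E
```

```text
[ 567.978 -121.028   17.128] [ 568.435 -123.155   28.6  ] [ 0.63  -0.58  -0.169]
n 1 dist 11.7 ang 0.4
{"x":0.009,"y":-0.0001,"z":0.0074,"wx":0.01,"wy":0.05,"wz":-0.37,"hand":0},
```

View pics/w6.png

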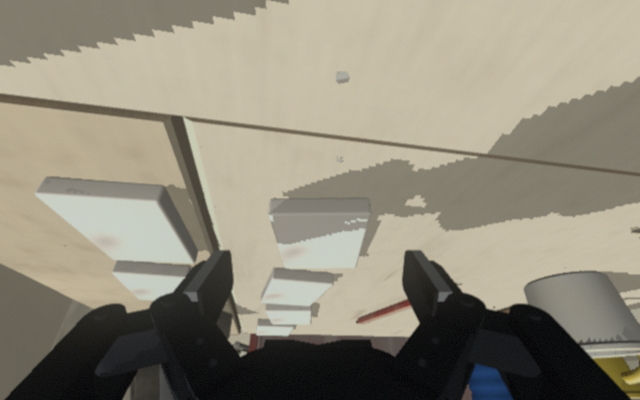

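>>> {"name": "drive_tool", "arguments": {
  "steps": [
    {"x": 0.005, "y": 0, "z": 0.004, "wx": 0, "wy": 0, "wz": 0, "hand": 0},
    {"x": 0.004, "y": 0, "z": 0.0035, "wx": 0, "wy": 0, "wz": 0, "hand": 0.2},
    {"x": 0, "y": 0, "z": 0, "wx": 0, "wy": 0, "wz": 0, "hand": 0.3}
  ],
  "force": 60
}}

```text
time_s: 7.32
tcp_pos: [568.5, -119.9, 16.0]
tcp_rot: [[-0.128, 0.985, 0.113], [0.755, 0.171, -0.634], [-0.644, 0.004, -0.765]]
wrist_force: [0.1, 0.7, 0.2]
width: 59.6
```

>>> {"name": "drive_tool", "arguments": {
  "steps": [
    {"x": 0.0013, "y": 0, "z": 0.0016, "wx": 0, "wy": 0, "wz": 0, "hand": 0.3},
    {"x": 0, "y": 0, "z": 0, "wx": 0, "wy": 0, "wz": 0, "hand": 0.6},
    {"x": 0, "y": 0, "z": 0, "wx": 0, "wy": 0, "wz": 0, "hand": 0.6},
    {"x": 0, "y": 0, "z": 0, "wx": 0, "wy": 0, "wz": 0, "hand": 0.6}
  ],
  "force": 60
}}

```text
time_s: 7.82
tcp_pos: [568.4, -120.1, 14.1]
tcp_rot: [[-0.128, 0.985, 0.113], [0.754, 0.171, -0.634], [-0.644, 0.004, -0.765]]
wrist_force: [-2.1, 5.2, 7.7]
width: 47.9
```

>>> {"name": "drive_tool", "arguments": {
  "steps": [
    {"x": -0.013, "y": 0, "z": -0.015, "wx": 0, "wy": 0, "wz": 0, "hand": 0.6},
    {"x": -0.026, "y": 0, "z": -0.031, "wx": 0, "wy": 0, "wz": 0, "hand": 0.6},
    {"x": -0.026, "y": 0, "z": -0.031, "wx": 0, "wy": 0, "wz": 0, "hand": 0.6},
    {"x": 0, "y": 0, "z": 0, "wx": 0, "wy": 0, "wz": 0, "hand": 0.6}
  ],
  "force": 60
}}

```text
time_s: 8.32
tcp_pos: [568.8, -120.4, 116.6]
tcp_rot: [[-0.125, 0.985, 0.115], [0.756, 0.17, -0.632], [-0.643, 0.008, -0.766]]
wrist_force: [-0.1, 0.7, -1.8]
width: 47.6
```

```bash
python3 - <<'E'
from h import *
np.set_printoptions(precision=3,suppress=True)
p=grab('wrist','w7.png');print(here()[2]['wrist_force'])
p=grab('side');im=p['frame'][130:280,250:450][:,:,::-1]
cv2.imwrite('pics/s2z.png',cv2.resize(np.ascontiguousarray(im),None,fx=4,fy=4,interpolation=2))
E
```

```text
[ 0.046  0.115 -1.918]
```

View pics/w7.png

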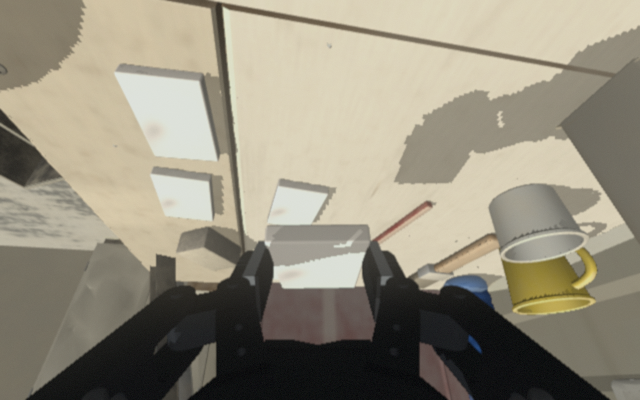

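View pics/s2z.png

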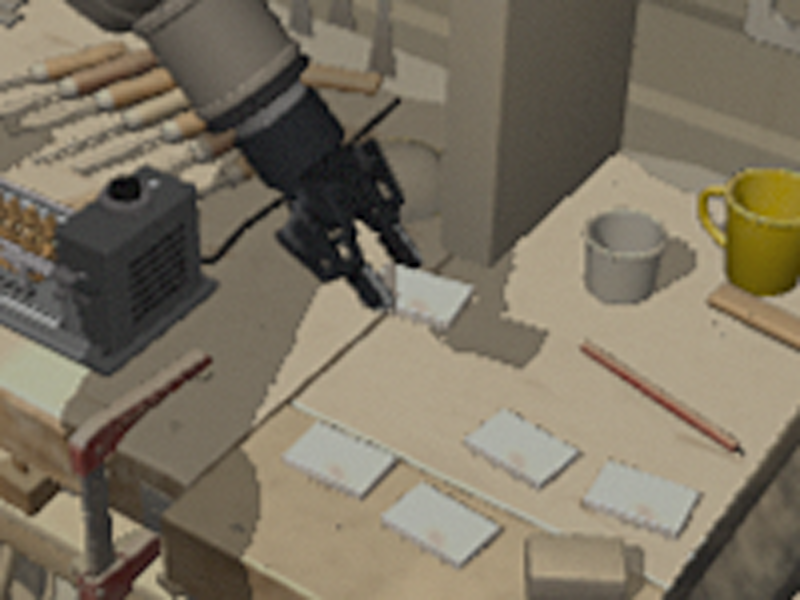

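```bash
cat >> h.py <<'E'
def T_(Rm,P): 
    T=np.eye(4);T[:3,:3]=Rm;T[:3,3]=P;return T
def tile_in_tool(tcp,Rt,cx,cy,yaw,z=0.5):
    return np.linalg.inv(T_(Rt,tcp))@T_(R.from_euler('z',yaw,degrees=True).as_matrix(),[cx,cy,z])
# camera in tool frame
def corners(): return np.array([[sx*25,sy*37.5,z] for sx in(-1,1) for sy in(-1,1) for z in(0,10)],float)
E
python3 - <<'E'
from h import *
np.set_printoptions(precision=2,suppress=True)
p=r.grab_frame('wrist'); P,Rt,s=here()
print(np.linalg.inv(T_(Rt,P))@np.array(p['T']))
A=tile_in_tool([568.4,-120.1,14.1],Rt,571.5,-141,10); print(A)
for c in corners(): print(c,proj(p,(T_(Rt,P)@A@np.r_[c,1])[:3]))
im=p['frame'][200:300,240:400][:,:,::-1]
cv2.imwrite('pics/w7z.png',cv2.resize(np.ascontiguousarray(im),None,fx=5,fy=5,interpolation=2))
E
```

```text
[[  -0.     -0.96   -0.29   73.72]
 [   1.     -0.      0.     -0.1 ]
 [  -0.     -0.29    0.96 -128.75]
 [   0.      0.      0.      1.  ]]
[[ 0.    0.77 -0.64 -7.41]
 [ 1.   -0.    0.   -0.56]
 [ 0.   -0.64 -0.77 24.  ]
 [ 0.    0.    0.    1.  ]]
[-25.  -37.5   0. ] [280.48 278.  ]
[-25.  -37.5  10. ] [279.52 292.62]
[-25.   37.5   0. ] [263.35 227.39]
[-25.   37.5  10. ] [261.23 246.84]
[ 25.  -37.5   0. ] [352.73 277.62]
[ 25.  -37.5  10. ] [353.79 292.23]
[25.  37.5  0. ] [368.43 226.84]
[25.  37.5 10. ] [370.63 246.27]
```

View pics/w7z.png

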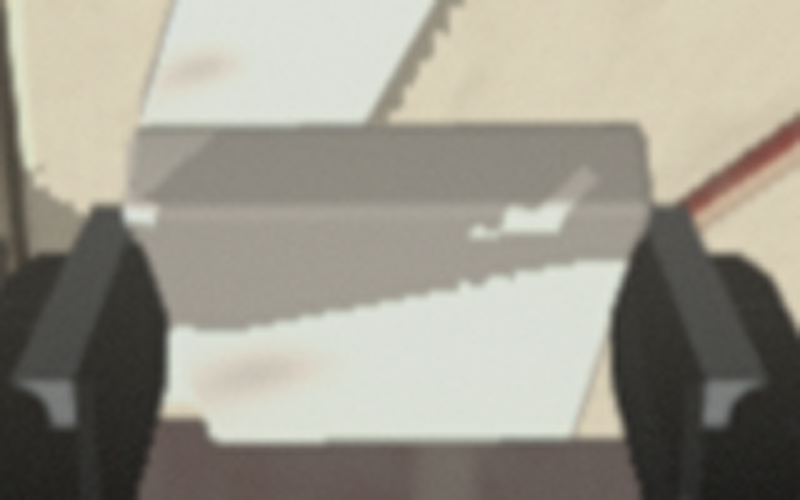

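```bash
python3 - <<'E'
from h import *
np.set_printoptions(precision=2,suppress=True)
p=r.grab_frame('wrist'); P,Rt,s=here()
A=tile_in_tool([568.4,-120.1,14.1],Rt,571.5,-141,10)
obs=[((-25,37.5,0),267,225),((25,37.5,0),368.5,225),((-25,37.5,10),None,241.8),((25,37.5,10),None,241.8),((0,-37.5,10),None,288)]
def f(v):
    D=np.eye(4);D[:3,:3]=R.from_euler('y',v[3],degrees=True).as_matrix(); 
    B=A.copy(); B[:3,:3]=D[:3,:3]@A[:3,:3]; B[:3,3]+=v[:3]
    e=[]
    for c,u,w in obs:
        q=proj(p,(T_(Rt,P)@B@np.r_[c,1])[:3]); e.append(q[1]-w)
        if u: e.append(q[0]-u)
    return np.array(e)
s=least_squares(f,[0,0,0,0]);print(s.x,s.fun)
s=least_squares(lambda v:np.r_[f(np.r_[v,0])],[0,0,0]);print(s.x,s.fun)
E
```

```text
[-0.57  0.77  6.16  0.09] [-0.68  0.38 -1.11 -0.38  1.04  0.59  0.14]
[-0.65  0.77  6.22] [-0.69  0.42 -1.12 -0.42  1.    0.56  0.26]
```

```bash
cat >> h.py <<'E'
DRY=np.array([510.0,263.0,0.015])
def dryT():
    return T_(R.from_euler('z',DRY[2]).as_matrix(),[DRY[0],DRY[1],0])
def place(A,i,up,lean=20,dy=0):
    """TCP pose so the tile's bottom centre is 'up' mm along the slot from floor centre"""
    t=np.radians(20); u=np.array([0,np.sin(t),np.cos(t)])
    F=np.array([0,53.75-21.5*(i-1)+dy,24])+u*up
    l=np.radians(lean); ul=np.array([0,np.sin(l),np.cos(l)]); Rm=np.column_stack([[1,0,0],ul,np.cross([1,0,0],ul)])
    Tt=dryT()@T_(Rm,F-Rm@np.array([0,-37.5,5]))
    T=Tt@np.linalg.inv(A); return T[:3,3],T[:3,:3]
E
python3 - <<'E'
from h import *
np.set_printoptions(precision=4,suppress=True)
P,Rt,s=here()
A=tile_in_tool([568.4,-120.1,14.1],Rt,571.5,-141,10); A[:3,3]+=[-.3,.4,2]
A[:3,:3]=np.column_stack([[0,1,0],A[:3,1],A[:3,2]])
np.save('A.npy',A); print(A)
for up in(55,0): print(place(A,1,up)[0])
Pp,Rp=place(A,1,70); print(Rp)
goto(Pp+[0,-60,100],Rp,10,0.6)
E
```

```text
[[ 0.      0.7651 -0.6439 -7.7033]
 [ 1.     -0.003   0.003  -0.1529]
 [ 0.     -0.644  -0.7651 26.0055]
 [ 0.      0.      0.      1.    ]]
[508.9201 346.7874 135.5942]
[509.2022 327.9784  83.9111]
[[-0.0088  0.9999 -0.0071]
 [ 0.8668  0.015   0.4986]
 [ 0.4987  0.     -0.8668]]
n 10 dist 438.1 ang 70.5
{"x":0.0231,"y":0.0013,"z":-0.0372,"wx":0.11,"wy":6.98,"wz":0.96,"hand":0.6},
{"x":0.0275,"y":0.0008,"z":-0.0341,"wx":0.11,"wy":6.98,"wz":0.96,"hand":0.6},
{"x":0.0314,"y":0.0002,"z":-0.0305,"wx":0.11,"wy":6.98,"wz":0.96,"hand":0.6},
{"x":0.0349,"y":-0.0004,"z":-0.0265,"wx":0.11,"wy":6.98,"wz":0.96,"hand":0.6},
{"x":0.0378,"y":-0.001,"z":-0.022,"wx":0.11,"wy":6.98,"wz":0.96,"hand":0.6},
{"x":0.0402,"y":-0.0017,"z":-0.0173,"wx":0.11,"wy":6.98,"wz":0.96,"hand":0.6},
{"x":0.042,"y":-0.0024,"z":-0.0123,"wx":0.11,"wy":6.98,"wz":0.96,"hand":0.6},
{"x":0.0431,"y":-0.0032,"z":-0.0071,"wx":0.11,"wy":6.98,"wz":0.96,"hand":0.6},
{"x":0.0436,"y":-0.0039,"z":-0.0018,"wx":0.11,"wy":6.98,"wz":0.96,"hand":0.6},
{"x":0.0434,"y":-0.0046,"z":0.0036,"wx":0.11,"wy":6.98,"wz":0.96,"hand":0.6},
```

```bash
cat >> h.py <<'E'
def multi(wps,hand=0):
    """wps: list of (P,R,n)"""
    P0,R0,s=here(); k=0
    for P1,R1,n in wps:
        show(plan(P0,R0,P1,R1,n),hand); P0,R0=np.array(P1,float),R1; print('-- ')
def slerp(R0,R1,f):
    return R0@R.from_rotvec(f*R.from_matrix(R0.T@R1).as_rotvec()).as_matrix()
E
python3 - <<'E'
from h import *
A=np.load('A.npy'); P,Rt,s=here()
Pp,Rp=place(A,1,60)
multi([([555,-70,280],slerp(Rt,Rp,.4),4),(Pp+[0,-70,110],slerp(Rt,Rp,1),8)],0.6)
E
```

```text
{"x":-0.0169,"y":-0.0008,"z":-0.0401,"wx":0.11,"wy":6.98,"wz":0.96,"hand":0.6},
{"x":-0.0119,"y":-0.0007,"z":-0.0419,"wx":0.11,"wy":6.98,"wz":0.96,"hand":0.6},
{"x":-0.0067,"y":-0.0006,"z":-0.043,"wx":0.11,"wy":6.98,"wz":0.96,"hand":0.6},
{"x":-0.0014,"y":-0.0006,"z":-0.0435,"wx":0.11,"wy":6.98,"wz":0.96,"hand":0.6},
-- 
{"x":0.0437,"y":-0.0011,"z":-0.0056,"wx":0.08,"wy":5.24,"wz":0.72,"hand":0.6},
{"x":0.044,"y":-0.0017,"z":-0.0016,"wx":0.08,"wy":5.24,"wz":0.72,"hand":0.6},
{"x":0.044,"y":-0.0022,"z":0.0024,"wx":0.08,"wy":5.24,"wz":0.72,"hand":0.6},
{"x":0.0435,"y":-0.0028,"z":0.0065,"wx":0.08,"wy":5.24,"wz":0.72,"hand":0.6},
{"x":0.0427,"y":-0.0033,"z":0.0104,"wx":0.08,"wy":5.24,"wz":0.72,"hand":0.6},
{"x":0.0416,"y":-0.0038,"z":0.0143,"wx":0.08,"wy":5.24,"wz":0.72,"hand":0.6},
{"x":0.04,"y":-0.0043,"z":0.018,"wx":0.08,"wy":5.24,"wz":0.72,"hand":0.6},
{"x":0.0382,"y":-0.0048,"z":0.0216,"wx":0.08,"wy":5.24,"wz":0.72,"hand":0.6},
--
```

>>> {"name": "drive_tool", "arguments": {
  "steps": [
    {"x": -0.017, "y": -0.001, "z": -0.04, "wx": 0.1, "wy": 7, "wz": 1, "hand": 0.6},
    {"x": -0.012, "y": -0.001, "z": -0.042, "wx": 0.1, "wy": 7, "wz": 1, "hand": 0.6},
    {"x": -0.007, "y": -0.001, "z": -0.043, "wx": 0.1, "wy": 7, "wz": 1, "hand": 0.6},
    {"x": -0.001, "y": -0.001, "z": -0.0435, "wx": 0.1, "wy": 7, "wz": 1, "hand": 0.6},
    {"x": 0.044, "y": -0.001, "z": -0.0055, "wx": 0.1, "wy": 5.2, "wz": 0.7, "hand": 0.6},
    {"x": 0.044, "y": -0.002, "z": -0.0015, "wx": 0.1, "wy": 5.2, "wz": 0.7, "hand": 0.6},
    {"x": 0.044, "y": -0.002, "z": 0.0025, "wx": 0.1, "wy": 5.2, "wz": 0.7, "hand": 0.6},
    {"x": 0.0435, "y": -0.003, "z": 0.0065, "wx": 0.1, "wy": 5.2, "wz": 0.7, "hand": 0.6},
    {"x": 0.043, "y": -0.003, "z": 0.0105, "wx": 0.1, "wy": 5.2, "wz": 0.7, "hand": 0.6},
    {"x": 0.0415, "y": -0.004, "z": 0.0145, "wx": 0.1, "wy": 5.2, "wz": 0.7, "hand": 0.6}
  ]
}}

```text
time_s: 9.78
tcp_pos: [519.1, 192.5, 256.4]
tcp_rot: [[-0.036, 0.999, -0.0], [0.943, 0.034, 0.331], [0.331, 0.012, -0.943]]
wrist_force: [-0.2, 0.6, -0.7]
width: 47.6
```

```bash
python3 - <<'E'
from h import *
A=np.load('A.npy'); P,Rt,s=here(); print(P,s['width'],np.array(s['q']).round(2))
Pp,Rp=place(A,1,60)
multi([(Pp+[0,-20,30],Rp,3),(Pp,Rp,1)],0.6)
E
```

```text
[519.11677085 192.54848434 256.37289587] 47.550979410907665 [-0.84  0.21  0.65  1.97 -0.56  1.    0.13]
{"x":0.0333,"y":-0.0022,"z":0.0421,"wx":0.05,"wy":3.52,"wz":0.46,"hand":0.6},
{"x":0.0307,"y":-0.0024,"z":0.0441,"wx":0.05,"wy":3.52,"wz":0.46,"hand":0.6},
{"x":0.0279,"y":-0.0026,"z":0.0459,"wx":0.05,"wy":3.52,"wz":0.46,"hand":0.6},
-- 
{"x":0.0024,"y":0.0003,"z":0.036,"wx":0.0,"wy":0.0,"wz":0.0,"hand":0.6},
--
```

>>> {"name": "drive_tool", "arguments": {
  "steps": [
    {"x": 0.033, "y": -0.002, "z": 0.042, "wx": 0.05, "wy": 3.5, "wz": 0.5, "hand": 0.6},
    {"x": 0.031, "y": -0.002, "z": 0.044, "wx": 0.05, "wy": 3.5, "wz": 0.5, "hand": 0.6},
    {"x": 0.028, "y": -0.003, "z": 0.046, "wx": 0.05, "wy": 3.5, "wz": 0.5, "hand": 0.6},
    {"x": 0, "y": 0, "z": 0, "wx": 0, "wy": 0, "wz": 0, "hand": 0.6},
    {"x": 0, "y": 0, "z": 0, "wx": 0, "wy": 0, "wz": 0, "hand": 0.6}
  ]
}}

```text
time_s: 10.4
tcp_pos: [509.7, 326.3, 170.3]
tcp_rot: [[-0.009, 1.0, -0.007], [0.869, 0.011, 0.495], [0.495, -0.001, -0.869]]
wrist_force: [-0.6, -0.7, -0.6]
width: 47.2
```

```bash
python3 - <<'E'
from h import *
import pickle
A=np.load('A.npy'); p=grab('wrist','w8.png'); pickle.dump(p,open('w8.pkl','wb'))
p2=grab('side'); im=p2['frame'][110:230,150:330][:,:,::-1]
cv2.imwrite('pics/s3.png',cv2.resize(np.ascontiguousarray(im),None,fx=4.4,fy=4.4,interpolation=2))
P,Rt,s=here(); print(P,s['width'],s['time_s'])
Pp,Rp=place(A,1,60);print(Pp)
multi([(Pp,Rp,1)],0.6)
E
```

```text
[510.29278714 326.33763194 171.44481892] 47.872974886501225 10.5
[508.89442449 348.49727862 140.29269001]
{"x":0.0038,"y":-0.0012,"z":0.038,"wx":0.14,"wy":0.19,"wz":-0.07,"hand":0.6},
--
```

View pics/w8.png

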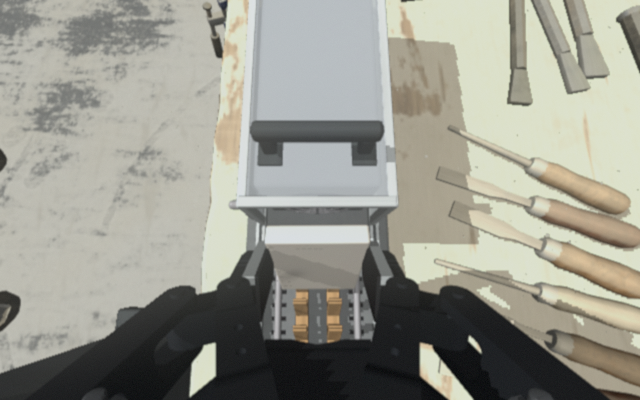

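View pics/s3.png

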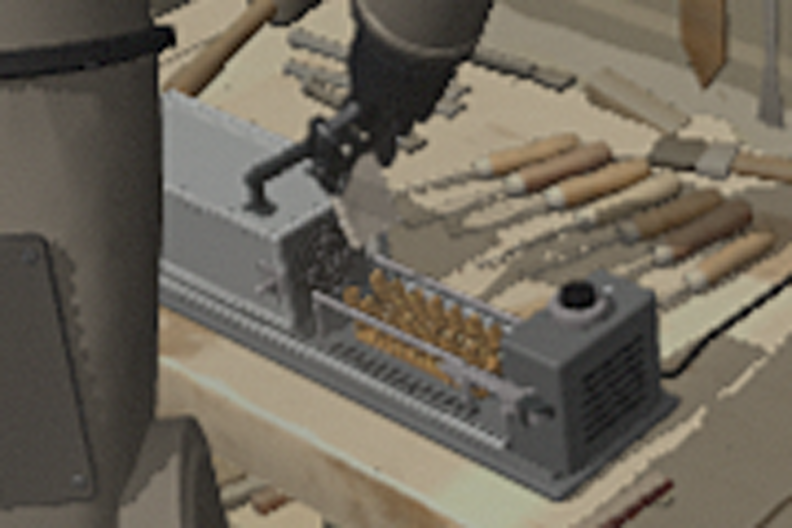

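```bash
python3 - <<'E'
from h import *
import pickle
for nm,box in(('w8',(265,280,375,345)),('w4',(270,85,370,240))):
    p=pickle.load(open(nm+'.pkl','rb')); D=dryT(); x0,y0,x1,y1=box; k=7 if nm=='w8' else 3.8
    im=cv2.resize(np.ascontiguousarray(p['frame'][y0:y1,x0:x1][:,:,::-1]),None,fx=k,fy=k,interpolation=2)
    for j in range(7):
        y=64.5-21.5*j
        for (yy,z,c) in ((y+12.3,57.8,(0,0,255)),(y-10.75,24,(255,0,255))):
            a,b=[tuple(int(t) for t in (proj(p,(D@[x,yy,z,1])[:3])-[x0,y0])*k) for x in(-21,21)]; cv2.line(im,a,b,c,1)
    cv2.imwrite('pics/ov_%s.png'%nm,im)
E
```

```text
(no output)
```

View pics/ov_w8.png

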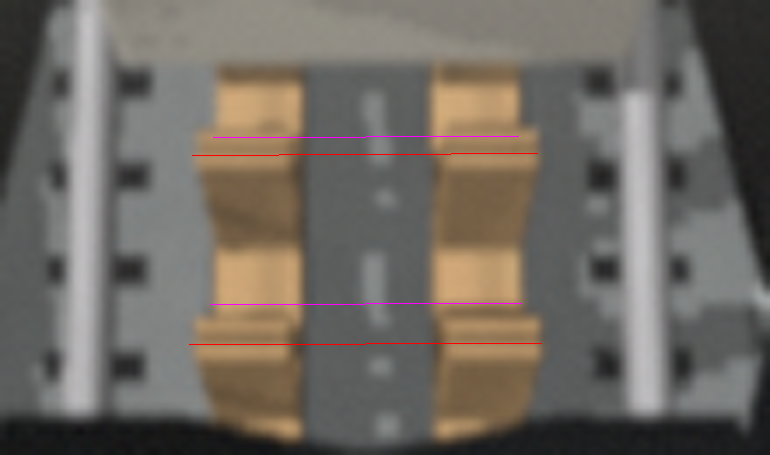

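View pics/ov_w4.png

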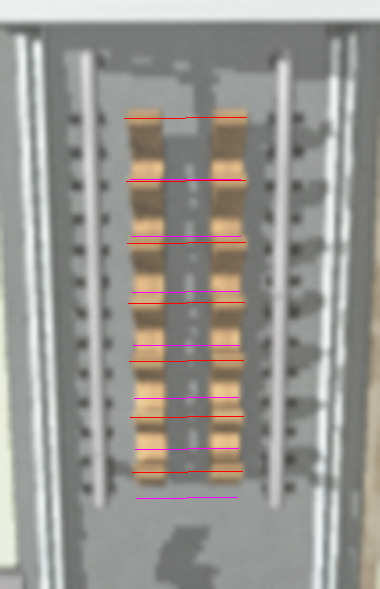

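```bash
sed -i 's/DRY=np.array(\[510.0,263.0/DRY=np.array([510.2,263.4/' h.py; python3 - <<'E'
from h import *
import pickle
np.set_printoptions(precision=1,suppress=True)
p=pickle.load(open('w8.pkl','rb')); A=np.load('A.npy')
P,Rt,s=here()
for c in corners(): print(c,proj(p,(T_(Rt,P)@A@np.r_[c,1])[:3]))
multi([(place(A,1,45)[0],place(A,1,45)[1],1),(place(A,1,30)[0],place(A,1,30)[1],1)],0.6)
im=p['frame'][210:300,230:400][:,:,::-1]
cv2.imwrite('pics/w8z.png',cv2.resize(np.ascontiguousarray(im),None,fx=4.7,fy=4.7,interpolation=2))
E
```

```text
[-25.  -37.5   0. ] [282.7 276.5]
[-25.  -37.5  10. ] [281.7 291.1]
[-25.   37.5   0. ] [266.3 225.8]
[-25.   37.5  10. ] [264.2 245.1]
[ 25.  -37.5   0. ] [354.7 276.6]
[ 25.  -37.5  10. ] [355.8 291.2]
[25.  37.5  0. ] [371.  225.8]
[25.  37.5 10. ] [373.3 245.2]
{"x":-0.0073,"y":-0.001,"z":0.0479,"wx":0.14,"wy":0.19,"wz":-0.07,"hand":0.6},
-- 
{"x":-0.0115,"y":0.0,"z":0.0097,"wx":0.0,"wy":0.0,"wz":0.0,"hand":0.6},
--
```

View pics/w8z.png

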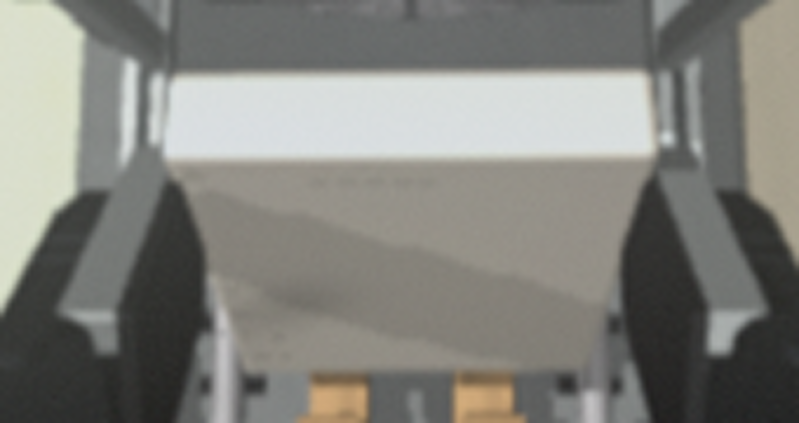

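>>> {"name": "drive_tool", "arguments": {
  "steps": [
    {"x": -0.0035, "y": -0.0005, "z": 0.024, "wx": 0.1, "wy": 0.1, "wz": 0, "hand": 0.6},
    {"x": -0.0035, "y": -0.0005, "z": 0.024, "wx": 0, "wy": 0.1, "wz": 0, "hand": 0.6},
    {"x": -0.0115, "y": 0, "z": 0.0095, "wx": 0, "wy": 0, "wz": 0, "hand": 0.6},
    {"x": 0, "y": 0, "z": 0, "wx": 0, "wy": 0, "wz": 0, "hand": 0.6}
  ]
}}

```text
time_s: 11.0
tcp_pos: [509.0, 338.6, 112.1]
tcp_rot: [[-0.009, 1.0, -0.007], [0.866, 0.011, 0.499], [0.499, -0.002, -0.867]]
wrist_force: [0.1, -0.3, -1.4]
width: 47.7
```

```bash
python3 - <<'E'
from h import *
np.set_printoptions(precision=1,suppress=True)
p=grab('wrist','w9.png'); A=np.load('A.npy')
P,Rt,s=here();print(P,place(A,1,30)[0],s['wrist_force'],s['width'])
multi([(place(A,1,15)[0],place(A,1,15)[1],2),(place(A,1,3)[0],place(A,1,3)[1],2)],0.6)
E
```

```text
[509.2 338.8 112.6] [509.2 338.6 112.1] [-0.5  1.1 -1. ] 47.29171834326011
{"x":-0.0059,"y":0.0,"z":0.005,"wx":0.03,"wy":-0.02,"wz":-0.05,"hand":0.6},
{"x":-0.0059,"y":0.0,"z":0.005,"wx":0.03,"wy":-0.02,"wz":-0.05,"hand":0.6},
-- 
{"x":-0.0046,"y":0.0,"z":0.0039,"wx":0.0,"wy":0.0,"wz":0.0,"hand":0.6},
{"x":-0.0046,"y":0.0,"z":0.0039,"wx":0.0,"wy":0.0,"wz":0.0,"hand":0.6},
--
```

View pics/w9.png

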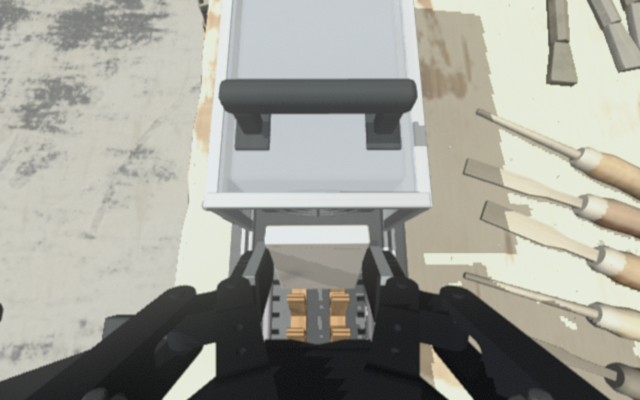

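>>> {"name": "drive_tool", "arguments": {
  "steps": [
    {"x": -0.006, "y": 0, "z": 0.005, "wx": 0, "wy": 0, "wz": 0, "hand": 0.6},
    {"x": -0.006, "y": 0, "z": 0.005, "wx": 0, "wy": 0, "wz": 0, "hand": 0.6},
    {"x": 0, "y": 0, "z": 0, "wx": 0, "wy": 0, "wz": 0, "hand": 0.6}
  ]
}}

```text
time_s: 11.42
tcp_pos: [508.3, 333.9, 96.9]
tcp_rot: [[-0.01, 1.0, -0.008], [0.866, 0.012, 0.499], [0.499, -0.002, -0.867]]
wrist_force: [-0.6, -1.6, -2.0]
width: 47.2
```

>>> {"name": "drive_tool", "arguments": {
  "steps": [
    {"x": -0.0045, "y": 0, "z": 0.004, "wx": 0, "wy": 0, "wz": 0, "hand": 0.6},
    {"x": -0.0045, "y": 0, "z": 0.004, "wx": 0, "wy": 0, "wz": 0, "hand": 0.6},
    {"x": 0, "y": 0, "z": 0, "wx": 0, "wy": 0, "wz": 0, "hand": 0.6}
  ]
}}

```text
time_s: 11.8
tcp_pos: [508.5, 330.1, 85.5]
tcp_rot: [[-0.01, 1.0, -0.008], [0.866, 0.012, 0.499], [0.499, -0.002, -0.867]]
wrist_force: [-0.2, -1.0, -1.6]
width: 47.8
```

>>> {"name": "drive_tool", "arguments": {
  "steps": [
    {"x": -0.0023, "y": 0, "z": 0.002, "wx": 0, "wy": 0, "wz": 0, "hand": 0.6},
    {"x": 0, "y": 0, "z": 0, "wx": 0, "wy": 0, "wz": 0, "hand": 0.6}
  ]
}}

```text
time_s: 12.05
tcp_pos: [508.7, 330.7, 84.3]
tcp_rot: [[-0.011, 1.0, -0.008], [0.865, 0.014, 0.501], [0.501, -0.001, -0.865]]
wrist_force: [-2.4, 1.4, 10.5]
width: 47.4
```

>>> {"name": "drive_tool", "arguments": {
  "steps": [
    {"x": 0, "y": 0, "z": 0, "wx": 0, "wy": 0, "wz": 0, "hand": 0.35},
    {"x": 0, "y": 0, "z": 0, "wx": 0, "wy": 0, "wz": 0, "hand": 0.3},
    {"x": 0, "y": 0, "z": -0.03, "wx": 0, "wy": 0, "wz": 0, "hand": 0.3},
    {"x": 0, "y": 0, "z": -0.05, "wx": 0, "wy": 0, "wz": 0, "hand": 0.2},
    {"x": 0, "y": 0, "z": -0.05, "wx": 0, "wy": 0, "wz": 0, "hand": 0.1}
  ]
}}

```text
time_s: 12.68
tcp_pos: [509.2, 263.9, 196.7]
tcp_rot: [[-0.01, 1.0, -0.008], [0.867, 0.013, 0.499], [0.499, -0.002, -0.867]]
wrist_force: [0.9, 1.4, 0.6]
width: 76.9
```

```bash
python3 - <<'E'
from h import *
np.set_printoptions(precision=1,suppress=True)
p=grab('wrist','w10.png'); print(here()[0])
t=grab('top','t1.png')
for o in tilefit(t,conf=.2): print(*o)
E
```

```text
[512.  260.8 202.2]
tile_1 0.9 [ 575.7 -347.6   50.1   73.4    7.9] [401, 179, 425, 195]
tile_1 0.88 [ 569.5 -244.5   51.    75.1   -6.1] [366, 181, 395, 200]
tile_1 0.82 [521.8 353.   54.1  59.6  -3.3] [182, 199, 201, 219]
tile_1 0.78 [ 460.  -241.4   50.2   72.5   -1.6] [366, 215, 395, 232]
tile_1 0.63 [ 473.8 -140.3   53.5   75.    -1.6] [337, 210, 361, 234]
```

View pics/w10.png

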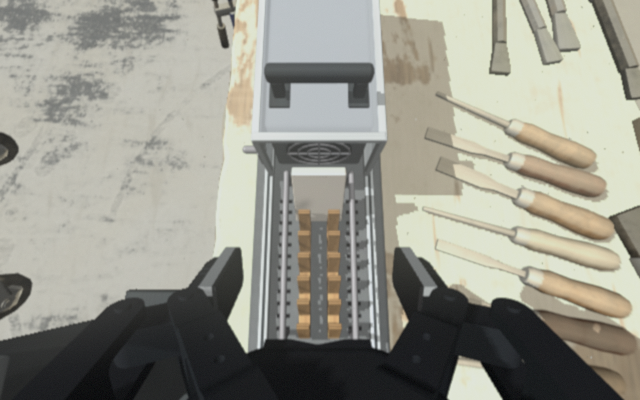

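```bash
cat > p.py <<'E'
import sys
from h import *
# pick approach: x y yaw
a=[float(v) for v in sys.argv[1:4]]; hand=float(sys.argv[4]) if len(sys.argv)>4 else 0
P,Rt=pick(*a,40,z=3.5); print('pick',P); P0,R0,s=here()
if P0[1]>100: multi([(P0+(P-P0)*[.4,.4,0]+[0,0,60],slerp(R0,Rt,.4),4),(P+[0,0,80],Rt,7)],hand)
else: goto(P+[0,0,80],Rt,None,hand)
E
python3 p.py 470.6 -141 2 0
```

```text
pick [ 469.89223856 -120.73236425   14.12786881]
{"x":-0.0257,"y":-0.0045,"z":-0.0322,"wx":0.0,"wy":-7.0,"wz":-0.15,"hand":0.0},
{"x":-0.0295,"y":-0.0046,"z":-0.0288,"wx":0.0,"wy":-7.0,"wz":-0.15,"hand":0.0},
{"x":-0.0327,"y":-0.0046,"z":-0.025,"wx":0.0,"wy":-7.0,"wz":-0.15,"hand":0.0},
{"x":-0.0355,"y":-0.0047,"z":-0.0209,"wx":0.0,"wy":-7.0,"wz":-0.15,"hand":0.0},
-- 
{"x":-0.0337,"y":-0.0043,"z":0.0222,"wx":0.0,"wy":-6.0,"wz":-0.13,"hand":0.0},
{"x":-0.0312,"y":-0.0044,"z":0.0256,"wx":0.0,"wy":-6.0,"wz":-0.13,"hand":0.0},
{"x":-0.0283,"y":-0.0045,"z":0.0287,"wx":0.0,"wy":-6.0,"wz":-0.13,"hand":0.0},
{"x":-0.0251,"y":-0.0045,"z":0.0315,"wx":0.0,"wy":-6.0,"wz":-0.13,"hand":0.0},
{"x":-0.0217,"y":-0.0046,"z":0.034,"wx":0.0,"wy":-6.0,"wz":-0.13,"hand":0.0},
{"x":-0.018,"y":-0.0046,"z":0.0361,"wx":0.0,"wy":-6.0,"wz":-0.13,"hand":0.0},
{"x":-0.0141,"y":-0.0046,"z":0.0378,"wx":0.0,"wy":-6.0,"wz":-0.13,"hand":0.0},
--
```

>>> {"name": "drive_tool", "arguments": {
  "steps": [
    {"x": -0.026, "y": -0.0045, "z": -0.032, "wx": 0, "wy": -7, "wz": -0.1, "hand": 0},
    {"x": -0.0295, "y": -0.0045, "z": -0.029, "wx": 0, "wy": -7, "wz": -0.1, "hand": 0},
    {"x": -0.0325, "y": -0.0045, "z": -0.025, "wx": 0, "wy": -7, "wz": -0.2, "hand": 0},
    {"x": -0.0355, "y": -0.0045, "z": -0.021, "wx": 0, "wy": -7, "wz": -0.2, "hand": 0},
    {"x": -0.0335, "y": -0.0045, "z": 0.022, "wx": 0, "wy": -6, "wz": -0.1, "hand": 0},
    {"x": -0.031, "y": -0.0045, "z": 0.0255, "wx": 0, "wy": -6, "wz": -0.1, "hand": 0},
    {"x": -0.0285, "y": -0.0045, "z": 0.0285, "wx": 0, "wy": -6, "wz": -0.1, "hand": 0},
    {"x": -0.025, "y": -0.0045, "z": 0.0315, "wx": 0, "wy": -6, "wz": -0.1, "hand": 0},
    {"x": -0.0215, "y": -0.0045, "z": 0.034, "wx": 0, "wy": -6, "wz": -0.1, "hand": 0},
    {"x": -0.018, "y": -0.0045, "z": 0.036, "wx": 0, "wy": -6, "wz": -0.1, "hand": 0}
  ]
}}

```text
time_s: 14.08
tcp_pos: [472.0, -86.5, 115.1]
tcp_rot: [[-0.031, 0.999, 0.017], [0.827, 0.035, -0.561], [-0.562, -0.003, -0.827]]
wrist_force: [1.0, -0.9, -1.5]
width: 85.4
```

```bash
cat > p2.py <<'E'
import sys
from h import *
np.set_printoptions(precision=1,suppress=True)
# descend in stages with look
a=[float(v) for v in sys.argv[1:4]]; hand=float(sys.argv[4]); up=float(sys.argv[5]); n=int(sys.argv[6])
P,Rt=pick(*a,40,z=3.5); print('pick',P,'now',here()[0],here()[2]['wrist_force'])
p=grab('top')
for o in tilefit(p,conf=.2): print(*o)
goto(P+[0,0,up],Rt,n,hand)
E
python3 p2.py 470.6 -141 2 0 10 2
```

```text
pick [ 469.9 -120.7   14.1] now [472.  -86.5 115.1] [ 1.  -0.9 -1.5]
tile_1 0.89 [ 459.4 -241.7   47.8   72.7   -5.2] [368, 217, 395, 234]
tile_1 0.84 [ 473.8 -138.4   56.5   76.3    2.8] [337, 211, 361, 232]
tile_1 0.72 [ 560.8 -440.9   48.2   75.9   -1.6] [429, 182, 454, 199]
tile_1 0.67 [520.8 538.7 135.4 295.1  -0.4] [82, 191, 180, 235]
tile_1 0.58 [ 574.3 -347.    52.2   77.7    7.3] [399, 175, 426, 195]
n 2 dist 95.5 ang 5.7
{"x":0.0115,"y":-0.0002,"z":0.0463,"wx":-0.21,"wy":-2.83,"wz":0.13,"hand":0.0},
{"x":0.0138,"y":-0.0004,"z":0.0457,"wx":-0.21,"wy":-2.83,"wz":0.13,"hand":0.0},
```

>>> {"name": "drive_tool", "arguments": {
  "steps": [
    {"x": 0.0115, "y": 0, "z": 0.046, "wx": -0.2, "wy": -2.8, "wz": 0.1, "hand": 0},
    {"x": 0.0138, "y": -0.0005, "z": 0.0455, "wx": -0.2, "wy": -2.8, "wz": 0.1, "hand": 0},
    {"x": 0, "y": 0, "z": 0, "wx": 0, "wy": 0, "wz": 0, "hand": 0.2},
    {"x": 0, "y": 0, "z": 0, "wx": 0, "wy": 0, "wz": 0, "hand": 0.25}
  ]
}}

```text
time_s: 14.68
tcp_pos: [473.7, -118.1, 28.6]
tcp_rot: [[-0.022, 0.999, 0.027], [0.771, 0.034, -0.636], [-0.636, 0.007, -0.771]]
wrist_force: [-0.6, 0.6, -0.3]
width: 64.1
```

```bash
python3 - <<'E'
from h import *
np.set_printoptions(precision=1,suppress=True)
P,Rt=pick(470.6,-141,2,40,z=3.5)
grab('wrist','w11.png'); print(P,here()[0]); goto(P,Rt,2,.25)
E
```

```text
[ 469.9 -120.7   14.1] [ 474.1 -117.8   29. ]
n 2 dist 15.7 ang 0.7
{"x":0.0037,"y":-0.0022,"z":0.0066,"wx":0.17,"wy":-0.27,"wz":-0.18,"hand":0.25},
{"x":0.0037,"y":-0.0022,"z":0.0066,"wx":0.17,"wy":-0.27,"wz":-0.18,"hand":0.25},
```

View pics/w11.png

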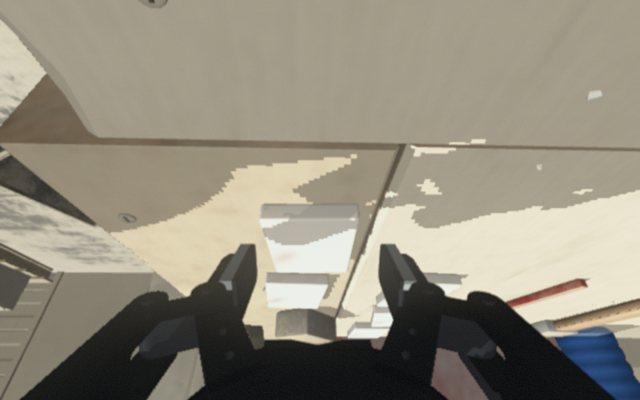

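>>> {"name": "drive_tool", "arguments": {
  "steps": [
    {"x": 0.0037, "y": -0.0022, "z": 0.0066, "wx": 0.1, "wy": -0.2, "wz": -0.2, "hand": 0.25},
    {"x": 0.0037, "y": -0.0022, "z": 0.0066, "wx": 0.1, "wy": -0.2, "wz": -0.2, "hand": 0.25},
    {"x": 0, "y": 0, "z": 0, "wx": 0, "wy": 0, "wz": 0, "hand": 0.3},
    {"x": 0, "y": 0, "z": 0, "wx": 0, "wy": 0, "wz": 0, "hand": 0.3}
  ]
}}

```text
time_s: 15.22
tcp_pos: [468.7, -121.8, 12.4]
tcp_rot: [[-0.029, 0.999, 0.023], [0.765, 0.037, -0.643], [-0.643, -0.001, -0.766]]
wrist_force: [0.0, -0.8, -0.0]
width: 59.9
```

>>> {"name": "drive_tool", "arguments": {
  "steps": [
    {"x": -0.0005, "y": 0, "z": -0.0006, "wx": 0, "wy": 0, "wz": 0, "hand": 0.6},
    {"x": 0, "y": 0, "z": 0, "wx": 0, "wy": 0, "wz": 0, "hand": 0.6},
    {"x": 0, "y": 0, "z": 0, "wx": 0, "wy": 0, "wz": 0, "hand": 0.6}
  ],
  "force": 60
}}

```text
time_s: 15.6
tcp_pos: [469.0, -121.7, 13.6]
tcp_rot: [[-0.029, 0.999, 0.023], [0.765, 0.037, -0.643], [-0.644, -0.001, -0.765]]
wrist_force: [-2.5, 5.6, 15.1]
width: 48.3
```

```bash
cat > c.py <<'E'
import sys
from h import *
np.set_printoptions(precision=2,suppress=True)
cx,cy,yaw=[float(v) for v in sys.argv[1:4]]; i=int(sys.argv[4])
P,Rt,s=here()
A=tile_in_tool(P,Rt,cx,cy,yaw); print(A)
# jaws align the tile: centre it and square it to the pads
A[:3,3]+=[-.3,0,2]; A[1,3]=0
c=np.degrees(np.arctan2(-A[2,1],A[0,1])); print('angle',c)
t=np.radians(c); A[:3,1]=[np.cos(t),0,-np.sin(t)]; A[:3,0]=[0,1,0]; A[:3,2]=np.cross(A[:3,0],A[:3,1])
np.save('A.npy',A)
Pp,Rp=place(A,i,60); print('stage',Pp)
M=P+(Pp-P)*[.25,.12,0]; M[2]=290
multi([(P+[0,0,80],Rt,2),(M,slerp(Rt,Rp,.4),5),(Pp+[0,-25,45],Rp,8)],.6)
E
python3 c.py 470.6 -141 2 2
```

```text
[[-0.    0.77 -0.64 -6.32]
 [ 1.    0.   -0.    0.86]
 [ 0.   -0.64 -0.77 22.49]
 [ 0.    0.    0.    1.  ]]
angle 40.05976130889593
stage [509.24 327.2  138.43]
{"x":-0.0257,"y":0.0,"z":-0.0306,"wx":0.0,"wy":0.0,"wz":0.0,"hand":0.6},
{"x":-0.0257,"y":0.0,"z":-0.0306,"wx":0.0,"wy":0.0,"wz":0.0,"hand":0.6},
-- 
{"x":-0.0171,"y":0.0024,"z":-0.0369,"wx":0.01,"wy":5.6,"wz":0.11,"hand":0.6},
{"x":-0.0134,"y":0.0024,"z":-0.0384,"wx":0.01,"wy":5.6,"wz":0.11,"hand":0.6},
{"x":-0.0096,"y":0.0024,"z":-0.0396,"wx":0.01,"wy":5.6,"wz":0.11,"hand":0.6},
{"x":-0.0057,"y":0.0024,"z":-0.0403,"wx":0.01,"wy":5.6,"wz":0.11,"hand":0.6},
{"x":-0.0017,"y":0.0024,"z":-0.0407,"wx":0.01,"wy":5.6,"wz":0.11,"hand":0.6},
-- 
{"x":0.0479,"y":0.0051,"z":0.0034,"wx":0.01,"wy":5.25,"wz":0.1,"hand":0.6},
{"x":0.0474,"y":0.005,"z":0.0078,"wx":0.01,"wy":5.25,"wz":0.1,"hand":0.6},
{"x":0.0465,"y":0.0049,"z":0.0121,"wx":0.01,"wy":5.25,"wz":0.1,"hand":0.6},
{"x":0.0452,"y":0.0048,"z":0.0163,"wx":0.01,"wy":5.25,"wz":0.1,"hand":0.6},
{"x":0.0435,"y":0.0047,"z":0.0203,"wx":0.01,"wy":5.25,"wz":0.1,"hand":0.6},
{"x":0.0415,"y":0.0047,"z":0.0242,"wx":0.01,"wy":5.25,"wz":0.1,"hand":0.6},
{"x":0.0391,"y":0.0046,"z":0.0279,"wx":0.01,"wy":5.25,"wz":0.1,"hand":0.6},
{"x":0.0364,"y":0.0045,"z":0.0314,"wx":0.01,"wy":5.25,"wz":0.1,"hand":0.6},
--
```

>>> {"name": "drive_tool", "arguments": {
  "steps": [
    {"x": -0.0257, "y": 0, "z": -0.0306, "wx": 0, "wy": 0, "wz": 0, "hand": 0.6},
    {"x": -0.0257, "y": 0, "z": -0.0306, "wx": 0, "wy": 0, "wz": 0, "hand": 0.6},
    {"x": -0.017, "y": 0.0024, "z": -0.037, "wx": 0, "wy": 5.6, "wz": 0.1, "hand": 0.6},
    {"x": -0.0135, "y": 0.0024, "z": -0.0385, "wx": 0, "wy": 5.6, "wz": 0.1, "hand": 0.6},
    {"x": -0.0095, "y": 0.0024, "z": -0.0395, "wx": 0, "wy": 5.6, "wz": 0.1, "hand": 0.6},
    {"x": -0.0055, "y": 0.0024, "z": -0.0405, "wx": 0, "wy": 5.6, "wz": 0.1, "hand": 0.6},
    {"x": -0.0015, "y": 0.0024, "z": -0.0405, "wx": 0, "wy": 5.6, "wz": 0.1, "hand": 0.6},
    {"x": 0.048, "y": 0.005, "z": 0.0035, "wx": 0, "wy": 5.2, "wz": 0.1, "hand": 0.6},
    {"x": 0.0475, "y": 0.005, "z": 0.008, "wx": 0, "wy": 5.2, "wz": 0.1, "hand": 0.6},
    {"x": 0.0465, "y": 0.005, "z": 0.012, "wx": 0, "wy": 5.3, "wz": 0.1, "hand": 0.6}
  ]
}}

```text
time_s: 16.85
tcp_pos: [490.0, 72.8, 248.9]
tcp_rot: [[-0.024, 1.0, 0.001], [0.997, 0.024, 0.067], [0.067, 0.003, -0.998]]
wrist_force: [-0.4, 0.9, -0.7]
width: 48.1
```

>>> {"name": "drive_tool", "arguments": {
  "steps": [
    {"x": 0.045, "y": 0.005, "z": 0.0165, "wx": 0, "wy": 5.3, "wz": 0.1, "hand": 0.6},
    {"x": 0.0435, "y": 0.0047, "z": 0.0205, "wx": 0, "wy": 5.3, "wz": 0.1, "hand": 0.6},
    {"x": 0.0415, "y": 0.0047, "z": 0.024, "wx": 0, "wy": 5.2, "wz": 0.1, "hand": 0.6},
    {"x": 0.039, "y": 0.0046, "z": 0.028, "wx": 0, "wy": 5.2, "wz": 0.1, "hand": 0.6},
    {"x": 0.0365, "y": 0.0045, "z": 0.0315, "wx": 0, "wy": 5.2, "wz": 0.1, "hand": 0.6},
    {"x": 0, "y": 0, "z": 0, "wx": 0, "wy": 0, "wz": 0, "hand": 0.6}
  ]
}}

```text
time_s: 17.6
tcp_pos: [507.6, 304.0, 180.4]
tcp_rot: [[-0.014, 1.0, -0.011], [0.867, 0.018, 0.498], [0.498, -0.003, -0.867]]
wrist_force: [-0.7, -0.4, -0.6]
width: 48.0
```

```bash
cat > d.py <<'E'
import sys
from h import *
np.set_printoptions(precision=1,suppress=True)
i=int(sys.argv[1]); A=np.load('A.npy'); P,Rt,s=here(); print(P,s['width'],s['wrist_force'])
ups=[float(v) for v in sys.argv[3:]]
if sys.argv[2]!='-':
    p=grab('wrist',sys.argv[2]+'.png')
    for c in corners()[[1,5,3,7]]: print(c,proj(p,(T_(Rt,P)@A@np.r_[c,1])[:3]))
    im=np.ascontiguousarray(p['frame'][200:350,220:420][:,:,::-1]);cv2.imwrite('pics/'+sys.argv[2]+'z.png',cv2.resize(im,None,fx=4,fy=4,interpolation=2))
wp=[]
for u in ups:
    Pp,Rp=place(A,i,u); wp.append((Pp,Rp,2 if u==ups[0] else 1)); print(u,Pp)
multi(wp,.6)
E
python3 d.py 2 w12 45 30
```

```text
[507.6 304.  180.4] 47.97871965968694 [-0.7 -0.4 -0.6]
[-25.  -37.5  10. ] [280.7 291. ]
[ 25.  -37.5  10. ] [355. 291.]
[-25.   37.5  10. ] [263.3 244.5]
[25.  37.5 10. ] [372.9 244.5]
45.0 [509.3 322.1 124.3]
30.0 [509.4 316.9 110.2]
{"x":-0.0057,"y":0.0007,"z":0.0295,"wx":-0.06,"wy":0.06,"wz":0.02,"hand":0.6},
{"x":-0.0057,"y":0.0007,"z":0.0295,"wx":-0.06,"wy":0.06,"wz":0.02,"hand":0.6},
-- 
{"x":-0.0115,"y":0.0,"z":0.0097,"wx":0.0,"wy":0.0,"wz":0.0,"hand":0.6},
--
```

View pics/w12z.png

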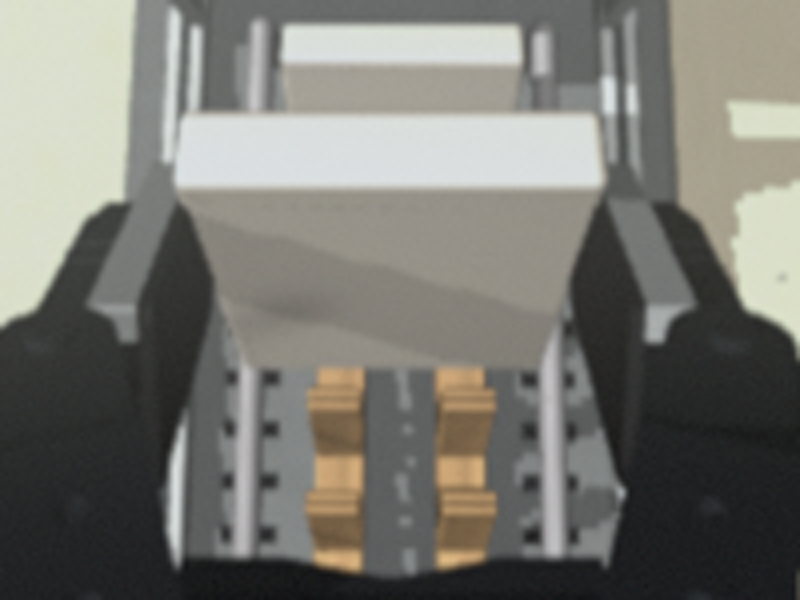

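>>> {"name": "drive_tool", "arguments": {
  "steps": [
    {"x": -0.0057, "y": 0.0007, "z": 0.0295, "wx": 0, "wy": 0, "wz": 0, "hand": 0.6},
    {"x": -0.0057, "y": 0.0007, "z": 0.0295, "wx": 0, "wy": 0, "wz": 0, "hand": 0.6},
    {"x": -0.0115, "y": 0, "z": 0.0097, "wx": 0, "wy": 0, "wz": 0, "hand": 0.6},
    {"x": 0, "y": 0, "z": 0, "wx": 0, "wy": 0, "wz": 0, "hand": 0.6}
  ]
}}

```text
time_s: 18.15
tcp_pos: [510.1, 315.5, 110.8]
tcp_rot: [[-0.012, 1.0, -0.008], [0.868, 0.015, 0.497], [0.497, -0.001, -0.868]]
wrist_force: [0.0, 1.8, -1.6]
width: 48.0
```

```bash
python3 d.py 2 - 22 13 4
```

```text
[510.1 315.5 110.8] 48.0044881977719 [ 0.   1.8 -1.6]
22.0 [509.4 314.2 102.7]
13.0 [509.5 311.1  94.3]
4.0 [509.5 308.   85.8]
{"x":-0.0026,"y":-0.0003,"z":0.0032,"wx":-0.02,"wy":0.06,"wz":-0.02,"hand":0.6},
{"x":-0.0026,"y":-0.0003,"z":0.0032,"wx":-0.02,"wy":0.06,"wz":-0.02,"hand":0.6},
-- 
{"x":-0.0069,"y":0.0,"z":0.0058,"wx":0.0,"wy":0.0,"wz":0.0,"hand":0.6},
-- 
{"x":-0.0069,"y":0.0,"z":0.0058,"wx":0.0,"wy":0.0,"wz":0.0,"hand":0.6},
--
```

>>> {"name": "drive_tool", "arguments": {
  "steps": [
    {"x": -0.0052, "y": -0.0005, "z": 0.0064, "wx": 0, "wy": 0, "wz": 0, "hand": 0.6},
    {"x": -0.0069, "y": 0, "z": 0.0058, "wx": 0, "wy": 0, "wz": 0, "hand": 0.6},
    {"x": -0.0069, "y": 0, "z": 0.0058, "wx": 0, "wy": 0, "wz": 0, "hand": 0.6},
    {"x": 0, "y": 0, "z": 0, "wx": 0, "wy": 0, "wz": 0, "hand": 0.6}
  ]
}}

```text
time_s: 18.65
tcp_pos: [509.6, 308.9, 85.4]
tcp_rot: [[-0.013, 1.0, -0.008], [0.867, 0.015, 0.498], [0.498, -0.001, -0.867]]
wrist_force: [-0.8, 0.8, -1.3]
width: 47.7
```

>>> {"name": "drive_tool", "arguments": {
  "steps": [
    {"x": -0.0023, "y": 0, "z": 0.002, "wx": 0, "wy": 0, "wz": 0, "hand": 0.6},
    {"x": 0, "y": 0, "z": 0, "wx": 0, "wy": 0, "wz": 0, "hand": 0.6}
  ]
}}

```text
time_s: 18.9
tcp_pos: [509.8, 308.4, 83.1]
tcp_rot: [[-0.014, 1.0, -0.008], [0.867, 0.016, 0.498], [0.498, 0.0, -0.867]]
wrist_force: [-0.4, 0.9, -1.4]
width: 47.8
```

>>> {"name": "drive_tool", "arguments": {
  "steps": [
    {"x": -0.0012, "y": 0, "z": 0.001, "wx": 0, "wy": 0, "wz": 0, "hand": 0.6},
    {"x": 0, "y": 0, "z": 0, "wx": 0, "wy": 0, "wz": 0, "hand": 0.35},
    {"x": 0, "y": 0, "z": 0, "wx": 0, "wy": 0, "wz": 0, "hand": 0.3},
    {"x": 0, "y": 0, "z": -0.03, "wx": 0, "wy": 0, "wz": 0, "hand": 0.3},
    {"x": 0, "y": 0, "z": -0.05, "wx": 0, "wy": 0, "wz": 0, "hand": 0.2},
    {"x": 0, "y": 0, "z": -0.05, "wx": 0, "wy": 0, "wz": 0, "hand": 0.1}
  ]
}}

```text
time_s: 19.65
tcp_pos: [510.5, 242.4, 195.5]
tcp_rot: [[-0.014, 1.0, -0.008], [0.867, 0.016, 0.497], [0.498, -0.0, -0.867]]
wrist_force: [-0.2, 1.0, 0.7]
width: 76.7
```

```bash
cat > l.py <<'E'
import sys
from h import *
np.set_printoptions(precision=1,suppress=True)
p=grab('wrist'); n=sys.argv[1]; print(here()[0],here()[2]['time_s'])
im=np.ascontiguousarray(p['frame'][110:350,200:440][:,:,::-1]);cv2.imwrite('pics/'+n+'.png',cv2.resize(im,None,fx=2.4,fy=2.4,interpolation=2))
t=grab('top')
for o in tilefit(t,conf=.2): print(*o)
E
python3 l.py w13; python3 p.py 567.2 -246.5 -6.4
```

```text
[513.2 239.3 200.9] 19.7
tile_1 0.9 [ 460.3 -241.5   50.6   71.9   -2.5] [369, 214, 394, 233]
tile_1 0.72 [522.9 371.1  19.   54.8 -88.7] [179, 201, 190, 220]
tile_1 0.69 [ 569.5 -244.9   50.8   74.8   -5.8] [368, 179, 393, 201]
tile_1 0.67 [523.4 330.5  57.3  58.   -1.6] [191, 197, 209, 221]
tile_1 0.65 [ 561.7 -442.1   52.    72.6   -3.8] [429, 182, 455, 199]
tile_1 0.63 [ 575.6 -346.4   49.9   75.     6.6] [403, 179, 427, 195]
pick [ 569.46058881 -226.34639676   14.12786881]
{"x":-0.0332,"y":0.0051,"z":-0.0364,"wx":0.09,"wy":-6.98,"wz":0.76,"hand":0},
{"x":-0.0373,"y":0.0056,"z":-0.0321,"wx":0.09,"wy":-6.98,"wz":0.76,"hand":0},
{"x":-0.0409,"y":0.006,"z":-0.0273,"wx":0.09,"wy":-6.98,"wz":0.76,"hand":0},
{"x":-0.0438,"y":0.0065,"z":-0.0222,"wx":0.09,"wy":-6.98,"wz":0.76,"hand":0},
-- 
{"x":-0.0407,"y":0.0067,"z":0.0218,"wx":0.08,"wy":-5.99,"wz":0.65,"hand":0},
{"x":-0.0382,"y":0.0072,"z":0.0259,"wx":0.08,"wy":-5.99,"wz":0.65,"hand":0},
{"x":-0.0352,"y":0.0076,"z":0.0297,"wx":0.08,"wy":-5.99,"wz":0.65,"hand":0},
{"x":-0.0318,"y":0.0081,"z":0.0332,"wx":0.08,"wy":-5.99,"wz":0.65,"hand":0},
{"x":-0.0281,"y":0.0084,"z":0.0363,"wx":0.08,"wy":-5.99,"wz":0.65,"hand":0},
{"x":-0.024,"y":0.0088,"z":0.039,"wx":0.08,"wy":-5.99,"wz":0.65,"hand":0},
{"x":-0.0197,"y":0.0091,"z":0.0413,"wx":0.08,"wy":-5.99,"wz":0.65,"hand":0},
--
```

View pics/w13.png

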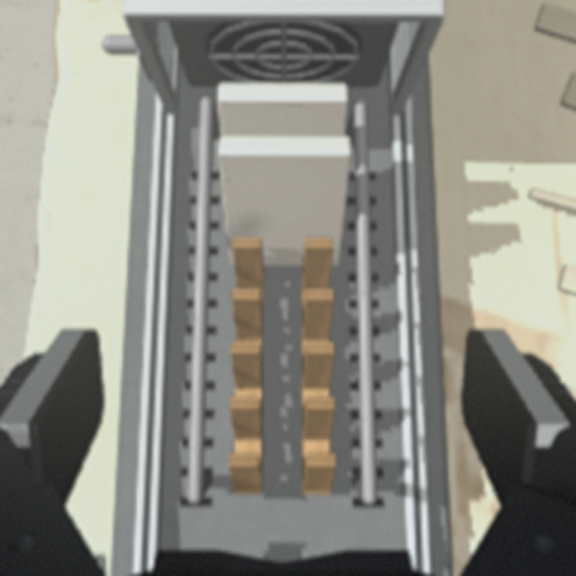

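>>> {"name": "drive_tool", "arguments": {
  "steps": [
    {"x": -0.033, "y": 0.005, "z": -0.0365, "wx": 0.1, "wy": -7, "wz": 0.8, "hand": 0},
    {"x": -0.0375, "y": 0.0055, "z": -0.032, "wx": 0.1, "wy": -7, "wz": 0.8, "hand": 0},
    {"x": -0.041, "y": 0.006, "z": -0.0275, "wx": 0.1, "wy": -7, "wz": 0.8, "hand": 0},
    {"x": -0.044, "y": 0.0065, "z": -0.022, "wx": 0.1, "wy": -7, "wz": 0.7, "hand": 0},
    {"x": -0.0405, "y": 0.0067, "z": 0.022, "wx": 0.1, "wy": -6, "wz": 0.7, "hand": 0},
    {"x": -0.038, "y": 0.007, "z": 0.026, "wx": 0.1, "wy": -6, "wz": 0.7, "hand": 0},
    {"x": -0.035, "y": 0.0075, "z": 0.03, "wx": 0.1, "wy": -6, "wz": 0.7, "hand": 0},
    {"x": -0.032, "y": 0.008, "z": 0.033, "wx": 0.1, "wy": -6, "wz": 0.6, "hand": 0},
    {"x": -0.028, "y": 0.0085, "z": 0.0365, "wx": 0.1, "wy": -6, "wz": 0.6, "hand": 0},
    {"x": -0.024, "y": 0.009, "z": 0.039, "wx": 0, "wy": -6, "wz": 0.6, "hand": 0.2}
  ]
}}

```text
time_s: 21.05
tcp_pos: [562.6, -185.7, 113.5]
tcp_rot: [[0.074, 0.995, -0.066], [0.822, -0.098, -0.561], [-0.565, -0.013, -0.825]]
wrist_force: [1.1, 0.1, -0.8]
width: 70.2
```

```bash
python3 p2.py 567.2 -246.5 -6.4 .25 12 3
```

```text
pick [ 569.5 -226.3   14.1] now [ 562.6 -185.7  113.5] [ 1.1  0.1 -0.8]
tile_1 0.87 [ 575.3 -348.3   50.1   73.4    8. ] [401, 177, 426, 194]
tile_1 0.6 [ 560.8 -441.6   54.6   79.5   -1.6] [429, 182, 456, 200]
tile_1 0.57 [522.9 372.7  22.   55.1 -88.7] [180, 199, 194, 222]
tile_1 0.56 [ 460.2 -241.5   50.3   71.9   -2.5] [369, 218, 392, 232]
tile_1 0.47 [527.7 337.   57.   59.5  21.6] [191, 198, 208, 220]
n 3 dist 94.2 ang 5.5
{"x":0.0055,"y":0.0048,"z":0.0306,"wx":-0.14,"wy":-1.8,"wz":0.39,"hand":0.25},
{"x":0.0065,"y":0.0047,"z":0.0304,"wx":-0.14,"wy":-1.8,"wz":0.39,"hand":0.25},
{"x":0.0074,"y":0.0046,"z":0.0302,"wx":-0.14,"wy":-1.8,"wz":0.39,"hand":0.25},
```

>>> {"name": "drive_tool", "arguments": {
  "steps": [
    {"x": 0.0055, "y": 0.0048, "z": 0.0306, "wx": -0.1, "wy": -1.8, "wz": 0.4, "hand": 0.25},
    {"x": 0.0065, "y": 0.0047, "z": 0.0304, "wx": -0.1, "wy": -1.8, "wz": 0.4, "hand": 0.25},
    {"x": 0.0074, "y": 0.0046, "z": 0.0302, "wx": -0.1, "wy": -1.8, "wz": 0.4, "hand": 0.25},
    {"x": 0, "y": 0, "z": 0, "wx": 0, "wy": 0, "wz": 0, "hand": 0.25},
    {"x": 0, "y": 0, "z": 0, "wx": 0, "wy": 0, "wz": 0, "hand": 0.25}
  ]
}}

```text
time_s: 21.78
tcp_pos: [572.3, -224.1, 30.3]
tcp_rot: [[0.09, 0.994, -0.068], [0.765, -0.113, -0.634], [-0.637, 0.005, -0.771]]
wrist_force: [0.3, -0.6, 0.1]
width: 64.2
```

```bash
cat > e.py <<'E'
import sys
from h import *
np.set_printoptions(precision=1,suppress=True)
a=[float(v) for v in sys.argv[1:4]]
P0,R0,s=here()
P,Rt=pick(*a,40,z=3.5); p=grab('wrist',sys.argv[4]+'.png'); print(P,here()[0])
Tt=T_(R.from_euler('z',a[2],degrees=True).as_matrix(),[a[0],a[1],0.5])
for c in corners()[[2,3,6,7]]: print(c,proj(p,(Tt@np.r_[c,1])[:3]))
goto(P,Rt,2,.25)
E
python3 e.py 567.2 -246.5 -6.4 w14
```

```text
[ 569.5 -226.3   14.1] [ 572.5 -224.1   30.7]
[-25.   37.5   0. ] [263.6 201.3]
[-25.   37.5  10. ] [261.6 218.3]
[25.  37.5  0. ] [361.4 200.9]
[25.  37.5 10. ] [363.2 217.8]
n 2 dist 17.0 ang 0.6
{"x":0.0043,"y":-0.0014,"z":0.0072,"wx":0.1,"wy":-0.21,"wz":-0.15,"hand":0.25},
{"x":0.0043,"y":-0.0014,"z":0.0072,"wx":0.1,"wy":-0.21,"wz":-0.15,"hand":0.25},
```

View pics/w14.png

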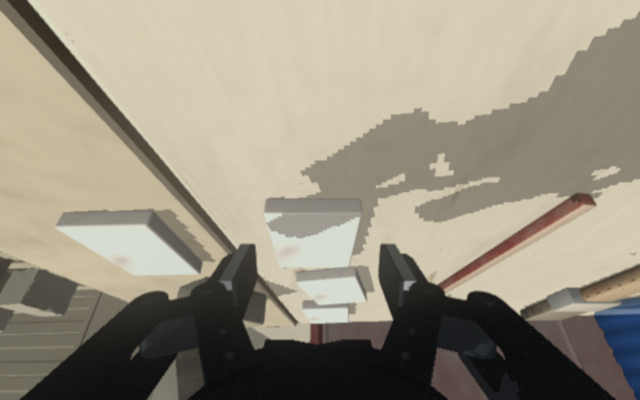

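>>> {"name": "drive_tool", "arguments": {
  "steps": [
    {"x": 0.0043, "y": -0.0014, "z": 0.0072, "wx": 0.1, "wy": -0.2, "wz": -0.1, "hand": 0.25},
    {"x": 0.0043, "y": -0.0014, "z": 0.0072, "wx": 0.1, "wy": -0.2, "wz": -0.1, "hand": 0.25},
    {"x": 0, "y": 0, "z": 0, "wx": 0, "wy": 0, "wz": 0, "hand": 0.3},
    {"x": 0, "y": 0, "z": 0, "wx": 0, "wy": 0, "wz": 0, "hand": 0.3}
  ]
}}

```text
time_s: 22.32
tcp_pos: [569.0, -227.0, 13.1]
tcp_rot: [[0.086, 0.994, -0.073], [0.76, -0.113, -0.639], [-0.644, 0.0, -0.765]]
wrist_force: [0.2, 0.4, -0.7]
width: 59.7
```

>>> {"name": "drive_tool", "arguments": {
  "steps": [
    {"x": -0.0005, "y": 0, "z": -0.0006, "wx": 0, "wy": 0, "wz": 0, "hand": 0.6},
    {"x": 0, "y": 0, "z": 0, "wx": 0, "wy": 0, "wz": 0, "hand": 0.6},
    {"x": 0, "y": 0, "z": 0, "wx": 0, "wy": 0, "wz": 0, "hand": 0.6}
  ],
  "force": 60
}}

```text
time_s: 22.7
tcp_pos: [569.2, -226.9, 14.1]
tcp_rot: [[0.087, 0.994, -0.072], [0.761, -0.113, -0.639], [-0.643, 0.001, -0.765]]
wrist_force: [0.3, 2.1, 5.2]
width: 47.4
```

```bash
python3 c.py 567.2 -246.5 -6.4 3
```

```text
[[ 0.    0.77 -0.64 -6.36]
 [ 1.   -0.    0.    0.21]
 [-0.   -0.64 -0.77 23.11]
 [ 0.    0.    0.    1.  ]]
angle 40.04990483106307
stage [509.57 305.42 138.99]
{"x":-0.0257,"y":0.0,"z":-0.0306,"wx":0.0,"wy":0.0,"wz":0.0,"hand":0.6},
{"x":-0.0257,"y":0.0,"z":-0.0306,"wx":0.0,"wy":0.0,"wz":0.0,"hand":0.6},
-- 
{"x":-0.0158,"y":-0.0044,"z":-0.0379,"wx":-0.05,"wy":5.59,"wz":-0.62,"hand":0.6},
{"x":-0.0119,"y":-0.0045,"z":-0.0393,"wx":-0.05,"wy":5.59,"wz":-0.62,"hand":0.6},
{"x":-0.008,"y":-0.0046,"z":-0.0403,"wx":-0.05,"wy":5.59,"wz":-0.62,"hand":0.6},
{"x":-0.004,"y":-0.0046,"z":-0.0409,"wx":-0.05,"wy":5.59,"wz":-0.62,"hand":0.6},
{"x":0.0001,"y":-0.0046,"z":-0.0411,"wx":-0.05,"wy":5.59,"wz":-0.62,"hand":0.6},
-- 
{"x":0.0566,"y":-0.0088,"z":0.0016,"wx":-0.05,"wy":5.24,"wz":-0.58,"hand":0.6},
{"x":0.0563,"y":-0.0082,"z":0.0068,"wx":-0.05,"wy":5.24,"wz":-0.58,"hand":0.6},
{"x":0.0555,"y":-0.0077,"z":0.0119,"wx":-0.05,"wy":5.24,"wz":-0.58,"hand":0.6},
{"x":0.0542,"y":-0.0071,"z":0.0169,"wx":-0.05,"wy":5.24,"wz":-0.58,"hand":0.6},
{"x":0.0525,"y":-0.0066,"z":0.0218,"wx":-0.05,"wy":5.24,"wz":-0.58,"hand":0.6},
{"x":0.0504,"y":-0.0061,"z":0.0265,"wx":-0.05,"wy":5.24,"wz":-0.58,"hand":0.6},
{"x":0.0478,"y":-0.0056,"z":0.031,"wx":-0.05,"wy":5.24,"wz":-0.58,"hand":0.6},
{"x":0.0448,"y":-0.0052,"z":0.0352,"wx":-0.05,"wy":5.24,"wz":-0.58,"hand":0.6},
--
```

>>> {"name": "drive_tool", "arguments": {
  "steps": [
    {"x": -0.0257, "y": 0, "z": -0.0306, "wx": 0, "wy": 0, "wz": 0, "hand": 0.6},
    {"x": -0.0257, "y": 0, "z": -0.0306, "wx": 0, "wy": 0, "wz": 0, "hand": 0.6},
    {"x": -0.016, "y": -0.0044, "z": -0.038, "wx": 0, "wy": 5.6, "wz": -0.6, "hand": 0.6},
    {"x": -0.012, "y": -0.0045, "z": -0.0395, "wx": 0, "wy": 5.6, "wz": -0.6, "hand": 0.6},
    {"x": -0.008, "y": -0.0046, "z": -0.0405, "wx": 0, "wy": 5.6, "wz": -0.6, "hand": 0.6},
    {"x": -0.004, "y": -0.0046, "z": -0.041, "wx": -0.1, "wy": 5.6, "wz": -0.6, "hand": 0.6},
    {"x": 0, "y": -0.0046, "z": -0.041, "wx": -0.1, "wy": 5.6, "wz": -0.6, "hand": 0.6},
    {"x": 0.0565, "y": -0.0088, "z": 0.0015, "wx": -0.1, "wy": 5.2, "wz": -0.6, "hand": 0.6},
    {"x": 0.0563, "y": -0.0082, "z": 0.0065, "wx": -0.1, "wy": 5.2, "wz": -0.6, "hand": 0.6},
    {"x": 0.0555, "y": -0.0077, "z": 0.0115, "wx": -0.1, "wy": 5.2, "wz": -0.6, "hand": 0.6}
  ]
}}

```text
time_s: 23.95
tcp_pos: [537.6, 4.8, 251.4]
tcp_rot: [[0.035, 0.999, -0.014], [0.997, -0.034, 0.067], [0.066, -0.016, -0.998]]
wrist_force: [0.4, 1.1, -1.5]
width: 47.5
```

>>> {"name": "drive_tool", "arguments": {
  "steps": [
    {"x": 0.0542, "y": -0.007, "z": 0.0165, "wx": -0.1, "wy": 5.2, "wz": -0.6, "hand": 0.6},
    {"x": 0.0525, "y": -0.0066, "z": 0.0215, "wx": -0.1, "wy": 5.2, "wz": -0.6, "hand": 0.6},
    {"x": 0.0504, "y": -0.006, "z": 0.0265, "wx": 0, "wy": 5.3, "wz": -0.6, "hand": 0.6},
    {"x": 0.048, "y": -0.0056, "z": 0.031, "wx": 0, "wy": 5.3, "wz": -0.6, "hand": 0.6},
    {"x": 0.045, "y": -0.005, "z": 0.035, "wx": 0, "wy": 5.3, "wz": -0.6, "hand": 0.6},
    {"x": 0, "y": 0, "z": 0, "wx": 0, "wy": 0, "wz": 0, "hand": 0.6}
  ]
}}

```text
time_s: 24.7
tcp_pos: [508.9, 282.6, 183.9]
tcp_rot: [[-0.015, 1.0, -0.01], [0.866, 0.019, 0.5], [0.5, -0.001, -0.866]]
wrist_force: [0.6, -0.2, -1.7]
width: 47.6
```

```bash
python3 d.py 3 w15 45 30
```

```text
[508.9 282.6 183.9] 47.570534551745446 [ 0.6 -0.2 -1.7]
[-25.  -37.5  10. ] [280.8 290.5]
[ 25.  -37.5  10. ] [354.9 290.5]
[-25.   37.5  10. ] [263.5 243.9]
[25.  37.5 10. ] [372.6 243.9]
45.0 [509.6 300.3 124.9]
30.0 [509.7 295.2 110.8]
{"x":-0.0064,"y":0.0,"z":0.0307,"wx":-0.02,"wy":0.03,"wz":0.04,"hand":0.6},
{"x":-0.0064,"y":-0.0001,"z":0.0307,"wx":-0.02,"wy":0.03,"wz":0.04,"hand":0.6},
-- 
{"x":-0.0115,"y":0.0,"z":0.0097,"wx":0.0,"wy":0.0,"wz":0.0,"hand":0.6},
--
```

View pics/w15z.png

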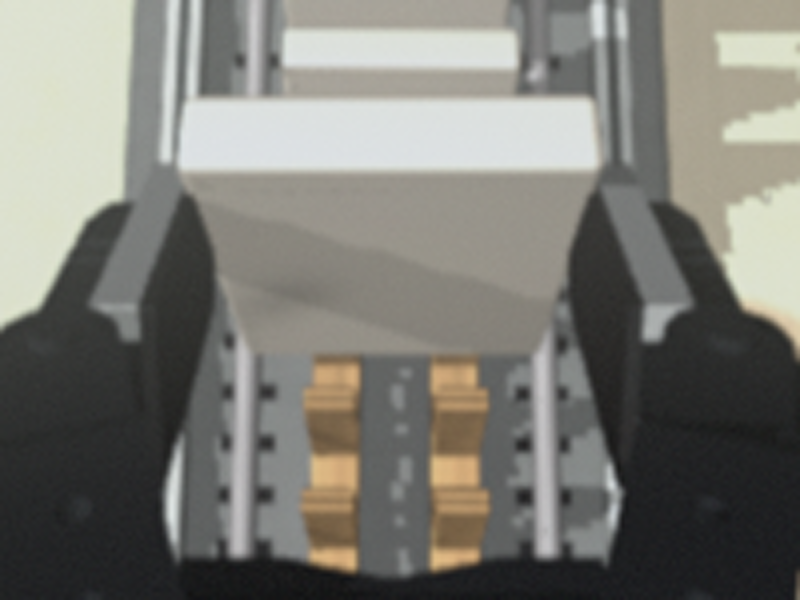

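>>> {"name": "drive_tool", "arguments": {
  "steps": [
    {"x": -0.0068, "y": 0, "z": 0.0305, "wx": 0, "wy": 0, "wz": 0, "hand": 0.6},
    {"x": -0.0068, "y": 0, "z": 0.0305, "wx": 0, "wy": 0, "wz": 0, "hand": 0.6},
    {"x": -0.0115, "y": 0, "z": 0.0097, "wx": 0, "wy": 0, "wz": 0, "hand": 0.6},
    {"x": 0, "y": 0, "z": 0, "wx": 0, "wy": 0, "wz": 0, "hand": 0.6}
  ]
}}

```text
time_s: 25.25
tcp_pos: [511.1, 292.5, 111.2]
tcp_rot: [[-0.012, 1.0, -0.006], [0.867, 0.014, 0.498], [0.498, 0.001, -0.867]]
wrist_force: [-0.4, 0.2, -1.5]
width: 47.3
```

```bash
python3 d.py 3 - 22 13 4
```

```text
[511.1 292.5 111.2] 47.318673879446 [-0.4  0.2 -1.5]
22.0 [509.8 292.4 103.3]
13.0 [509.8 289.4  94.8]
4.0 [509.9 286.3  86.4]
{"x":-0.002,"y":-0.0007,"z":0.0034,"wx":0.04,"wy":0.05,"wz":-0.02,"hand":0.6},
{"x":-0.002,"y":-0.0007,"z":0.0034,"wx":0.04,"wy":0.05,"wz":-0.02,"hand":0.6},
-- 
{"x":-0.0069,"y":0.0,"z":0.0058,"wx":0.0,"wy":0.0,"wz":0.0,"hand":0.6},
-- 
{"x":-0.0069,"y":0.0,"z":0.0058,"wx":0.0,"wy":0.0,"wz":0.0,"hand":0.6},
--
```

>>> {"name": "drive_tool", "arguments": {
  "steps": [
    {"x": -0.0045, "y": -0.0013, "z": 0.0066, "wx": 0, "wy": 0, "wz": 0, "hand": 0.6},
    {"x": -0.0069, "y": 0, "z": 0.0058, "wx": 0, "wy": 0, "wz": 0, "hand": 0.6},
    {"x": -0.0069, "y": 0, "z": 0.0058, "wx": 0, "wy": 0, "wz": 0, "hand": 0.6},
    {"x": 0, "y": 0, "z": 0, "wx": 0, "wy": 0, "wz": 0, "hand": 0.6}
  ]
}}

```text
time_s: 25.75
tcp_pos: [509.7, 286.6, 86.3]
tcp_rot: [[-0.013, 1.0, -0.006], [0.867, 0.014, 0.499], [0.499, 0.001, -0.867]]
wrist_force: [0.3, 0.5, -1.1]
width: 47.6
```

>>> {"name": "drive_tool", "arguments": {
  "steps": [
    {"x": -0.0027, "y": 0, "z": 0.0022, "wx": 0, "wy": 0, "wz": 0, "hand": 0.6},
    {"x": 0, "y": 0, "z": 0, "wx": 0, "wy": 0, "wz": 0, "hand": 0.35},
    {"x": 0, "y": 0, "z": 0, "wx": 0, "wy": 0, "wz": 0, "hand": 0.3},
    {"x": 0, "y": 0, "z": -0.03, "wx": 0, "wy": 0, "wz": 0, "hand": 0.3},
    {"x": 0, "y": 0, "z": -0.05, "wx": 0, "wy": 0, "wz": 0, "hand": 0.2},
    {"x": 0, "y": 0, "z": -0.05, "wx": 0, "wy": 0, "wz": 0, "hand": 0.1},
    {"x": 0, "y": 0, "z": -0.05, "wx": 0, "wy": 0, "wz": 0, "hand": 0.1}
  ]
}}

```text
time_s: 26.62
tcp_pos: [510.7, 195.4, 241.4]
tcp_rot: [[-0.015, 1.0, -0.006], [0.866, 0.015, 0.499], [0.499, 0.002, -0.867]]
wrist_force: [-0.2, 0.5, 0.1]
width: 76.7
```

```bash
sed -i 's/M\[2\]=290/M[2]=300/; s/\[0,-25,45\]/[0,-25,70]/' c.py; python3 l.py w16; python3 p.py 458.1 -243.2 -4
```

```text
[513.3 192.2 246.7] 26.675
tile_1 0.94 [ 460.2 -241.4   50.2   71.9   -2.5] [370, 216, 394, 232]
tile_1 0.78 [ 560.8 -441.1   48.2   76.    -1.6] [428, 182, 457, 201]
tile_1 0.72 [ 575.7 -345.7   53.8   79.6    8. ] [399, 177, 427, 195]
tile_1 0.7 [522.8 310.1  55.1  57.3  88.4] [196, 198, 218, 222]
tile_1 0.45 [525.4 349.1  19.   48.3 -88.9] [190, 200, 195, 220]
pick [ 459.51466057 -222.96941126   14.12786881]
{"x":-0.0286,"y":-0.0057,"z":-0.0339,"wx":0.08,"wy":-7.0,"wz":0.5,"hand":0},
{"x":-0.0326,"y":-0.0055,"z":-0.0301,"wx":0.08,"wy":-7.0,"wz":0.5,"hand":0},
{"x":-0.0361,"y":-0.0052,"z":-0.0259,"wx":0.08,"wy":-7.0,"wz":0.5,"hand":0},
{"x":-0.039,"y":-0.005,"z":-0.0213,"wx":0.08,"wy":-7.0,"wz":0.5,"hand":0},
-- 
{"x":-0.0369,"y":-0.0036,"z":0.0285,"wx":0.07,"wy":-6.0,"wz":0.43,"hand":0},
{"x":-0.0338,"y":-0.0033,"z":0.0322,"wx":0.07,"wy":-6.0,"wz":0.43,"hand":0},
{"x":-0.0303,"y":-0.003,"z":0.0356,"wx":0.07,"wy":-6.0,"wz":0.43,"hand":0},
{"x":-0.0264,"y":-0.0028,"z":0.0385,"wx":0.07,"wy":-6.0,"wz":0.43,"hand":0},
{"x":-0.0223,"y":-0.0025,"z":0.0411,"wx":0.07,"wy":-6.0,"wz":0.43,"hand":0},
{"x":-0.0179,"y":-0.0023,"z":0.0432,"wx":0.07,"wy":-6.0,"wz":0.43,"hand":0},
{"x":-0.0133,"y":-0.0021,"z":0.0448,"wx":0.07,"wy":-6.0,"wz":0.43,"hand":0},
--
```

View pics/w16.png

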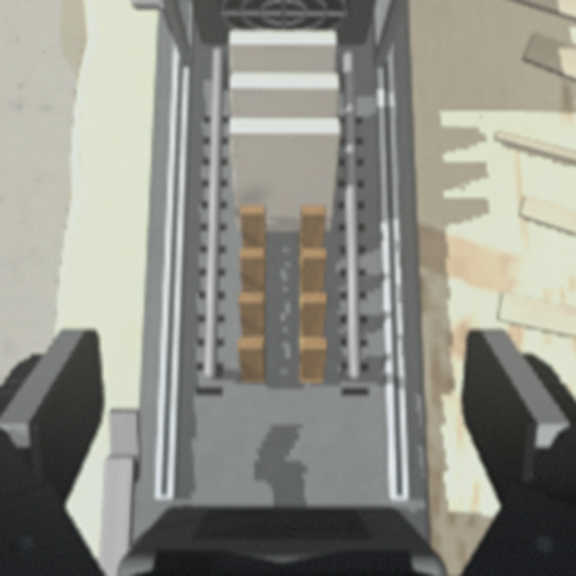

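>>> {"name": "drive_tool", "arguments": {
  "steps": [
    {"x": -0.0285, "y": -0.0057, "z": -0.034, "wx": 0.1, "wy": -7, "wz": 0.5, "hand": 0},
    {"x": -0.0325, "y": -0.0055, "z": -0.03, "wx": 0.1, "wy": -7, "wz": 0.5, "hand": 0},
    {"x": -0.036, "y": -0.005, "z": -0.026, "wx": 0.1, "wy": -7, "wz": 0.5, "hand": 0},
    {"x": -0.039, "y": -0.005, "z": -0.0215, "wx": 0.1, "wy": -7, "wz": 0.5, "hand": 0},
    {"x": -0.037, "y": -0.0035, "z": 0.0285, "wx": 0.1, "wy": -6, "wz": 0.4, "hand": 0},
    {"x": -0.034, "y": -0.0033, "z": 0.032, "wx": 0.1, "wy": -6, "wz": 0.4, "hand": 0},
    {"x": -0.0305, "y": -0.003, "z": 0.0355, "wx": 0.1, "wy": -6, "wz": 0.4, "hand": 0},
    {"x": -0.0265, "y": -0.0028, "z": 0.0385, "wx": 0, "wy": -6, "wz": 0.4, "hand": 0},
    {"x": -0.0225, "y": -0.0025, "z": 0.041, "wx": 0, "wy": -6, "wz": 0.4, "hand": 0},
    {"x": -0.018, "y": -0.0023, "z": 0.043, "wx": 0, "wy": -6, "wz": 0.4, "hand": 0.2}
  ]
}}

```text
time_s: 28.02
tcp_pos: [463.1, -187.2, 121.7]
tcp_rot: [[0.04, 0.998, -0.037], [0.826, -0.054, -0.561], [-0.562, -0.008, -0.827]]
wrist_force: [0.5, -0.0, -1.0]
width: 69.7
```

```bash
python3 p2.py 458.1 -243.2 -4 .25 12 3
```

```text
pick [ 459.5 -223.    14.1] now [ 463.1 -187.2  121.7] [ 0.5 -0.  -1. ]
tile_1 0.95 [ 574.6 -345.2   52.6   76.8    5.6] [401, 178, 424, 196]
tile_1 0.64 [522.  309.8  53.   61.7  -8.7] [194, 198, 216, 219]
tile_1 0.59 [ 461.5 -241.5   47.1   72.3   -1.6] [370, 215, 393, 233]
tile_1 0.56 [ 562.4 -442.5   51.4   79.3   -1.6] [429, 183, 458, 199]
n 3 dist 99.9 ang 5.7
{"x":0.008,"y":0.0008,"z":0.0323,"wx":-0.07,"wy":-1.87,"wz":0.4,"hand":0.25},
{"x":0.009,"y":0.0007,"z":0.032,"wx":-0.07,"wy":-1.87,"wz":0.4,"hand":0.25},
{"x":0.0101,"y":0.0006,"z":0.0317,"wx":-0.07,"wy":-1.87,"wz":0.4,"hand":0.25},
```

>>> {"name": "drive_tool", "arguments": {
  "steps": [
    {"x": 0.0075, "y": 0, "z": 0.0323, "wx": -0.1, "wy": -1.9, "wz": 0.4, "hand": 0.25},
    {"x": 0.0085, "y": 0, "z": 0.032, "wx": -0.1, "wy": -1.9, "wz": 0.4, "hand": 0.25},
    {"x": 0.01, "y": 0, "z": 0.0317, "wx": -0.1, "wy": -1.9, "wz": 0.4, "hand": 0.25},
    {"x": 0, "y": 0, "z": 0, "wx": 0, "wy": 0, "wz": 0, "hand": 0.25},
    {"x": 0, "y": 0, "z": 0, "wx": 0, "wy": 0, "wz": 0, "hand": 0.25}
  ]
}}

```text
time_s: 28.75
tcp_pos: [461.5, -221.8, 31.0]
tcp_rot: [[0.059, 0.998, -0.037], [0.767, -0.069, -0.638], [-0.639, 0.009, -0.769]]
wrist_force: [0.8, -0.6, 0.4]
width: 64.1
```

```bash
python3 e.py 458.1 -243.2 -4 w17
```

```text
[ 459.5 -223.    14.1] [ 461.8 -221.8   31.3]
[-25.   37.5   0. ] [264.3 199. ]
[-25.   37.5  10. ] [262.4 216. ]
[25.  37.5  0. ] [362.6 198.2]
[25.  37.5 10. ] [364.6 215.2]
n 2 dist 17.3 ang 0.7
{"x":0.005,"y":-0.0012,"z":0.007,"wx":0.23,"wy":-0.14,"wz":-0.19,"hand":0.25},
{"x":0.005,"y":-0.0011,"z":0.007,"wx":0.23,"wy":-0.14,"wz":-0.19,"hand":0.25},
```

View pics/w17.png

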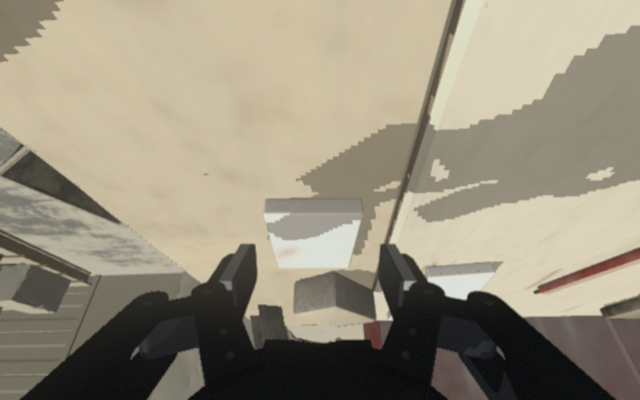

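Tile edge at columns 265–363, row 199: matches the prediction (264–363, 199). Descend.

>>> {"name": "drive_tool", "arguments": {
  "steps": [
    {"x": 0.005, "y": -0.0011, "z": 0.0068, "wx": 0.2, "wy": -0.1, "wz": -0.2, "hand": 0.25},
    {"x": 0.0048, "y": -0.0011, "z": 0.0067, "wx": 0.2, "wy": -0.1, "wz": -0.2, "hand": 0.25},
    {"x": 0, "y": 0, "z": 0, "wx": 0, "wy": 0, "wz": 0, "hand": 0.3},
    {"x": 0, "y": 0, "z": 0, "wx": 0, "wy": 0, "wz": 0, "hand": 0.3}
  ]
}}

```text
time_s: 29.3
tcp_pos: [458.8, -223.5, 13.5]
tcp_rot: [[0.052, 0.998, -0.045], [0.764, -0.069, -0.641], [-0.643, -0.001, -0.766]]
wrist_force: [0.6, -0.9, 0.4]
width: 59.5
```

>>> {"name": "drive_tool", "arguments": {
  "steps": [
    {"x": 0, "y": 0, "z": 0, "wx": 0, "wy": 0, "wz": 0, "hand": 0.6},
    {"x": 0, "y": 0, "z": 0, "wx": 0, "wy": 0, "wz": 0, "hand": 0.6},
    {"x": 0, "y": 0, "z": 0, "wx": 0, "wy": 0, "wz": 0, "hand": 0.6}
  ],
  "force": 60
}}

```text
time_s: 29.68
tcp_pos: [458.9, -223.4, 13.9]
tcp_rot: [[0.052, 0.998, -0.045], [0.764, -0.069, -0.642], [-0.643, -0.001, -0.766]]
wrist_force: [-1.4, 5.3, 10.4]
width: 48.1
```

```bash
python3 c.py 458.1 -243.2 -4 4
```

```text
[[-0.    0.77 -0.64 -6.56]
 [ 1.    0.   -0.    0.55]
 [-0.   -0.64 -0.77 23.04]
 [ 0.    0.    0.    1.  ]]
angle 40.02302759411226
stage [509.89 284.12 139.03]
{"x":-0.0257,"y":0.0,"z":-0.0306,"wx":0.0,"wy":0.0,"wz":0.0,"hand":0.6},
{"x":-0.0257,"y":0.0,"z":-0.0306,"wx":0.0,"wy":0.0,"wz":0.0,"hand":0.6},
-- 
{"x":-0.0171,"y":0.0017,"z":-0.0395,"wx":-0.04,"wy":5.6,"wz":-0.41,"hand":0.6},
{"x":-0.0131,"y":0.0016,"z":-0.041,"wx":-0.04,"wy":5.6,"wz":-0.41,"hand":0.6},
{"x":-0.0091,"y":0.0015,"z":-0.0421,"wx":-0.04,"wy":5.6,"wz":-0.41,"hand":0.6},
{"x":-0.005,"y":0.0015,"z":-0.0427,"wx":-0.04,"wy":5.6,"wz":-0.41,"hand":0.6},
{"x":-0.0008,"y":0.0015,"z":-0.043,"wx":-0.04,"wy":5.6,"wz":-0.41,"hand":0.6},
-- 
{"x":0.054,"y":0.003,"z":0.0001,"wx":-0.04,"wy":5.25,"wz":-0.38,"hand":0.6},
{"x":0.0538,"y":0.0034,"z":0.005,"wx":-0.04,"wy":5.25,"wz":-0.38,"hand":0.6},
{"x":0.0531,"y":0.0037,"z":0.0099,"wx":-0.04,"wy":5.25,"wz":-0.38,"hand":0.6},
{"x":0.0519,"y":0.0041,"z":0.0147,"wx":-0.04,"wy":5.25,"wz":-0.38,"hand":0.6},
{"x":0.0503,"y":0.0044,"z":0.0194,"wx":-0.04,"wy":5.25,"wz":-0.38,"hand":0.6},
{"x":0.0483,"y":0.0047,"z":0.0239,"wx":-0.04,"wy":5.25,"wz":-0.38,"hand":0.6},
{"x":0.0459,"y":0.005,"z":0.0283,"wx":-0.04,"wy":5.25,"wz":-0.38,"hand":0.6},
{"x":0.0431,"y":0.0053,"z":0.0323,"wx":-0.04,"wy":5.25,"wz":-0.38,"hand":0.6},
--
```

>>> {"name": "drive_tool", "arguments": {
  "steps": [
    {"x": -0.0257, "y": 0, "z": -0.0306, "wx": 0, "wy": 0, "wz": 0, "hand": 0.6},
    {"x": -0.0257, "y": 0, "z": -0.0306, "wx": 0, "wy": 0, "wz": 0, "hand": 0.6},
    {"x": -0.017, "y": 0.0016, "z": -0.0395, "wx": 0, "wy": 5.6, "wz": -0.4, "hand": 0.6},
    {"x": -0.013, "y": 0.0016, "z": -0.041, "wx": 0, "wy": 5.6, "wz": -0.4, "hand": 0.6},
    {"x": -0.009, "y": 0.0015, "z": -0.042, "wx": 0, "wy": 5.6, "wz": -0.4, "hand": 0.6},
    {"x": -0.005, "y": 0.0015, "z": -0.0425, "wx": -0.1, "wy": 5.6, "wz": -0.4, "hand": 0.6},
    {"x": -0.001, "y": 0.0015, "z": -0.043, "wx": -0.1, "wy": 5.6, "wz": -0.4, "hand": 0.6},
    {"x": 0.054, "y": 0.003, "z": 0, "wx": -0.1, "wy": 5.2, "wz": -0.4, "hand": 0.6},
    {"x": 0.054, "y": 0.0035, "z": 0.005, "wx": -0.1, "wy": 5.2, "wz": -0.4, "hand": 0.6},
    {"x": 0.053, "y": 0.0037, "z": 0.01, "wx": 0, "wy": 5.2, "wz": -0.4, "hand": 0.6}
  ]
}}

```text
time_s: 30.92
tcp_pos: [486.1, -3.0, 265.1]
tcp_rot: [[0.016, 1.0, -0.009], [0.998, -0.016, 0.067], [0.067, -0.01, -0.998]]
wrist_force: [0.3, 0.3, -1.6]
width: 47.8
```

>>> {"name": "drive_tool", "arguments": {
  "steps": [
    {"x": 0.052, "y": 0.004, "z": 0.0145, "wx": 0, "wy": 5.2, "wz": -0.4, "hand": 0.6},
    {"x": 0.0505, "y": 0.0044, "z": 0.0195, "wx": 0, "wy": 5.3, "wz": -0.4, "hand": 0.6},
    {"x": 0.0485, "y": 0.0047, "z": 0.024, "wx": 0, "wy": 5.3, "wz": -0.4, "hand": 0.6},
    {"x": 0.046, "y": 0.005, "z": 0.028, "wx": 0, "wy": 5.3, "wz": -0.4, "hand": 0.6},
    {"x": 0.043, "y": 0.0053, "z": 0.0325, "wx": 0, "wy": 5.3, "wz": -0.3, "hand": 0.6},
    {"x": 0, "y": 0, "z": 0, "wx": 0, "wy": 0, "wz": 0, "hand": 0.6}
  ]
}}

```text
time_s: 31.68
tcp_pos: [508.4, 261.5, 206.5]
tcp_rot: [[-0.014, 1.0, -0.013], [0.865, 0.019, 0.501], [0.501, -0.005, -0.865]]
wrist_force: [0.2, -0.3, -1.8]
width: 47.7
```

```bash
python3 d.py 4 w18 45 30
```

```text
[508.4 261.5 206.5] 47.6667128291869 [ 0.2 -0.3 -1.8]
[-25.  -37.5  10. ] [280.8 290.9]
[ 25.  -37.5  10. ] [354.9 290.9]
[-25.   37.5  10. ] [263.6 244.4]
[25.  37.5 10. ] [372.6 244.4]
45.0 [510.  279.  124.9]
30.0 [510.  273.9 110.8]
{"x":-0.0122,"y":0.0008,"z":0.0404,"wx":-0.12,"wy":-0.01,"wz":0.0,"hand":0.6},
{"x":-0.0122,"y":0.0007,"z":0.0404,"wx":-0.12,"wy":-0.01,"wz":0.0,"hand":0.6},
-- 
{"x":-0.0115,"y":0.0,"z":0.0096,"wx":0.0,"wy":0.0,"wz":0.0,"hand":0.6},
--
```

View pics/w18z.png

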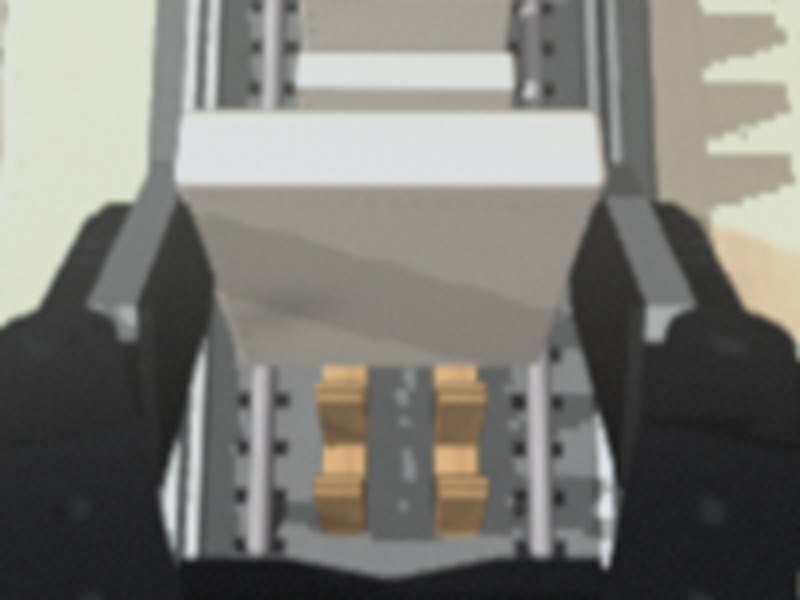

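>>> {"name": "drive_tool", "arguments": {
  "steps": [
    {"x": -0.0122, "y": 0.0008, "z": 0.0404, "wx": -0.1, "wy": 0, "wz": 0, "hand": 0.6},
    {"x": -0.0122, "y": 0.0007, "z": 0.0404, "wx": -0.1, "wy": 0, "wz": 0, "hand": 0.6},
    {"x": -0.0115, "y": 0, "z": 0.0096, "wx": 0, "wy": 0, "wz": 0, "hand": 0.6},
    {"x": 0, "y": 0, "z": 0, "wx": 0, "wy": 0, "wz": 0, "hand": 0.6}
  ]
}}

```text
time_s: 32.22
tcp_pos: [510.7, 272.4, 111.3]
tcp_rot: [[-0.011, 1.0, -0.007], [0.866, 0.013, 0.5], [0.5, -0.0, -0.866]]
wrist_force: [0.0, 0.5, -2.7]
width: 47.8
```

```bash
python3 d.py 4 - 22 13 4
```

```text
[510.7 272.4 111.3] 47.82744128123951 [ 0.   0.5 -2.7]
22.0 [510.1 271.1 103.3]
13.0 [510.1 268.   94.9]
4.0 [510.2 265.   86.4]
{"x":-0.0025,"y":-0.0003,"z":0.0031,"wx":0.03,"wy":0.0,"wz":-0.05,"hand":0.6},
{"x":-0.0025,"y":-0.0003,"z":0.0031,"wx":0.03,"wy":0.0,"wz":-0.05,"hand":0.6},
-- 
{"x":-0.0069,"y":0.0,"z":0.0058,"wx":0.0,"wy":0.0,"wz":0.0,"hand":0.6},
-- 
{"x":-0.0069,"y":0.0,"z":0.0058,"wx":0.0,"wy":0.0,"wz":0.0,"hand":0.6},
--
```

>>> {"name": "drive_tool", "arguments": {
  "steps": [
    {"x": -0.005, "y": -0.0005, "z": 0.0062, "wx": 0, "wy": 0, "wz": 0, "hand": 0.6},
    {"x": -0.0069, "y": 0, "z": 0.0058, "wx": 0, "wy": 0, "wz": 0, "hand": 0.6},
    {"x": -0.0069, "y": 0, "z": 0.0058, "wx": 0, "wy": 0, "wz": 0, "hand": 0.6},
    {"x": 0, "y": 0, "z": 0, "wx": 0, "wy": 0, "wz": 0, "hand": 0.6}
  ]
}}

```text
time_s: 32.72
tcp_pos: [510.4, 265.7, 86.4]
tcp_rot: [[-0.012, 1.0, -0.007], [0.866, 0.014, 0.5], [0.5, 0.0, -0.866]]
wrist_force: [0.4, -0.5, -1.6]
width: 47.9
```

>>> {"name": "drive_tool", "arguments": {
  "steps": [
    {"x": -0.0027, "y": 0, "z": 0.0022, "wx": 0, "wy": 0, "wz": 0, "hand": 0.6},
    {"x": 0, "y": 0, "z": 0, "wx": 0, "wy": 0, "wz": 0, "hand": 0.35},
    {"x": 0, "y": 0, "z": 0, "wx": 0, "wy": 0, "wz": 0, "hand": 0.3},
    {"x": 0, "y": 0, "z": -0.03, "wx": 0, "wy": 0, "wz": 0, "hand": 0.3},
    {"x": 0, "y": 0, "z": -0.05, "wx": 0, "wy": 0, "wz": 0, "hand": 0.2},
    {"x": 0, "y": 0, "z": -0.05, "wx": 0, "wy": 0, "wz": 0, "hand": 0.1},
    {"x": 0, "y": 0, "z": -0.05, "wx": 0, "wy": 0, "wz": 0, "hand": 0.1}
  ]
}}

```text
time_s: 33.6
tcp_pos: [511.5, 174.0, 241.3]
tcp_rot: [[-0.013, 1.0, -0.006], [0.866, 0.014, 0.5], [0.5, 0.002, -0.866]]
wrist_force: [0.1, 0.5, 0.5]
width: 77.1
```

```bash
python3 l.py w19; python3 p.py 571.9 -347 7.4
```

```text
[514.  170.8 246.6] 33.65
tile_1 0.87 [ 560.8 -441.    48.2   76.3   -1.6] [429, 181, 456, 199]
tile_1 0.75 [523.8 287.9  54.1  54.8  -1.6] [201, 200, 221, 217]
tile_1 0.69 [ 576.8 -344.7   52.7   77.     6.7] [400, 176, 427, 191]
tile_1 0.59 [521.5 530.6 143.1 312.9  -1.6] [85, 188, 186, 232]
tile_1 0.43 [524.8 325.5  22.   55.1 -88.9] [198, 198, 210, 218]
tile_1 0.42 [523.7 349.1  18.9  51.6 -88.9] [191, 199, 196, 221]
tile_1 0.41 [522.9 371.1  19.   54.8 -88.7] [181, 201, 188, 220]
tile_1 0.4 [ 472.4 -351.5   46.3   73.8   34. ] [404, 208, 427, 232]
pick [ 569.28802662 -326.88891897   14.12786881]
{"x":-0.0359,"y":0.0051,"z":-0.0381,"wx":-0.03,"wy":-7.0,"wz":-0.71,"hand":0},
{"x":-0.0403,"y":0.0046,"z":-0.0334,"wx":-0.03,"wy":-7.0,"wz":-0.71,"hand":0},
{"x":-0.0441,"y":0.0041,"z":-0.0283,"wx":-0.03,"wy":-7.0,"wz":-0.71,"hand":0},
{"x":-0.0473,"y":0.0036,"z":-0.0227,"wx":-0.03,"wy":-7.0,"wz":-0.71,"hand":0},
-- 
{"x":-0.0442,"y":0.0016,"z":0.0282,"wx":-0.02,"wy":-6.0,"wz":-0.61,"hand":0},
{"x":-0.041,"y":0.0012,"z":0.0326,"wx":-0.02,"wy":-6.0,"wz":-0.61,"hand":0},
{"x":-0.0374,"y":0.0008,"z":0.0368,"wx":-0.02,"wy":-6.0,"wz":-0.61,"hand":0},
{"x":-0.0333,"y":0.0004,"z":0.0405,"wx":-0.02,"wy":-6.0,"wz":-0.61,"hand":0},
{"x":-0.0289,"y":0.0,"z":0.0437,"wx":-0.02,"wy":-6.0,"wz":-0.61,"hand":0},
{"x":-0.0242,"y":-0.0003,"z":0.0465,"wx":-0.02,"wy":-6.0,"wz":-0.61,"hand":0},
{"x":-0.0192,"y":-0.0005,"z":0.0488,"wx":-0.02,"wy":-6.0,"wz":-0.61,"hand":0},
--
```

View pics/w19.png

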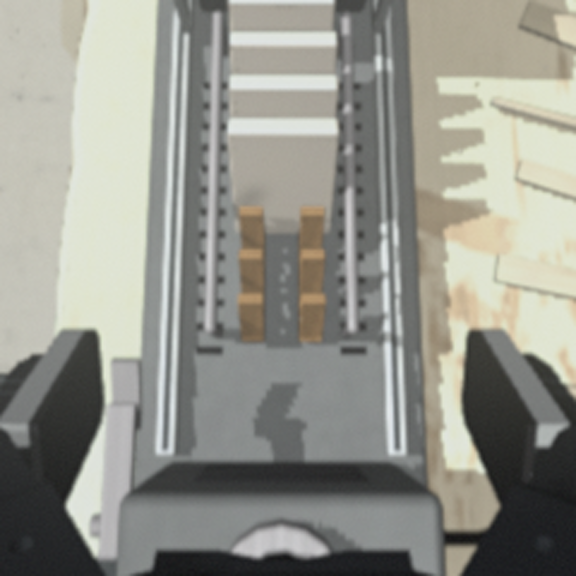

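>>> {"name": "drive_tool", "arguments": {
  "steps": [
    {"x": -0.036, "y": 0.005, "z": -0.038, "wx": 0, "wy": -7, "wz": -0.7, "hand": 0.2},
    {"x": -0.0405, "y": 0.0045, "z": -0.0335, "wx": 0, "wy": -7, "wz": -0.7, "hand": 0.2},
    {"x": -0.044, "y": 0.004, "z": -0.0285, "wx": 0, "wy": -7, "wz": -0.7, "hand": 0.2},
    {"x": -0.0475, "y": 0.0035, "z": -0.0225, "wx": 0, "wy": -7, "wz": -0.7, "hand": 0.2},
    {"x": -0.044, "y": 0.0015, "z": 0.028, "wx": 0, "wy": -6, "wz": -0.6, "hand": 0.2},
    {"x": -0.041, "y": 0.001, "z": 0.0325, "wx": 0, "wy": -6, "wz": -0.6, "hand": 0.2},
    {"x": -0.0375, "y": 0.001, "z": 0.037, "wx": 0, "wy": -6, "wz": -0.6, "hand": 0.2},
    {"x": -0.0335, "y": 0.0005, "z": 0.0405, "wx": 0, "wy": -6, "wz": -0.6, "hand": 0.2},
    {"x": -0.029, "y": 0, "z": 0.0435, "wx": 0, "wy": -6, "wz": -0.6, "hand": 0.25},
    {"x": -0.024, "y": -0.0005, "z": 0.0465, "wx": 0, "wy": -6, "wz": -0.6, "hand": 0.25}
  ]
}}

```text
time_s: 35.0
tcp_pos: [562.3, -283.5, 120.1]
tcp_rot: [[-0.103, 0.992, 0.066], [0.822, 0.122, -0.557], [-0.561, -0.003, -0.828]]
wrist_force: [1.2, -0.6, -0.9]
width: 64.1
```

```bash
python3 p2.py 571.9 -347 7.4 .25 12 3
```

```text
pick [ 569.3 -326.9   14.1] now [ 562.3 -283.5  120.1] [ 1.2 -0.6 -0.9]
tile_1 0.91 [ 575.9 -349.2   52.5   82.5    4.2] [400, 178, 426, 194]
tile_1 0.74 [ 560.8 -440.8   48.2   75.4   -1.6] [428, 185, 455, 199]
tile_1 0.66 [521.7 286.9  54.5  64.8 -12.9] [203, 200, 222, 219]
tile_1 0.53 [526.4 327.   18.9  51.8 -88.9] [196, 198, 204, 218]
tile_1 0.43 [523.8 347.5  22.1  51.9 -88.9] [191, 198, 196, 220]
n 3 dist 100.8 ang 5.9
{"x":0.005,"y":0.0019,"z":0.0332,"wx":-0.27,"wy":-1.94,"wz":0.01,"hand":0.25},
{"x":0.0061,"y":0.0017,"z":0.033,"wx":-0.27,"wy":-1.94,"wz":0.01,"hand":0.25},
{"x":0.0072,"y":0.0016,"z":0.0328,"wx":-0.27,"wy":-1.94,"wz":0.01,"hand":0.25},
```

>>> {"name": "drive_tool", "arguments": {
  "steps": [
    {"x": 0.005, "y": 0.001, "z": 0.0332, "wx": -0.2, "wy": -1.9, "wz": 0, "hand": 0.25},
    {"x": 0.006, "y": 0.001, "z": 0.033, "wx": -0.2, "wy": -1.9, "wz": 0, "hand": 0.25},
    {"x": 0.007, "y": 0.001, "z": 0.0328, "wx": -0.2, "wy": -1.9, "wz": 0, "hand": 0.25},
    {"x": 0, "y": 0, "z": 0, "wx": 0, "wy": 0, "wz": 0, "hand": 0.25},
    {"x": 0, "y": 0, "z": 0, "wx": 0, "wy": 0, "wz": 0, "hand": 0.25}
  ]
}}

```text
time_s: 35.72
tcp_pos: [570.9, -325.6, 31.7]
tcp_rot: [[-0.093, 0.992, 0.086], [0.764, 0.126, -0.633], [-0.638, 0.007, -0.77]]
wrist_force: [-0.0, 0.8, 0.4]
width: 64.5
```

```bash
python3 e.py 571.9 -347 7.4 w20
```

```text
[ 569.3 -326.9   14.1] [ 571.2 -325.7   32.2]
[-25.   37.5   0. ] [264.9 197.5]
[-25.   37.5  10. ] [263.  214.4]
[25.  37.5  0. ] [363.  196.8]
[25.  37.5 10. ] [364.9 213.7]
n 2 dist 18.3 ang 0.6
{"x":0.0054,"y":-0.0011,"z":0.0073,"wx":0.12,"wy":-0.17,"wz":-0.2,"hand":0.25},
{"x":0.0054,"y":-0.001,"z":0.0073,"wx":0.12,"wy":-0.17,"wz":-0.2,"hand":0.25},
```

View pics/w20.png

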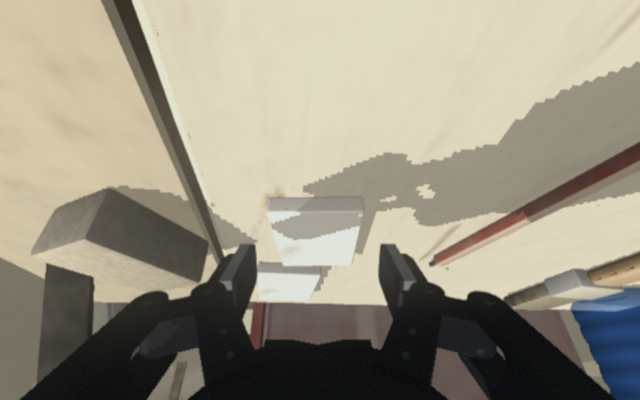

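Tile edge at columns 268–364, row 197: agrees. The block is well clear. Descend.

>>> {"name": "drive_tool", "arguments": {
  "steps": [
    {"x": 0.0054, "y": -0.0008, "z": 0.0073, "wx": 0.1, "wy": -0.2, "wz": -0.2, "hand": 0.25},
    {"x": 0.0052, "y": -0.0007, "z": 0.007, "wx": 0.1, "wy": -0.1, "wz": -0.2, "hand": 0.25},
    {"x": 0, "y": 0, "z": 0, "wx": 0, "wy": 0, "wz": 0, "hand": 0.3},
    {"x": 0, "y": 0, "z": 0, "wx": 0, "wy": 0, "wz": 0, "hand": 0.3}
  ]
}}

```text
time_s: 36.28
tcp_pos: [569.2, -327.5, 13.3]
tcp_rot: [[-0.1, 0.992, 0.082], [0.759, 0.129, -0.638], [-0.643, -0.001, -0.766]]
wrist_force: [0.7, -0.2, -0.3]
width: 60.0
```

>>> {"name": "drive_tool", "arguments": {
  "steps": [
    {"x": 0, "y": 0, "z": 0, "wx": 0, "wy": 0, "wz": 0, "hand": 0.6},
    {"x": 0, "y": 0, "z": 0, "wx": 0, "wy": 0, "wz": 0, "hand": 0.6},
    {"x": 0, "y": 0, "z": 0, "wx": 0, "wy": 0, "wz": 0, "hand": 0.6}
  ],
  "force": 60
}}

```text
time_s: 36.65
tcp_pos: [569.4, -327.5, 13.8]
tcp_rot: [[-0.099, 0.992, 0.083], [0.759, 0.129, -0.638], [-0.643, -0.001, -0.766]]
wrist_force: [-2.2, 4.6, 8.3]
width: 47.3
```

```bash
sed -i 's/(Pp+\[0,-25,70\],Rp,8)/(Pp+[0,-25,70],Rp,9)/' c.py; python3 c.py 571.9 -347 7.4 5
```

```text
[[-0.    0.77 -0.64 -6.53]
 [ 1.    0.   -0.    0.01]
 [-0.   -0.64 -0.77 22.84]
 [ 0.    0.    0.    1.  ]]
angle 40.03999365522123
stage [510.21 262.71 138.84]
{"x":-0.0257,"y":0.0,"z":-0.0306,"wx":0.0,"wy":0.0,"wz":0.0,"hand":0.6},
{"x":-0.0257,"y":0.0,"z":-0.0306,"wx":0.0,"wy":0.0,"wz":0.0,"hand":0.6},
-- 
{"x":-0.0155,"y":-0.0011,"z":-0.0409,"wx":0.05,"wy":5.59,"wz":0.56,"hand":0.6},
{"x":-0.0114,"y":-0.001,"z":-0.0422,"wx":0.05,"wy":5.59,"wz":0.56,"hand":0.6},
{"x":-0.0073,"y":-0.001,"z":-0.0431,"wx":0.05,"wy":5.59,"wz":0.56,"hand":0.6},
{"x":-0.0031,"y":-0.001,"z":-0.0436,"wx":0.05,"wy":5.59,"wz":0.56,"hand":0.6},
{"x":0.0012,"y":-0.001,"z":-0.0437,"wx":0.05,"wy":5.59,"wz":0.56,"hand":0.6},
-- 
{"x":0.056,"y":-0.0005,"z":-0.0016,"wx":0.04,"wy":4.66,"wz":0.46,"hand":0.6},
{"x":0.056,"y":-0.0009,"z":0.003,"wx":0.04,"wy":4.66,"wz":0.46,"hand":0.6},
{"x":0.0556,"y":-0.0014,"z":0.0075,"wx":0.04,"wy":4.66,"wz":0.46,"hand":0.6},
{"x":0.0547,"y":-0.0018,"z":0.012,"wx":0.04,"wy":4.66,"wz":0.46,"hand":0.6},
{"x":0.0536,"y":-0.0022,"z":0.0164,"wx":0.04,"wy":4.66,"wz":0.46,"hand":0.6},
{"x":0.052,"y":-0.0026,"z":0.0207,"wx":0.04,"wy":4.66,"wz":0.46,"hand":0.6},
{"x":0.0502,"y":-0.003,"z":0.0249,"wx":0.04,"wy":4.66,"wz":0.46,"hand":0.6},
{"x":0.048,"y":-0.0034,"z":0.0289,"wx":0.04,"wy":4.66,"wz":0.46,"hand":0.6},
{"x":0.0454,"y":-0.0038,"z":0.0327,"wx":0.04,"wy":4.66,"wz":0.46,"hand":0.6},
--
```

>>> {"name": "drive_tool", "arguments": {
  "steps": [
    {"x": -0.0257, "y": 0, "z": -0.0306, "wx": 0, "wy": 0, "wz": 0, "hand": 0.6},
    {"x": -0.0257, "y": 0, "z": -0.0306, "wx": 0, "wy": 0, "wz": 0, "hand": 0.6},
    {"x": -0.0155, "y": -0.001, "z": -0.041, "wx": 0, "wy": 5.6, "wz": 0.6, "hand": 0.6},
    {"x": -0.0115, "y": -0.001, "z": -0.042, "wx": 0, "wy": 5.6, "wz": 0.6, "hand": 0.6},
    {"x": -0.0075, "y": -0.001, "z": -0.043, "wx": 0.1, "wy": 5.6, "wz": 0.6, "hand": 0.6},
    {"x": -0.003, "y": -0.001, "z": -0.0435, "wx": 0.1, "wy": 5.6, "wz": 0.5, "hand": 0.6},
    {"x": 0.001, "y": -0.001, "z": -0.0435, "wx": 0.1, "wy": 5.6, "wz": 0.5, "hand": 0.6},
    {"x": 0.056, "y": -0.0005, "z": -0.0015, "wx": 0, "wy": 4.7, "wz": 0.5, "hand": 0.6},
    {"x": 0.056, "y": -0.001, "z": 0.003, "wx": 0, "wy": 4.7, "wz": 0.5, "hand": 0.6},
    {"x": 0.0555, "y": -0.0015, "z": 0.0075, "wx": 0, "wy": 4.7, "wz": 0.5, "hand": 0.6}
  ]
}}

```text
time_s: 37.9
tcp_pos: [539.0, -91.1, 269.0]
tcp_rot: [[-0.058, 0.998, 0.016], [0.998, 0.057, 0.041], [0.04, 0.018, -0.999]]
wrist_force: [-0.1, 0.3, -0.8]
width: 47.6
```

>>> {"name": "drive_tool", "arguments": {
  "steps": [
    {"x": 0.0545, "y": -0.002, "z": 0.012, "wx": 0.1, "wy": 4.7, "wz": 0.4, "hand": 0.6},
    {"x": 0.0535, "y": -0.002, "z": 0.0165, "wx": 0.1, "wy": 4.6, "wz": 0.4, "hand": 0.6},
    {"x": 0.052, "y": -0.0025, "z": 0.0205, "wx": 0.1, "wy": 4.6, "wz": 0.4, "hand": 0.6},
    {"x": 0.05, "y": -0.003, "z": 0.025, "wx": 0, "wy": 4.7, "wz": 0.5, "hand": 0.6},
    {"x": 0.048, "y": -0.0035, "z": 0.029, "wx": 0, "wy": 4.7, "wz": 0.5, "hand": 0.6},
    {"x": 0.0455, "y": -0.004, "z": 0.0325, "wx": 0, "wy": 4.7, "wz": 0.5, "hand": 0.6},
    {"x": 0, "y": 0, "z": 0, "wx": 0, "wy": 0, "wz": 0, "hand": 0.6}
  ]
}}

```text
time_s: 38.78
tcp_pos: [507.8, 239.2, 207.8]
tcp_rot: [[-0.014, 1.0, -0.012], [0.864, 0.018, 0.503], [0.503, -0.003, -0.864]]
wrist_force: [-0.9, -1.7, -1.5]
width: 47.5
```

```bash
python3 d.py 5 w21 45 30
```

```text
[507.8 239.2 207.8] 47.546851066246006 [-0.9 -1.7 -1.5]
[-25.  -37.5  10. ] [280.7 291. ]
[ 25.  -37.5  10. ] [354.9 291. ]
[-25.   37.5  10. ] [263.4 244.5]
[25.  37.5 10. ] [372.7 244.5]
45.0 [510.3 257.6 124.7]
30.0 [510.4 252.4 110.6]
{"x":-0.0122,"y":0.001,"z":0.0412,"wx":-0.07,"wy":-0.09,"wz":0.0,"hand":0.6},
{"x":-0.0122,"y":0.0009,"z":0.0412,"wx":-0.07,"wy":-0.09,"wz":0.0,"hand":0.6},
-- 
{"x":-0.0115,"y":0.0,"z":0.0096,"wx":0.0,"wy":0.0,"wz":0.0,"hand":0.6},
--
```

View pics/w21z.png

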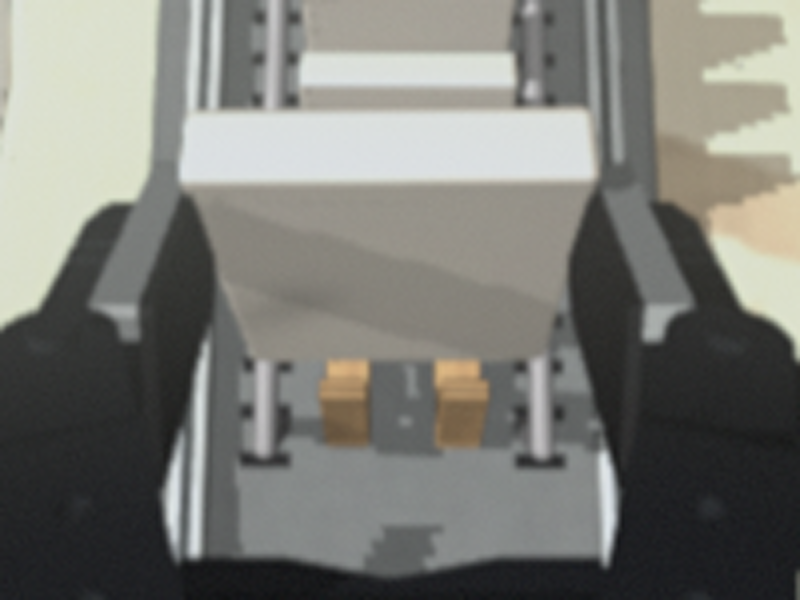

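>>> {"name": "drive_tool", "arguments": {
  "steps": [
    {"x": -0.0122, "y": 0.001, "z": 0.0412, "wx": -0.1, "wy": 0, "wz": 0, "hand": 0.6},
    {"x": -0.0122, "y": 0.0009, "z": 0.0412, "wx": 0, "wy": -0.1, "wz": 0, "hand": 0.6},
    {"x": -0.0115, "y": 0, "z": 0.0096, "wx": 0, "wy": 0, "wz": 0, "hand": 0.6},
    {"x": 0, "y": 0, "z": 0, "wx": 0, "wy": 0, "wz": 0, "hand": 0.6}
  ]
}}

```text
time_s: 39.33
tcp_pos: [511.5, 250.5, 110.6]
tcp_rot: [[-0.01, 1.0, -0.006], [0.866, 0.012, 0.5], [0.5, -0.0, -0.866]]
wrist_force: [0.2, -0.6, -1.2]
width: 47.8
```

```bash
python3 d.py 5 - 22 13 4
```

```text
[511.5 250.5 110.6] 47.77618137492237 [ 0.2 -0.6 -1.2]
22.0 [510.4 249.7 103.1]
13.0 [510.5 246.6  94.7]
4.0 [510.5 243.6  86.2]
{"x":-0.0022,"y":-0.0006,"z":0.003,"wx":0.03,"wy":-0.01,"wz":-0.08,"hand":0.6},
{"x":-0.0022,"y":-0.0006,"z":0.0031,"wx":0.03,"wy":-0.01,"wz":-0.08,"hand":0.6},
-- 
{"x":-0.0069,"y":0.0,"z":0.0058,"wx":0.0,"wy":0.0,"wz":0.0,"hand":0.6},
-- 
{"x":-0.0069,"y":0.0,"z":0.0058,"wx":0.0,"wy":0.0,"wz":0.0,"hand":0.6},
--
```

>>> {"name": "drive_tool", "arguments": {
  "steps": [
    {"x": -0.0044, "y": -0.001, "z": 0.006, "wx": 0, "wy": 0, "wz": -0.1, "hand": 0.6},
    {"x": -0.0069, "y": 0, "z": 0.0058, "wx": 0, "wy": 0, "wz": 0, "hand": 0.6},
    {"x": -0.0069, "y": 0, "z": 0.0058, "wx": 0, "wy": 0, "wz": 0, "hand": 0.6},
    {"x": 0, "y": 0, "z": 0, "wx": 0, "wy": 0, "wz": 0, "hand": 0.6}
  ]
}}

```text
time_s: 39.83
tcp_pos: [510.7, 244.6, 86.5]
tcp_rot: [[-0.013, 1.0, -0.006], [0.866, 0.014, 0.501], [0.501, 0.001, -0.866]]
wrist_force: [0.4, -1.5, -1.3]
width: 47.2
```

>>> {"name": "drive_tool", "arguments": {
  "steps": [
    {"x": -0.0028, "y": 0, "z": 0.0022, "wx": 0, "wy": 0, "wz": 0, "hand": 0.6},
    {"x": 0, "y": 0, "z": 0, "wx": 0, "wy": 0, "wz": 0, "hand": 0.35},
    {"x": 0, "y": 0, "z": 0, "wx": 0, "wy": 0, "wz": 0, "hand": 0.3},
    {"x": 0, "y": 0, "z": -0.03, "wx": 0, "wy": 0, "wz": 0, "hand": 0.3},
    {"x": 0, "y": 0, "z": -0.05, "wx": 0, "wy": 0, "wz": 0, "hand": 0.2},
    {"x": 0, "y": 0, "z": -0.05, "wx": 0, "wy": 0, "wz": 0, "hand": 0.1},
    {"x": 0, "y": 0, "z": -0.05, "wx": 0, "wy": 0, "wz": 0, "hand": 0.1}
  ]
}}

```text
time_s: 40.7
tcp_pos: [511.3, 152.6, 240.8]
tcp_rot: [[-0.014, 1.0, -0.006], [0.866, 0.015, 0.5], [0.5, 0.001, -0.866]]
wrist_force: [0.7, 0.3, 0.1]
width: 76.8
```

```bash
python3 l.py w22; python3 p.py 557.9 -441 -0.8
```

```text
[513.8 149.4 246.1] 40.75
tile_1 0.85 [ 560.8 -441.    48.2   76.3   -1.6] [429, 182, 456, 199]
tile_1 0.69 [522.8 263.2  57.8  63.6  -8.7] [209, 199, 230, 214]
tile_1 0.62 [526.5 327.1  25.3  58.  -89.1] [195, 198, 204, 220]
tile_1 0.44 [524.1 303.4  22.1  55.  -89.2] [201, 201, 210, 216]
tile_1 0.41 [522.8 371.1  19.   55.  -88.7] [183, 201, 197, 219]
pick [ 558.18315287 -420.72198704   14.12786881]
{"x":-0.0421,"y":0.0039,"z":-0.0417,"wx":0.05,"wy":-7.01,"wz":0.16,"hand":0},
{"x":-0.0469,"y":0.004,"z":-0.0362,"wx":0.05,"wy":-7.01,"wz":0.16,"hand":0},
{"x":-0.051,"y":0.0041,"z":-0.0303,"wx":0.05,"wy":-7.01,"wz":0.16,"hand":0},
{"x":-0.0543,"y":0.0042,"z":-0.0238,"wx":0.05,"wy":-7.01,"wz":0.16,"hand":0},
-- 
{"x":-0.0502,"y":0.0037,"z":0.0279,"wx":0.04,"wy":-6.0,"wz":0.14,"hand":0},
{"x":-0.047,"y":0.0039,"z":0.033,"wx":0.04,"wy":-6.0,"wz":0.14,"hand":0},
{"x":-0.0432,"y":0.004,"z":0.0377,"wx":0.04,"wy":-6.0,"wz":0.14,"hand":0},
{"x":-0.0391,"y":0.0041,"z":0.042,"wx":0.04,"wy":-6.0,"wz":0.14,"hand":0},
{"x":-0.0344,"y":0.0043,"z":0.0458,"wx":0.04,"wy":-6.0,"wz":0.14,"hand":0},
{"x":-0.0294,"y":0.0044,"z":0.0492,"wx":0.04,"wy":-6.0,"wz":0.14,"hand":0},
{"x":-0.0241,"y":0.0045,"z":0.052,"wx":0.04,"wy":-6.0,"wz":0.14,"hand":0},
--
```

View pics/w22.png

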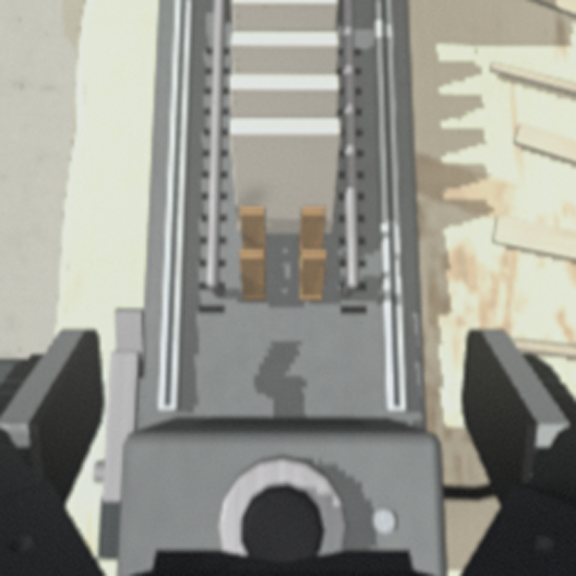

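```bash
sed -i 's/slerp(R0,Rt,.4),4),(P+\[0,0,80\],Rt,7)/slerp(R0,Rt,.4),5),(P+[0,0,80],Rt,8)/' p.py; python3 p.py 557.9 -441 -0.8
```

```text
pick [ 558.18315287 -420.72198704   14.12786881]
{"x":-0.0337,"y":0.0031,"z":-0.0334,"wx":0.04,"wy":-5.6,"wz":0.13,"hand":0},
{"x":-0.0368,"y":0.0032,"z":-0.0299,"wx":0.04,"wy":-5.6,"wz":0.13,"hand":0},
{"x":-0.0395,"y":0.0032,"z":-0.0262,"wx":0.04,"wy":-5.6,"wz":0.13,"hand":0},
{"x":-0.0419,"y":0.0033,"z":-0.0222,"wx":0.04,"wy":-5.6,"wz":0.13,"hand":0},
{"x":-0.0439,"y":0.0034,"z":-0.018,"wx":0.04,"wy":-5.6,"wz":0.13,"hand":0},
-- 
{"x":-0.0439,"y":0.0033,"z":0.0244,"wx":0.04,"wy":-5.25,"wz":0.12,"hand":0},
{"x":-0.0415,"y":0.0034,"z":0.0283,"wx":0.04,"wy":-5.25,"wz":0.12,"hand":0},
{"x":-0.0387,"y":0.0035,"z":0.032,"wx":0.04,"wy":-5.25,"wz":0.12,"hand":0},
{"x":-0.0356,"y":0.0036,"z":0.0354,"wx":0.04,"wy":-5.25,"wz":0.12,"hand":0},
{"x":-0.0322,"y":0.0037,"z":0.0385,"wx":0.04,"wy":-5.25,"wz":0.12,"hand":0},
{"x":-0.0285,"y":0.0038,"z":0.0413,"wx":0.04,"wy":-5.25,"wz":0.12,"hand":0},
{"x":-0.0246,"y":0.0039,"z":0.0437,"wx":0.04,"wy":-5.25,"wz":0.12,"hand":0},
{"x":-0.0205,"y":0.0039,"z":0.0458,"wx":0.04,"wy":-5.25,"wz":0.12,"hand":0},
--
```

>>> {"name": "drive_tool", "arguments": {
  "steps": [
    {"x": -0.034, "y": 0.003, "z": -0.0335, "wx": 0, "wy": -5.6, "wz": 0.1, "hand": 0.1},
    {"x": -0.037, "y": 0.003, "z": -0.03, "wx": 0, "wy": -5.6, "wz": 0.1, "hand": 0.1},
    {"x": -0.0395, "y": 0.0032, "z": -0.026, "wx": 0, "wy": -5.6, "wz": 0.1, "hand": 0.1},
    {"x": -0.042, "y": 0.0033, "z": -0.022, "wx": 0.1, "wy": -5.6, "wz": 0.1, "hand": 0.1},
    {"x": -0.044, "y": 0.0034, "z": -0.018, "wx": 0.1, "wy": -5.6, "wz": 0.2, "hand": 0.1},
    {"x": -0.044, "y": 0.0033, "z": 0.0245, "wx": 0, "wy": -5.2, "wz": 0.1, "hand": 0.1},
    {"x": -0.0415, "y": 0.0034, "z": 0.0285, "wx": 0, "wy": -5.2, "wz": 0.1, "hand": 0.1},
    {"x": -0.0385, "y": 0.0035, "z": 0.032, "wx": 0, "wy": -5.3, "wz": 0.1, "hand": 0.1},
    {"x": -0.0355, "y": 0.0036, "z": 0.0355, "wx": 0.1, "wy": -5.3, "wz": 0.1, "hand": 0.2},
    {"x": -0.032, "y": 0.0037, "z": 0.0385, "wx": 0.1, "wy": -5.3, "wz": 0.1, "hand": 0.2}
  ]
}}

```text
time_s: 42.1
tcp_pos: [547.7, -291.0, 166.6]
tcp_rot: [[-0.001, 1.0, -0.007], [0.911, -0.002, -0.412], [-0.412, -0.007, -0.911]]
wrist_force: [0.2, -0.8, -0.2]
width: 68.2
```

>>> {"name": "drive_tool", "arguments": {
  "steps": [
    {"x": -0.0285, "y": 0.0038, "z": 0.0415, "wx": 0, "wy": -5.3, "wz": 0.1, "hand": 0.25},
    {"x": -0.0245, "y": 0.0039, "z": 0.0435, "wx": 0, "wy": -5.3, "wz": 0.1, "hand": 0.25},
    {"x": -0.0205, "y": 0.0039, "z": 0.0455, "wx": 0, "wy": -5.3, "wz": 0.2, "hand": 0.25},
    {"x": 0, "y": 0, "z": 0, "wx": 0, "wy": 0, "wz": 0, "hand": 0.25}
  ]
}}

```text
time_s: 42.6
tcp_pos: [556.0, -419.3, 86.3]
tcp_rot: [[-0.0, 1.0, -0.014], [0.763, -0.009, -0.646], [-0.646, -0.011, -0.763]]
wrist_force: [-0.4, 0.9, -0.0]
width: 64.0
```

```bash
python3 p2.py 557.9 -441 -0.8 .25 16 2; python3 -c "
from h import *
grab('wrist','w23.png')"
```

```text
pick [ 558.2 -420.7   14.1] now [ 556.  -419.3   86.3] [-0.4  0.9 -0. ]
tile_1 0.53 [ 563.8 -450.    47.6   56.8   -4.3] [437, 181, 456, 199]
n 2 dist 59.6 ang 0.4
{"x":0.0183,"y":0.0003,"z":0.0235,"wx":-0.01,"wy":0.05,"wz":0.2,"hand":0.25},
{"x":0.0183,"y":0.0002,"z":0.0235,"wx":-0.01,"wy":0.05,"wz":0.2,"hand":0.25},
```

View pics/w23.png

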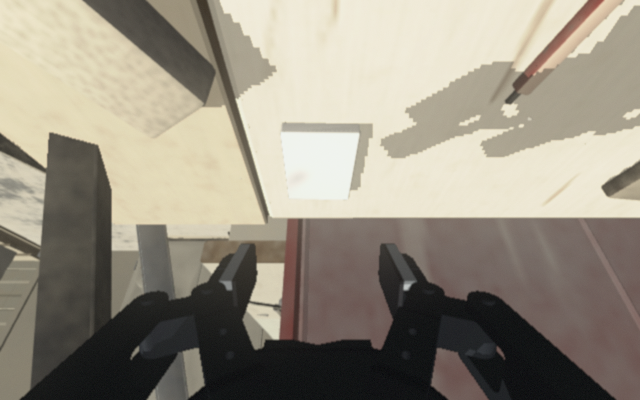

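>>> {"name": "drive_tool", "arguments": {
  "steps": [
    {"x": 0.0183, "y": 0, "z": 0.0235, "wx": 0, "wy": 0, "wz": 0.2, "hand": 0.25},
    {"x": 0.0183, "y": 0, "z": 0.0235, "wx": 0, "wy": 0, "wz": 0.2, "hand": 0.25},
    {"x": 0, "y": 0, "z": 0, "wx": 0, "wy": 0, "wz": 0, "hand": 0.25},
    {"x": 0, "y": 0, "z": 0, "wx": 0, "wy": 0, "wz": 0, "hand": 0.25}
  ]
}}

```text
time_s: 43.25
tcp_pos: [558.8, -421.7, 33.1]
tcp_rot: [[0.014, 1.0, -0.006], [0.764, -0.015, -0.645], [-0.645, 0.004, -0.765]]
wrist_force: [0.7, 0.2, 0.1]
width: 64.2
```

```bash
python3 e.py 557.9 -441 -0.8 w24
```

```text
[ 558.2 -420.7   14.1] [ 558.9 -421.8   33.2]
[-25.   37.5   0. ] [266.7 192.8]
[-25.   37.5  10. ] [264.8 209.8]
[25.  37.5  0. ] [365.7 192.4]
[25.  37.5 10. ] [367.6 209.4]
n 2 dist 19.1 ang 0.3
{"x":0.0065,"y":-0.0004,"z":0.007,"wx":0.08,"wy":0.07,"wz":-0.11,"hand":0.25},
{"x":0.0065,"y":-0.0004,"z":0.007,"wx":0.08,"wy":0.07,"wz":-0.11,"hand":0.25},
```

View pics/w24.png

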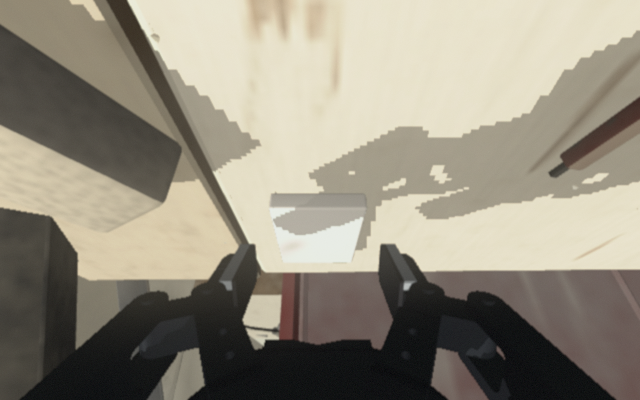

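>>> {"name": "drive_tool", "arguments": {
  "steps": [
    {"x": 0.0065, "y": 0, "z": 0.007, "wx": 0, "wy": 0, "wz": -0.1, "hand": 0.25},
    {"x": 0.0063, "y": 0, "z": 0.0067, "wx": 0, "wy": 0, "wz": -0.1, "hand": 0.25},
    {"x": 0, "y": 0, "z": 0, "wx": 0, "wy": 0, "wz": 0, "hand": 0.3},
    {"x": 0, "y": 0, "z": 0, "wx": 0, "wy": 0, "wz": 0, "hand": 0.3}
  ]
}}

```text
time_s: 43.8
tcp_pos: [558.1, -420.9, 12.6]
tcp_rot: [[0.009, 1.0, -0.008], [0.764, -0.012, -0.645], [-0.645, -0.0, -0.764]]
wrist_force: [-0.2, -1.4, 0.4]
width: 59.6
```

>>> {"name": "drive_tool", "arguments": {
  "steps": [
    {"x": -0.0005, "y": 0, "z": -0.0006, "wx": 0, "wy": 0, "wz": 0, "hand": 0.6},
    {"x": 0, "y": 0, "z": 0, "wx": 0, "wy": 0, "wz": 0, "hand": 0.6},
    {"x": 0, "y": 0, "z": 0, "wx": 0, "wy": 0, "wz": 0, "hand": 0.6}
  ],
  "force": 60
}}

```text
time_s: 44.18
tcp_pos: [558.3, -420.8, 13.7]
tcp_rot: [[0.01, 1.0, -0.008], [0.764, -0.012, -0.645], [-0.645, 0.0, -0.764]]
wrist_force: [0.4, 0.3, 2.5]
width: 47.5
```

```bash
sed -i 's/(Pp+\[0,-25,70\],Rp,9)/(Pp+[0,-22,80],Rp,11)/;s/M\[2\]=300/M[2]=310/' c.py; python3 c.py 558.5 -441 -0.8 6
```

```text
[[-0.    0.76 -0.64 -6.93]
 [ 1.    0.    0.    0.44]
 [ 0.   -0.64 -0.76 23.06]
 [ 0.    0.    0.    1.  ]]
angle 40.156823627469684
stage [510.53 241.5  139.24]
{"x":-0.0258,"y":0.0,"z":-0.0306,"wx":0.0,"wy":0.0,"wz":0.0,"hand":0.6},
{"x":-0.0258,"y":0.0,"z":-0.0306,"wx":0.0,"wy":0.0,"wz":0.0,"hand":0.6},
-- 
{"x":-0.0158,"y":-0.0026,"z":-0.0433,"wx":-0.01,"wy":5.6,"wz":-0.13,"hand":0.6},
{"x":-0.0115,"y":-0.0026,"z":-0.0446,"wx":-0.01,"wy":5.6,"wz":-0.13,"hand":0.6},
{"x":-0.0071,"y":-0.0026,"z":-0.0455,"wx":-0.01,"wy":5.6,"wz":-0.13,"hand":0.6},
{"x":-0.0026,"y":-0.0026,"z":-0.046,"wx":-0.01,"wy":5.6,"wz":-0.13,"hand":0.6},
{"x":0.0019,"y":-0.0026,"z":-0.046,"wx":-0.01,"wy":5.6,"wz":-0.13,"hand":0.6},
-- 
{"x":0.0516,"y":-0.0033,"z":-0.0027,"wx":-0.01,"wy":3.82,"wz":-0.09,"hand":0.6},
{"x":0.0516,"y":-0.0032,"z":0.0008,"wx":-0.01,"wy":3.82,"wz":-0.09,"hand":0.6},
{"x":0.0515,"y":-0.0031,"z":0.0042,"wx":-0.01,"wy":3.82,"wz":-0.09,"hand":0.6},
{"x":0.0511,"y":-0.0031,"z":0.0076,"wx":-0.01,"wy":3.82,"wz":-0.09,"hand":0.6},
{"x":0.0505,"y":-0.003,"z":0.011,"wx":-0.01,"wy":3.82,"wz":-0.09,"hand":0.6},
{"x":0.0496,"y":-0.0029,"z":0.0144,"wx":-0.01,"wy":3.82,"wz":-0.09,"hand":0.6},
{"x":0.0486,"y":-0.0028,"z":0.0176,"wx":-0.01,"wy":3.82,"wz":-0.09,"hand":0.6},
{"x":0.0473,"y":-0.0028,"z":0.0208,"wx":-0.01,"wy":3.82,"wz":-0.09,"hand":0.6},
{"x":0.0458,"y":-0.0027,"z":0.0239,"wx":-0.01,"wy":3.82,"wz":-0.09,"hand":0.6},
{"x":0.0441,"y":-0.0026,"z":0.0269,"wx":-0.01,"wy":3.82,"wz":-0.09,"hand":0.6},
{"x":0.0422,"y":-0.0026,"z":0.0298,"wx":-0.01,"wy":3.82,"wz":-0.09,"hand":0.6},
--
```

>>> {"name": "drive_tool", "arguments": {
  "steps": [
    {"x": -0.0258, "y": 0, "z": -0.0306, "wx": 0, "wy": 0, "wz": 0, "hand": 0.6},
    {"x": -0.0258, "y": 0, "z": -0.0306, "wx": 0, "wy": 0, "wz": 0, "hand": 0.6},
    {"x": -0.016, "y": -0.0026, "z": -0.0433, "wx": 0, "wy": 5.6, "wz": -0.1, "hand": 0.6},
    {"x": -0.0115, "y": -0.0026, "z": -0.0446, "wx": 0, "wy": 5.6, "wz": -0.1, "hand": 0.6},
    {"x": -0.007, "y": -0.0026, "z": -0.0455, "wx": 0, "wy": 5.6, "wz": -0.1, "hand": 0.6},
    {"x": -0.0025, "y": -0.0026, "z": -0.046, "wx": 0, "wy": 5.6, "wz": -0.1, "hand": 0.6},
    {"x": 0.002, "y": -0.0026, "z": -0.046, "wx": 0, "wy": 5.6, "wz": -0.1, "hand": 0.6},
    {"x": 0.0516, "y": -0.0033, "z": -0.0027, "wx": 0, "wy": 3.8, "wz": -0.1, "hand": 0.6},
    {"x": 0.0516, "y": -0.0032, "z": 0.0008, "wx": 0, "wy": 3.8, "wz": -0.1, "hand": 0.6},
    {"x": 0.0515, "y": -0.003, "z": 0.0042, "wx": 0, "wy": 3.8, "wz": -0.1, "hand": 0.6}
  ]
}}

```text
time_s: 45.42
tcp_pos: [536.6, -187.0, 284.9]
tcp_rot: [[0.0, 1.0, -0.004], [1.0, -0.0, -0.011], [-0.011, -0.004, -1.0]]
wrist_force: [0.5, -0.2, -0.8]
width: 47.9
```

>>> {"name": "drive_tool", "arguments": {
  "steps": [
    {"x": 0.051, "y": -0.003, "z": 0.0076, "wx": 0, "wy": 3.8, "wz": -0.1, "hand": 0.6},
    {"x": 0.0505, "y": -0.003, "z": 0.011, "wx": 0, "wy": 3.8, "wz": -0.1, "hand": 0.6},
    {"x": 0.0495, "y": -0.003, "z": 0.0144, "wx": 0, "wy": 3.8, "wz": -0.1, "hand": 0.6},
    {"x": 0.0485, "y": -0.0028, "z": 0.0176, "wx": 0, "wy": 3.8, "wz": -0.1, "hand": 0.6},
    {"x": 0.0475, "y": -0.0028, "z": 0.0208, "wx": 0, "wy": 3.9, "wz": -0.1, "hand": 0.6},
    {"x": 0.046, "y": -0.0027, "z": 0.024, "wx": 0, "wy": 3.9, "wz": -0.1, "hand": 0.6},
    {"x": 0.044, "y": -0.0026, "z": 0.027, "wx": 0, "wy": 3.9, "wz": 0, "hand": 0.6},
    {"x": 0.042, "y": -0.0026, "z": 0.03, "wx": 0, "wy": 3.9, "wz": 0, "hand": 0.6},
    {"x": 0, "y": 0, "z": 0, "wx": 0, "wy": 0, "wz": 0, "hand": 0.6}
  ]
}}

```text
time_s: 46.55
tcp_pos: [510.2, 221.8, 217.5]
tcp_rot: [[-0.01, 1.0, -0.011], [0.865, 0.014, 0.502], [0.502, -0.005, -0.865]]
wrist_force: [-0.2, -0.3, -1.1]
width: 48.0
```

```bash
python3 d.py 6 w25 45 30; python3 -c "
from h import *
p=grab('side'); im=p['frame'][80:230,150:350][:,:,::-1]
cv2.imwrite('pics/s4.png',cv2.resize(np.ascontiguousarray(im),None,fx=4,fy=4,interpolation=2))"
```

```text
[510.2 221.8 217.5] 47.96712340961803 [-0.2 -0.3 -1.1]
[-25.  -37.5  10. ] [280.8 291.2]
[ 25.  -37.5  10. ] [354.8 291.2]
[-25.   37.5  10. ] [263.6 245.3]
[25.  37.5 10. ] [372.6 245.3]
45.0 [510.6 236.4 125.1]
30.0 [510.7 231.2 111.1]
{"x":-0.0161,"y":0.0,"z":0.0442,"wx":-0.05,"wy":-0.1,"wz":-0.12,"hand":0.6},
{"x":-0.0161,"y":0.0,"z":0.0443,"wx":-0.05,"wy":-0.1,"wz":-0.12,"hand":0.6},
-- 
{"x":-0.0115,"y":0.0,"z":0.0097,"wx":0.0,"wy":0.0,"wz":0.0,"hand":0.6},
--
```

View pics/w25z.png

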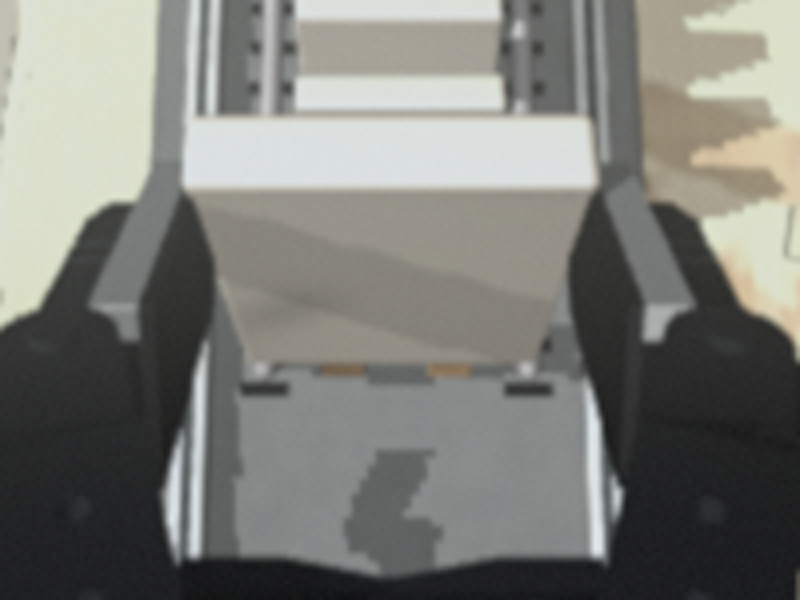

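View pics/s4.png

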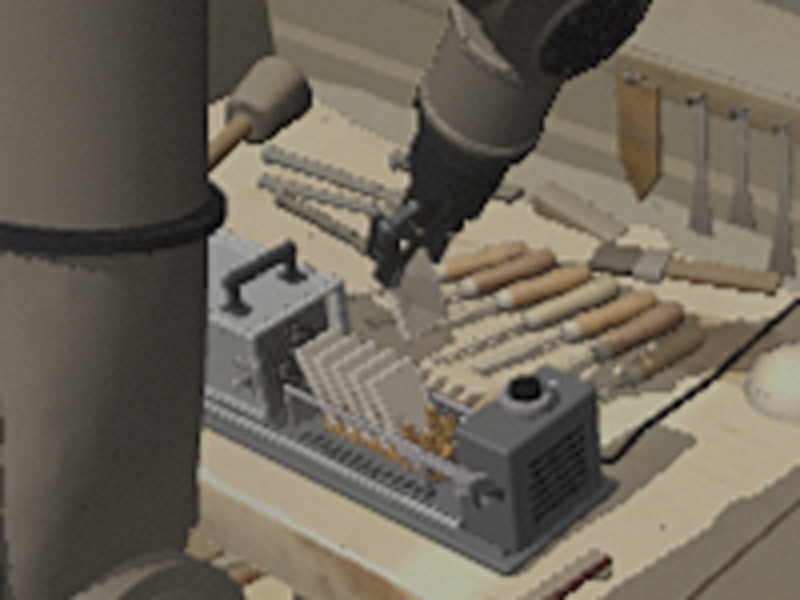

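>>> {"name": "drive_tool", "arguments": {
  "steps": [
    {"x": -0.016, "y": 0, "z": 0.0442, "wx": 0, "wy": -0.1, "wz": -0.1, "hand": 0.6},
    {"x": -0.016, "y": 0, "z": 0.0442, "wx": -0.1, "wy": -0.1, "wz": -0.1, "hand": 0.6},
    {"x": 0, "y": 0, "z": 0, "wx": 0, "wy": 0, "wz": 0, "hand": 0.6},
    {"x": -0.0115, "y": 0, "z": 0.0097, "wx": 0, "wy": 0, "wz": 0, "hand": 0.6},
    {"x": 0, "y": 0, "z": 0, "wx": 0, "wy": 0, "wz": 0, "hand": 0.6}
  ]
}}

```text
time_s: 47.28
tcp_pos: [512.2, 229.6, 112.3]
tcp_rot: [[-0.011, 1.0, -0.004], [0.867, 0.011, 0.498], [0.498, 0.002, -0.867]]
wrist_force: [0.3, 0.2, -0.7]
width: 47.7
```

```bash
python3 d.py 6 - 22 13 4; python3 -c "
from h import *
p=grab('side'); im=p['frame'][80:230,150:350][:,:,::-1]
cv2.imwrite('pics/s5.png',cv2.resize(np.ascontiguousarray(im),None,fx=4,fy=4,interpolation=2))"
```

```text
[512.2 229.6 112.3] 47.693906050707405 [ 0.3  0.2 -0.7]
22.0 [510.7 228.5 103.5]
13.0 [510.8 225.4  95.1]
4.0 [510.8 222.3  86.6]
{"x":-0.0027,"y":-0.0008,"z":0.0035,"wx":0.09,"wy":0.0,"wz":-0.07,"hand":0.6},
{"x":-0.0027,"y":-0.0008,"z":0.0035,"wx":0.09,"wy":0.0,"wz":-0.07,"hand":0.6},
-- 
{"x":-0.0069,"y":0.0,"z":0.0058,"wx":0.0,"wy":0.0,"wz":0.0,"hand":0.6},
-- 
{"x":-0.0069,"y":0.0,"z":0.0058,"wx":0.0,"wy":0.0,"wz":0.0,"hand":0.6},
--
```

View pics/s5.png

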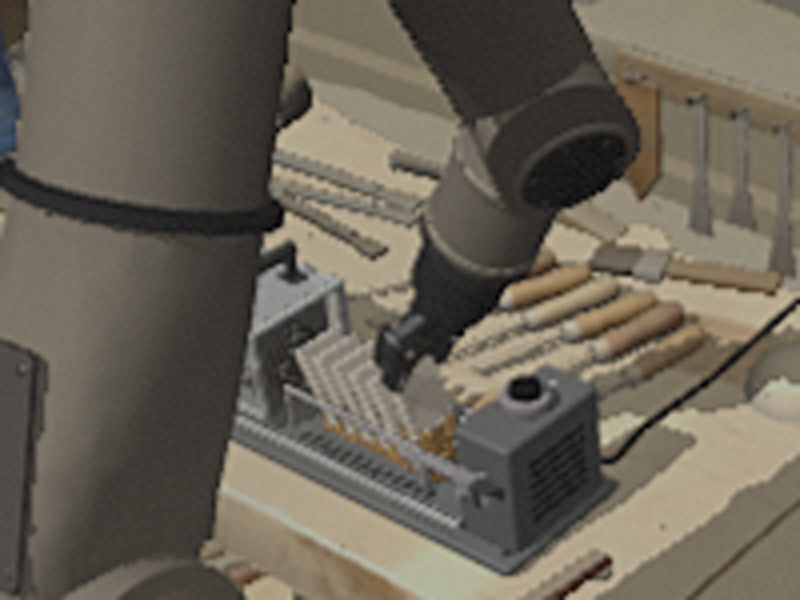

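>>> {"name": "drive_tool", "arguments": {
  "steps": [
    {"x": -0.0054, "y": -0.0012, "z": 0.007, "wx": 0.1, "wy": 0, "wz": -0.1, "hand": 0.6},
    {"x": -0.0069, "y": 0, "z": 0.0058, "wx": 0, "wy": 0, "wz": 0, "hand": 0.6},
    {"x": -0.0069, "y": 0, "z": 0.0058, "wx": 0, "wy": 0, "wz": 0, "hand": 0.6},
    {"x": 0, "y": 0, "z": 0, "wx": 0, "wy": 0, "wz": 0, "hand": 0.6}
  ]
}}

```text
time_s: 47.82
tcp_pos: [510.7, 224.2, 86.5]
tcp_rot: [[-0.014, 1.0, -0.008], [0.866, 0.016, 0.499], [0.499, 0.0, -0.866]]
wrist_force: [-1.8, 2.1, 11.1]
width: 47.7
```

>>> {"name": "drive_tool", "arguments": {
  "steps": [
    {"x": -0.0013, "y": 0, "z": -0.0008, "wx": 0, "wy": 0, "wz": 0, "hand": 0.6},
    {"x": 0, "y": 0, "z": 0, "wx": 0, "wy": 0, "wz": 0, "hand": 0.6}
  ]
}}

```text
time_s: 48.08
tcp_pos: [510.7, 222.8, 86.9]
tcp_rot: [[-0.014, 1.0, -0.008], [0.866, 0.016, 0.499], [0.499, 0.0, -0.866]]
wrist_force: [-2.1, 3.1, 13.2]
width: 47.8
```

```bash
python3 -c "
from h import *
print(here()[0],here()[2]['wrist_force'],here()[2]['ft_torque'])
p=grab('wrist','w26.png'); im=p['frame'][200:350,220:420][:,:,::-1]
cv2.imwrite('pics/w26z.png',cv2.resize(np.ascontiguousarray(im),None,fx=4,fy=4,interpolation=2))
A=np.load('A.npy');P,Rt,s=here()
for c in corners()[[1,5,3,7]]: print(c,proj(p,(T_(Rt,P)@A@np.r_[c,1])[:3]))"
```

```text
[510.71926658 222.79735603  86.85879059] [-2.08678523  3.14111109 13.15796558] [1.46191231 0.52369733 0.1827389 ]
[-25.  -37.5  10. ] [280.77194429 291.15544145]
[ 25.  -37.5  10. ] [354.80492547 291.18656286]
[-25.   37.5  10. ] [263.54285937 245.22041058]
[25.  37.5 10. ] [372.49500108 245.26420489]
```

View pics/w26z.png

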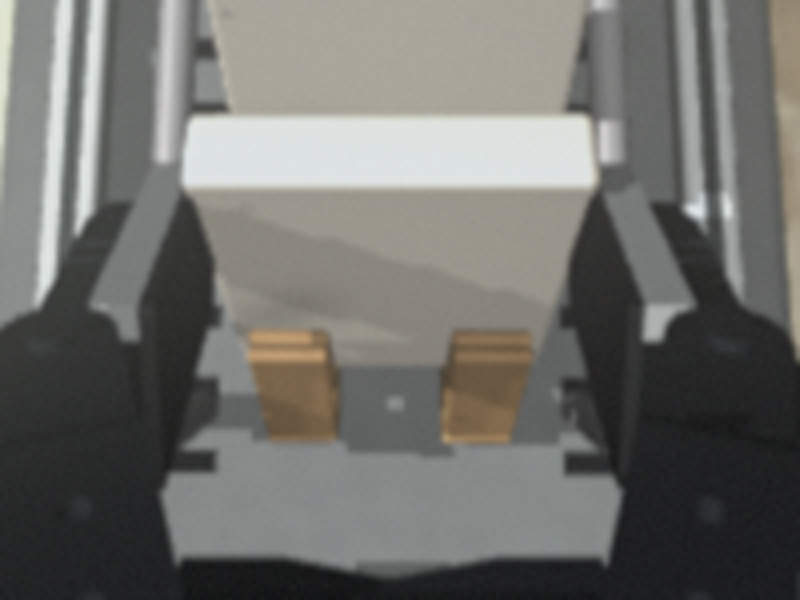

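>>> {"name": "drive_tool", "arguments": {
  "steps": [
    {"x": 0.0005, "y": 0, "z": -0.001, "wx": 0, "wy": 0, "wz": 0, "hand": 0.6},
    {"x": 0, "y": 0, "z": 0, "wx": 0, "wy": 0, "wz": 0, "hand": 0.35},
    {"x": 0, "y": 0, "z": 0, "wx": 0, "wy": 0, "wz": 0, "hand": 0.3},
    {"x": 0, "y": 0, "z": 0, "wx": 0, "wy": 0, "wz": 0, "hand": 0.3}
  ]
}}

```text
time_s: 48.62
tcp_pos: [510.5, 221.7, 87.1]
tcp_rot: [[-0.013, 1.0, -0.008], [0.867, 0.015, 0.498], [0.498, -0.0, -0.867]]
wrist_force: [-0.5, -1.1, 0.2]
width: 59.8
```

```bash
python3 -c "
from h import *
print(here()[0],here()[2]['wrist_force'],here()[2]['ft_torque'])
p=grab('wrist','w27.png'); im=p['frame'][200:350,220:420][:,:,::-1]
cv2.imwrite('pics/w27z.png',cv2.resize(np.ascontiguousarray(im),None,fx=4,fy=4,interpolation=2))"
```

```text
[510.45284257 221.65124329  87.09795335] [-0.46605297 -1.11130664  0.15421326] [-0.46653233  0.00552741  0.0106233 ]
```

View pics/w27z.png

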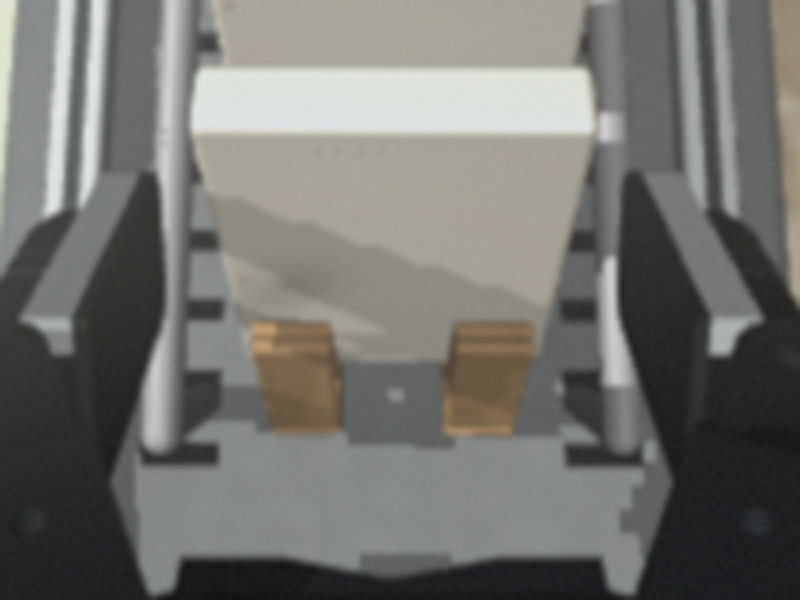

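>>> {"name": "drive_tool", "arguments": {
  "steps": [
    {"x": 0, "y": 0, "z": -0.03, "wx": 0, "wy": 0, "wz": 0, "hand": 0.3},
    {"x": 0, "y": 0, "z": -0.05, "wx": 0, "wy": 0, "wz": 0, "hand": 0.2},
    {"x": 0, "y": 0, "z": -0.05, "wx": 0, "wy": 0, "wz": 0, "hand": 0.1},
    {"x": 0, "y": 0, "z": -0.04, "wx": 0, "wy": 0, "wz": 0, "hand": 0.1},
    {"x": 0, "y": 0, "z": 0, "wx": 0, "wy": 0, "wz": 0, "hand": 0.1}
  ]
}}

```text
time_s: 49.3
tcp_pos: [513.2, 135.7, 237.2]
tcp_rot: [[-0.013, 1.0, -0.002], [0.867, 0.013, 0.498], [0.498, 0.005, -0.867]]
wrist_force: [0.5, 0.6, -1.0]
width: 76.9
```

```bash
python3 l.py w28;python3 -c "
from h import *
import pickle
p=grab('side'); im=p['frame'][110:220,190:320][:,:,::-1]
cv2.imwrite('pics/s6.png',cv2.resize(np.ascontiguousarray(im),None,fx=5.5,fy=5.5,interpolation=2))
p=r.grab_frame('wrist');pickle.dump(p,open('w28.pkl','wb'))"
```

```text
[512.3 136.7 235.6] 49.35
tile_1 0.67 [525.7 303.4  22.1  57.7 -89.1] [203, 199, 209, 217]
tile_1 0.6 [514.5 386.9 160.  603.    0.7] [85, 134, 278, 243]
tile_1 0.5 [521.5 241.6  53.3  57.9  -7.8] [216, 197, 238, 219]
tile_1 0.29 [ 473.3 -351.6   45.4   75.4   32.6] [405, 206, 429, 233]
```

View pics/w28.png

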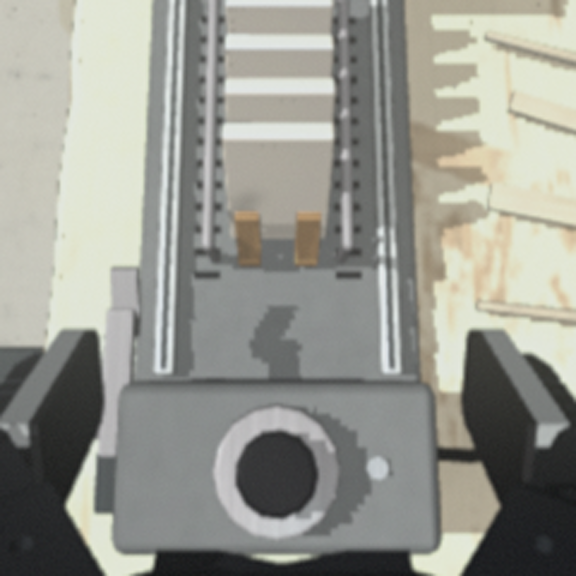

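View pics/s6.png

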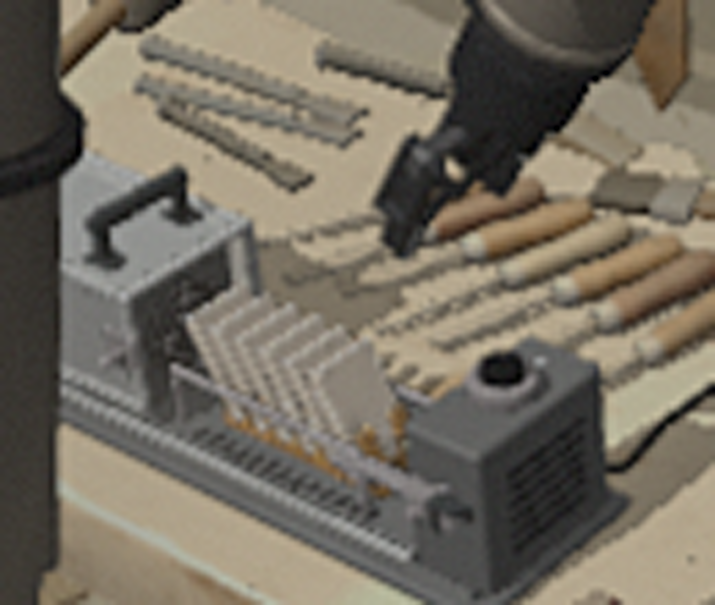

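```bash
python3 - <<'E'
from h import *
import pickle
np.set_printoptions(precision=1,suppress=True)
p=pickle.load(open('w8.pkl','rb'))
print('bar w8 top edge/bot edge',atz(p,(317,122),150),atz(p,(317,140),150))
p=pickle.load(open('w3.pkl','rb'))
print('bar w3',atz(p,(321,44.5),150))
p=pickle.load(open('w28.pkl','rb')); print('button',atz(p,(315.4,307.5),144))
t=r.grab_frame('top'); print('top bar',atz(t,(159,208),148))
goto([508,300,300],tool(0),None,1)
multi([([508,300,300],tool(0),6),([508,455,260],tool(0),4)],1)
E
```

```text
bar w8 top edge/bot edge [508.1 415.5 150. ] [508.3 403.3 150. ]
bar w3 [508.1 409.5 150. ]
button [509.7 107.1 144. ]
top bar [507.4 401.8 148. ]
n 4 dist 175.3 ang 29.9
{"x":0.0434,"y":-0.0002,"z":0.0058,"wx":-0.08,"wy":-7.46,"wz":0.22,"hand":1},
{"x":0.0438,"y":-0.0003,"z":0.0001,"wx":-0.08,"wy":-7.46,"wz":0.22,"hand":1},
{"x":0.0435,"y":-0.0005,"z":-0.0055,"wx":-0.08,"wy":-7.46,"wz":0.22,"hand":1},
{"x":0.0424,"y":-0.0007,"z":-0.0111,"wx":-0.08,"wy":-7.46,"wz":0.22,"hand":1},
{"x":0.029,"y":-0.0001,"z":0.0039,"wx":-0.05,"wy":-4.98,"wz":0.15,"hand":1},
{"x":0.0292,"y":-0.0002,"z":0.0014,"wx":-0.05,"wy":-4.98,"wz":0.15,"hand":1},
{"x":0.0292,"y":-0.0003,"z":-0.0012,"wx":-0.05,"wy":-4.98,"wz":0.15,"hand":1},
{"x":0.029,"y":-0.0003,"z":-0.0037,"wx":-0.05,"wy":-4.98,"wz":0.15,"hand":1},
{"x":0.0286,"y":-0.0004,"z":-0.0062,"wx":-0.05,"wy":-4.98,"wz":0.15,"hand":1},
{"x":0.0279,"y":-0.0005,"z":-0.0087,"wx":-0.05,"wy":-4.98,"wz":0.15,"hand":1},
-- 
{"x":0.0387,"y":0.0,"z":0.01,"wx":0.0,"wy":0.0,"wz":0.0,"hand":1},
{"x":0.0387,"y":0.0,"z":0.01,"wx":0.0,"wy":0.0,"wz":0.0,"hand":1},
{"x":0.0387,"y":0.0,"z":0.01,"wx":0.0,"wy":0.0,"wz":0.0,"hand":1},
{"x":0.0387,"y":0.0,"z":0.01,"wx":0.0,"wy":0.0,"wz":0.0,"hand":1},
--
```

>>> {"name": "drive_tool", "arguments": {
  "steps": [
    {"x": 0.029, "y": 0, "z": 0.004, "wx": 0, "wy": -5, "wz": 0.1, "hand": 1},
    {"x": 0.029, "y": 0, "z": 0.0015, "wx": 0, "wy": -5, "wz": 0.1, "hand": 1},
    {"x": 0.029, "y": 0, "z": -0.001, "wx": 0, "wy": -5, "wz": 0.2, "hand": 1},
    {"x": 0.029, "y": 0, "z": -0.0035, "wx": -0.1, "wy": -5, "wz": 0.2, "hand": 1},
    {"x": 0.0285, "y": -0.0005, "z": -0.006, "wx": -0.1, "wy": -5, "wz": 0.2, "hand": 1},
    {"x": 0.028, "y": -0.0005, "z": -0.0085, "wx": -0.1, "wy": -4.9, "wz": 0.1, "hand": 1},
    {"x": 0.039, "y": 0, "z": 0.01, "wx": 0, "wy": 0, "wz": 0, "hand": 1},
    {"x": 0.039, "y": 0, "z": 0.01, "wx": 0, "wy": 0, "wz": 0, "hand": 1},
    {"x": 0.039, "y": 0, "z": 0.01, "wx": 0, "wy": 0, "wz": 0, "hand": 1},
    {"x": 0.039, "y": 0, "z": 0.01, "wx": 0, "wy": 0, "wz": 0, "hand": 1}
  ],
  "force": 30
}}

```text
time_s: 50.85
tcp_pos: [508.8, 457.0, 258.2]
tcp_rot: [[-0.0, 1.0, 0.0], [1.0, 0.0, -0.002], [-0.002, 0.0, -1.0]]
wrist_force: [0.6, -0.0, 0.6]
width: -0.1
```

```bash
python3 -c "
from h import *
p=grab('wrist','w29.png');print(here()[0],here()[2]['width'])
p=grab('side','s7.png'); im=p['frame'][60:220,140:340][:,:,::-1]
cv2.imwrite('pics/s7z.png',cv2.resize(np.ascontiguousarray(im),None,fx=4,fy=3.7,interpolation=2))
goto([508,455,155],tool(0,.86),3,1)
"
```

```text
[506.5818776  462.03969827 256.24522268] -0.022726708601630608
n 3 dist 101.7 ang 0.6
{"x":-0.0016,"y":0.0005,"z":0.0339,"wx":-0.04,"wy":0.03,"wz":-0.19,"hand":1},
{"x":-0.0016,"y":0.0005,"z":0.0339,"wx":-0.04,"wy":0.03,"wz":-0.19,"hand":1},
{"x":-0.0016,"y":0.0004,"z":0.0339,"wx":-0.04,"wy":0.03,"wz":-0.19,"hand":1},
```

View pics/s7z.png

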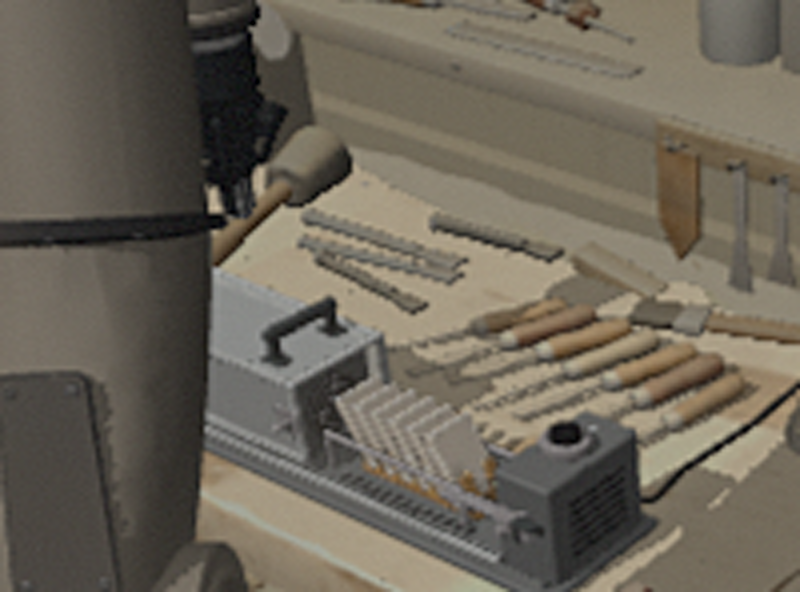

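View pics/w29.png

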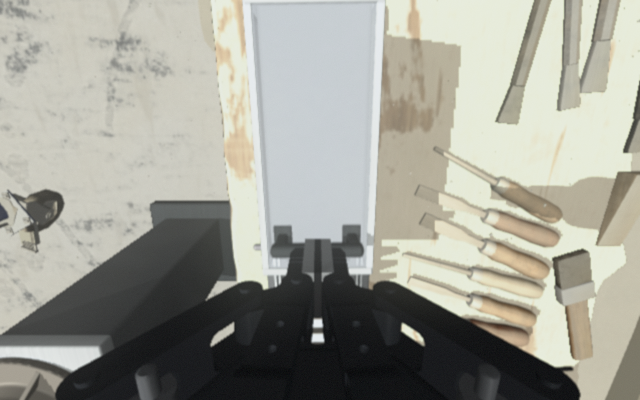

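>>> {"name": "drive_tool", "arguments": {
  "steps": [
    {"x": -0.001, "y": 0.0005, "z": 0.034, "wx": 0, "wy": 0, "wz": -0.2, "hand": 1},
    {"x": -0.001, "y": 0.0005, "z": 0.034, "wx": 0, "wy": 0, "wz": -0.2, "hand": 1},
    {"x": -0.001, "y": 0.0005, "z": 0.034, "wx": 0, "wy": 0, "wz": -0.2, "hand": 1},
    {"x": 0, "y": 0, "z": 0, "wx": 0, "wy": 0, "wz": 0, "hand": 1}
  ]
}}

```text
time_s: 51.45
tcp_pos: [509.8, 451.2, 154.6]
tcp_rot: [[-0.01, 1.0, -0.002], [1.0, 0.01, -0.005], [-0.005, -0.003, -1.0]]
wrist_force: [-0.4, 0.2, 0.5]
width: -0.2
```

>>> {"name": "drive_tool", "arguments": {
  "steps": [
    {"x": -0.015, "y": 0, "z": 0, "wx": 0, "wy": 0, "wz": 0, "hand": 1},
    {"x": -0.015, "y": 0, "z": 0, "wx": 0, "wy": 0, "wz": 0, "hand": 1},
    {"x": -0.015, "y": 0, "z": 0, "wx": 0, "wy": 0, "wz": 0, "hand": 1},
    {"x": -0.015, "y": 0, "z": 0, "wx": 0, "wy": 0, "wz": 0, "hand": 1}
  ]
}}

```text
time_s: 51.95
tcp_pos: [512.2, 391.6, 158.7]
tcp_rot: [[-0.01, 1.0, 0.003], [1.0, 0.01, 0.0], [0.0, 0.003, -1.0]]
wrist_force: [1.0, 3.3, 2.0]
width: 0.2
```

```bash
python3 -c "
from h import *
p=grab('wrist','w30.png');print(here()[0],here()[2]['wrist_force'])
"
```

```text
[512.6001204  389.09666898 158.40412585] [ 1.50146029 -1.71040609  1.01488504]
```

View pics/w30.png

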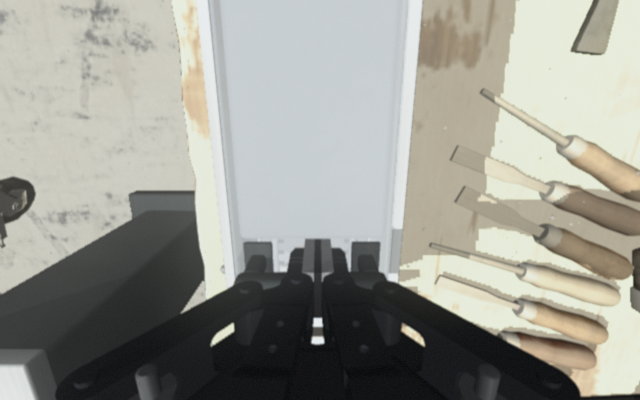

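>>> {"name": "drive_tool", "arguments": {
  "steps": [
    {"x": -0.02, "y": -0.002, "z": 0.003, "wx": 0, "wy": 0, "wz": 0, "hand": 1},
    {"x": -0.02, "y": 0, "z": 0.001, "wx": 0, "wy": 0, "wz": 0, "hand": 1},
    {"x": -0.02, "y": 0, "z": 0, "wx": 0, "wy": 0, "wz": 0, "hand": 1},
    {"x": -0.02, "y": 0, "z": 0, "wx": 0, "wy": 0, "wz": 0, "hand": 1},
    {"x": -0.02, "y": 0, "z": 0, "wx": 0, "wy": 0, "wz": 0, "hand": 1},
    {"x": -0.02, "y": 0, "z": 0, "wx": 0, "wy": 0, "wz": 0, "hand": 1}
  ]
}}

```text
time_s: 52.75
tcp_pos: [510.9, 271.0, 153.7]
tcp_rot: [[-0.01, 1.0, 0.001], [1.0, 0.01, -0.001], [-0.001, 0.001, -1.0]]
wrist_force: [1.3, 2.5, -1.9]
width: -0.1
```

```bash
python3 -c "
from h import *
p=grab('side','s8.png'); im=p['frame'][60:220,140:340][:,:,::-1];print(here()[0],here()[2]['wrist_force'])
cv2.imwrite('pics/s8z.png',cv2.resize(np.ascontiguousarray(im),None,fx=4,fy=3.7,interpolation=2))
"
```

```text
[511.28226161 267.89072419 153.64947571] [ 0.51739768 -3.02313333  0.12415414]
```

View pics/s8z.png

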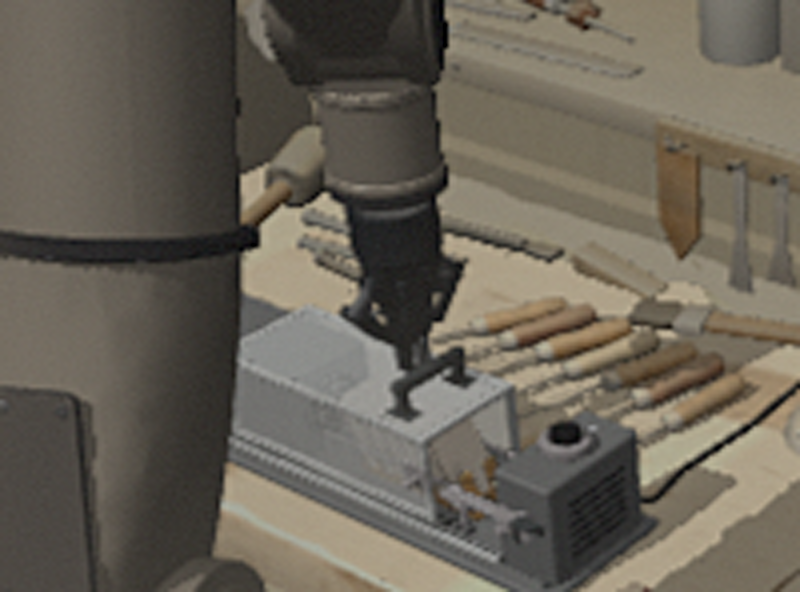

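>>> {"name": "drive_tool", "arguments": {
  "steps": [
    {"x": -0.015, "y": 0, "z": 0, "wx": 0, "wy": 0, "wz": 0, "hand": 1},
    {"x": -0.015, "y": 0, "z": 0, "wx": 0, "wy": 0, "wz": 0, "hand": 1},
    {"x": -0.01, "y": 0, "z": 0, "wx": 0, "wy": 0, "wz": 0, "hand": 1},
    {"x": -0.008, "y": 0, "z": 0, "wx": 0, "wy": 0, "wz": 0, "hand": 1},
    {"x": -0.006, "y": 0, "z": 0, "wx": 0, "wy": 0, "wz": 0, "hand": 1},
    {"x": -0.006, "y": 0, "z": 0, "wx": 0, "wy": 0, "wz": 0, "hand": 1}
  ]
}}

```text
time_s: 53.55
tcp_pos: [511.6, 213.2, 154.0]
tcp_rot: [[-0.011, 1.0, 0.002], [1.0, 0.011, 0.001], [0.001, 0.002, -1.0]]
wrist_force: [3.3, 9.1, -3.1]
width: -0.1
```

>>> {"name": "drive_tool", "arguments": {
  "steps": [
    {"x": -0.005, "y": 0, "z": 0, "wx": 0, "wy": 0, "wz": 0, "hand": 1},
    {"x": -0.005, "y": 0, "z": 0, "wx": 0, "wy": 0, "wz": 0, "hand": 1}
  ]
}}

```text
time_s: 53.8
tcp_pos: [511.7, 203.0, 154.0]
tcp_rot: [[-0.011, 1.0, 0.002], [1.0, 0.011, 0.0], [0.0, 0.002, -1.0]]
wrist_force: [2.6, 5.3, -3.4]
width: -0.1
```

>>> {"name": "drive_tool", "arguments": {
  "steps": [
    {"x": -0.004, "y": 0, "z": 0, "wx": 0, "wy": 0, "wz": 0, "hand": 1},
    {"x": -0.004, "y": 0, "z": 0, "wx": 0, "wy": 0, "wz": 0, "hand": 1}
  ]
}}

```text
time_s: 54.05
tcp_pos: [511.7, 196.2, 154.0]
tcp_rot: [[-0.011, 1.0, 0.002], [1.0, 0.011, 0.002], [0.002, 0.002, -1.0]]
wrist_force: [2.4, 25.0, -10.1]
width: 0.4
```

>>> {"name": "drive_tool", "arguments": {
  "steps": [
    {"x": -0.003, "y": 0, "z": 0, "wx": 0, "wy": 0, "wz": 0, "hand": 1},
    {"x": -0.003, "y": 0, "z": 0, "wx": 0, "wy": 0, "wz": 0, "hand": 1}
  ]
}}

```text
time_s: 54.3
tcp_pos: [511.6, 195.8, 154.2]
tcp_rot: [[-0.015, 1.0, 0.004], [1.0, 0.015, 0.008], [0.008, 0.004, -1.0]]
wrist_force: [4.3, 51.6, -21.7]
width: 0.1
```

>>> {"name": "drive_tool", "arguments": {
  "steps": [
    {"x": 0.012, "y": 0, "z": 0, "wx": 0, "wy": 0, "wz": 0, "hand": 1},
    {"x": 0.012, "y": 0, "z": -0.01, "wx": 0, "wy": 0, "wz": 0, "hand": 1},
    {"x": 0, "y": 0, "z": -0.04, "wx": 0, "wy": 0, "wz": 0, "hand": 1},
    {"x": 0, "y": 0, "z": -0.05, "wx": 0, "wy": 0, "wz": 0, "hand": 1}
  ]
}}

```text
time_s: 54.8
tcp_pos: [510.8, 212.1, 254.9]
tcp_rot: [[-0.01, 1.0, -0.0], [1.0, 0.01, -0.002], [-0.002, -0.0, -1.0]]
wrist_force: [0.9, 0.1, 0.8]
width: 0.1
```

```bash
python3 -c "
from h import *
p=grab('side','s9.png'); im=p['frame'][120:220,180:320][:,:,::-1];print(here()[0],here()[2]['wrist_force'])
cv2.imwrite('pics/s9z.png',cv2.resize(np.ascontiguousarray(im),None,fx=5.5,fy=5.5,interpolation=2))
p=grab('wrist','w31.png')
print('button',0)
"
```

```text
[513.18086217 213.31450208 262.09059535] [2.32856873 1.28280899 7.88039065]
button 0
```

View pics/s9z.png

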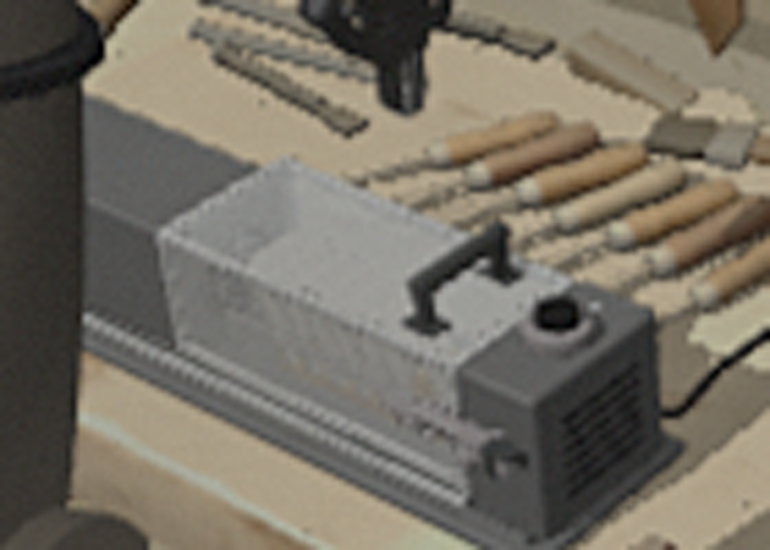

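View pics/w31.png

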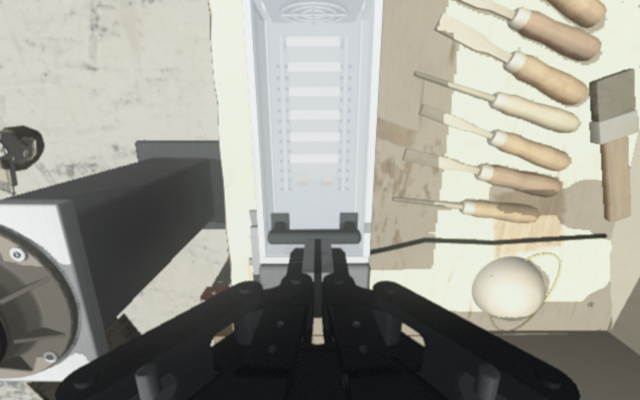

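```bash
python3 -c "
from h import *
multi([([512,106,230],tool(0,.86),4),([512,106,168],tool(0,.86),2)],1)
"
```

```text
{"x":-0.0268,"y":-0.0006,"z":0.0073,"wx":0.12,"wy":-0.03,"wz":-0.08,"hand":1},
{"x":-0.0268,"y":-0.0007,"z":0.0074,"wx":0.12,"wy":-0.03,"wz":-0.08,"hand":1},
{"x":-0.0268,"y":-0.0007,"z":0.0074,"wx":0.12,"wy":-0.03,"wz":-0.08,"hand":1},
{"x":-0.0268,"y":-0.0007,"z":0.0074,"wx":0.12,"wy":-0.03,"wz":-0.08,"hand":1},
-- 
{"x":0.0,"y":0.0,"z":0.031,"wx":0.0,"wy":0.0,"wz":0.0,"hand":1},
{"x":0.0,"y":0.0,"z":0.031,"wx":0.0,"wy":0.0,"wz":0.0,"hand":1},
--
```

>>> {"name": "drive_tool", "arguments": {
  "steps": [
    {"x": -0.027, "y": -0.0007, "z": 0.0073, "wx": 0.1, "wy": 0, "wz": -0.1, "hand": 1},
    {"x": -0.027, "y": -0.0007, "z": 0.0073, "wx": 0.1, "wy": 0, "wz": -0.1, "hand": 1},
    {"x": -0.027, "y": -0.0007, "z": 0.0073, "wx": 0.1, "wy": 0, "wz": -0.1, "hand": 1},
    {"x": -0.027, "y": -0.0007, "z": 0.0073, "wx": 0.1, "wy": 0, "wz": -0.1, "hand": 1},
    {"x": 0, "y": 0, "z": 0.025, "wx": 0, "wy": 0, "wz": 0, "hand": 1},
    {"x": 0, "y": 0, "z": 0.025, "wx": 0, "wy": 0, "wz": 0, "hand": 1},
    {"x": 0, "y": 0, "z": 0, "wx": 0, "wy": 0, "wz": 0, "hand": 1}
  ]
}}

```text
time_s: 55.78
tcp_pos: [508.7, 103.9, 173.8]
tcp_rot: [[-0.017, 1.0, -0.008], [1.0, 0.017, -0.002], [-0.002, -0.008, -1.0]]
wrist_force: [0.4, 0.3, -0.4]
width: -0.1
```

```bash
python3 -c "
from h import *
p=grab('side','s10.png'); im=p['frame'][120:220,180:320][:,:,::-1];print(here()[0],here()[2]['wrist_force'])
cv2.imwrite('pics/s10z.png',cv2.resize(np.ascontiguousarray(im),None,fx=5.5,fy=5.5,interpolation=2))
goto([512,106,164],tool(0,.86),1,1)
p=grab('wrist','w32.png')
"
```

```text
[509.38424279 104.2197896  174.87749065] [ 0.12670973 -0.53990528  0.05224636]
n 1 dist 11.3 ang 0.4
{"x":0.0018,"y":0.0027,"z":0.0109,"wx":-0.37,"wy":0.08,"wz":0.1,"hand":1},
```

View pics/s10z.png

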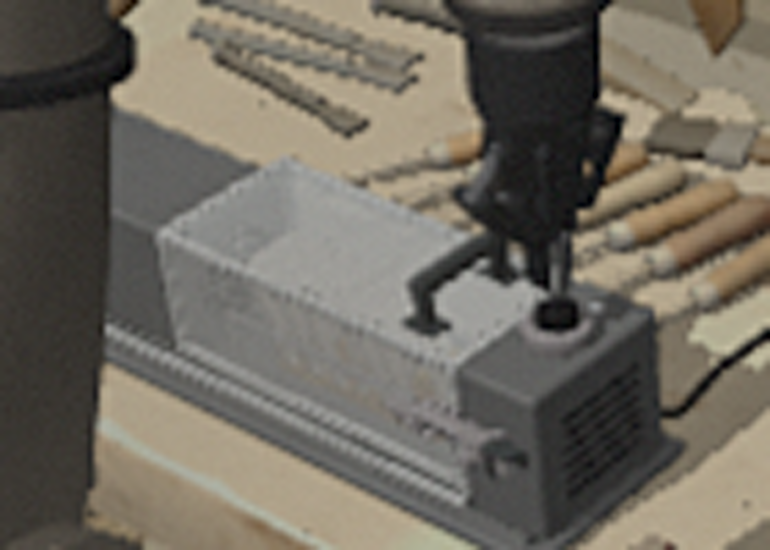

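View pics/w32.png

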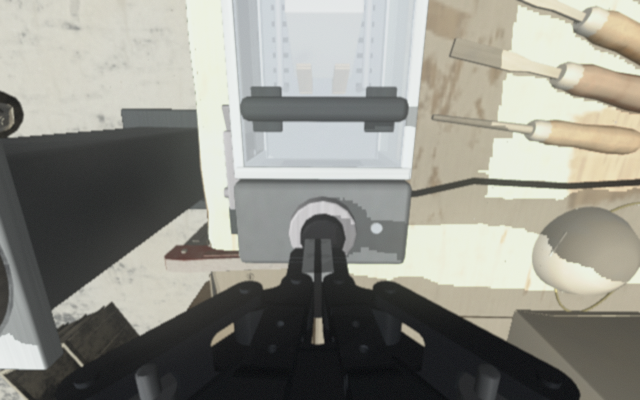

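>>> {"name": "drive_tool", "arguments": {
  "steps": [
    {"x": 0.002, "y": 0.003, "z": 0.011, "wx": -0.3, "wy": 0, "wz": 0, "hand": 1},
    {"x": 0, "y": 0, "z": 0.004, "wx": 0, "wy": 0, "wz": 0, "hand": 1},
    {"x": 0, "y": 0, "z": 0, "wx": 0, "wy": 0, "wz": 0, "hand": 1}
  ]
}}

```text
time_s: 56.25
tcp_pos: [512.4, 106.5, 159.5]
tcp_rot: [[-0.017, 1.0, -0.001], [1.0, 0.017, -0.001], [-0.001, -0.001, -1.0]]
wrist_force: [0.1, -0.2, 1.1]
width: 0.0
```

>>> {"name": "drive_tool", "arguments": {
  "steps": [
    {"x": 0, "y": 0, "z": 0.003, "wx": 0, "wy": 0, "wz": 0, "hand": 1},
    {"x": 0, "y": 0, "z": 0, "wx": 0, "wy": 0, "wz": 0, "hand": 1}
  ]
}}

```text
time_s: 56.5
tcp_pos: [512.7, 106.5, 156.8]
tcp_rot: [[-0.017, 1.0, 0.0], [1.0, 0.017, -0.001], [-0.001, 0.0, -1.0]]
wrist_force: [1.1, 0.5, 1.8]
width: -0.1
```

>>> {"name": "drive_tool", "arguments": {
  "steps": [
    {"x": 0, "y": 0, "z": 0.003, "wx": 0, "wy": 0, "wz": 0, "hand": 1},
    {"x": 0, "y": 0, "z": 0, "wx": 0, "wy": 0, "wz": 0, "hand": 1}
  ]
}}

```text
time_s: 56.75
tcp_pos: [512.7, 106.5, 153.7]
tcp_rot: [[-0.017, 1.0, 0.0], [1.0, 0.017, -0.001], [-0.001, 0.0, -1.0]]
wrist_force: [0.3, 0.2, 3.5]
width: 0.0
```

>>> {"name": "drive_tool", "arguments": {
  "steps": [
    {"x": 0, "y": 0, "z": 0.003, "wx": 0, "wy": 0, "wz": 0, "hand": 1},
    {"x": 0, "y": 0, "z": 0, "wx": 0, "wy": 0, "wz": 0, "hand": 1}
  ]
}}

```text
time_s: 57.0
tcp_pos: [512.9, 106.6, 151.8]
tcp_rot: [[-0.017, 1.0, 0.001], [1.0, 0.017, -0.001], [-0.001, 0.001, -1.0]]
wrist_force: [-7.1, -1.8, 22.0]
width: 0.2
```

>>> {"name": "drive_tool", "arguments": {
  "steps": [
    {"x": 0, "y": 0, "z": 0.001, "wx": 0, "wy": 0, "wz": 0, "hand": 1},
    {"x": 0, "y": 0, "z": 0, "wx": 0, "wy": 0, "wz": 0, "hand": 1}
  ]
}}

```text
time_s: 57.25
tcp_pos: [513.0, 106.6, 151.5]
tcp_rot: [[-0.017, 1.0, 0.001], [1.0, 0.017, -0.0], [-0.001, 0.001, -1.0]]
wrist_force: [-11.2, -2.6, 35.8]
width: 0.1
```

>>> {"name": "drive_tool", "arguments": {
  "steps": [
    {"x": 0, "y": 0, "z": -0.015, "wx": 0, "wy": 0, "wz": 0, "hand": 1},
    {"x": 0, "y": 0, "z": -0.04, "wx": 0, "wy": 0, "wz": 0, "hand": 1},
    {"x": 0, "y": 0, "z": -0.05, "wx": 0, "wy": 0, "wz": 0, "hand": 1},
    {"x": -0.05, "y": 0, "z": -0.03, "wx": 0, "wy": 0, "wz": 0, "hand": 1},
    {"x": -0.05, "y": 0, "z": 0, "wx": 0, "wy": 0, "wz": 0, "hand": 1},
    {"x": 0, "y": 0, "z": 0, "wx": 0, "wy": 0, "wz": 0, "hand": 1},
    {"x": 0, "y": 0, "z": 0, "wx": 0, "wy": 0, "wz": 0, "hand": 1}
  ]
}}

```text
time_s: 58.12
tcp_pos: [514.0, 6.8, 284.7]
tcp_rot: [[-0.017, 1.0, -0.001], [1.0, 0.017, -0.001], [-0.001, -0.001, -1.0]]
wrist_force: [0.5, 0.9, -0.7]
width: 0.1
```

```bash
python3 -c "
from h import *
p=grab('side','s11.png'); im=p['frame'][120:220,180:320][:,:,::-1];print(here()[0],here()[2]['wrist_force'],here()[2]['time_s'])
cv2.imwrite('pics/s11z.png',cv2.resize(np.ascontiguousarray(im),None,fx=5.5,fy=5.5,interpolation=2))
p=grab('wrist','w33.png')
im=p['frame'][0:260,200:440][:,:,::-1]
cv2.imwrite('pics/w33z.png',cv2.resize(np.ascontiguousarray(im),None,fx=2.3,fy=2.3,interpolation=2))
"
```

```text
[514.08105484   7.36726928 284.57718709] [ 1.12850497  0.60886586 -0.23196305] 58.175
```

View pics/s11z.png

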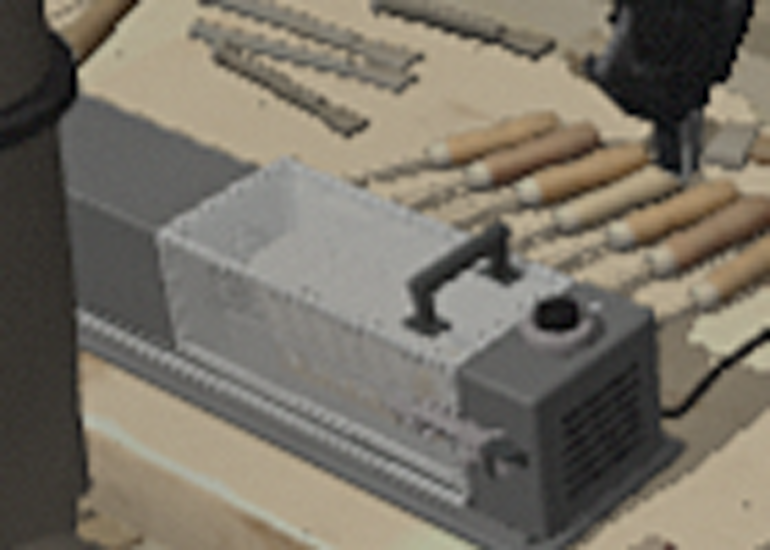

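View pics/w33z.png

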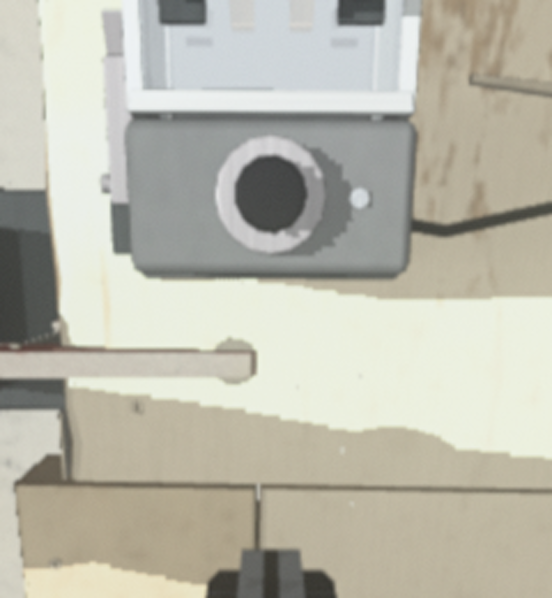

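```bash
python3 -c "
from bench import r
print(r.finish_job())"
```

```text
the job is handed in; nothing more can be done
None
```

All six tiles are standing in the rack, one per slot in slots 1 to 6. The hood is shut against the post, the start button was pressed home and let go, and I handed the job in at about 58 s. The job reports no verdict.

- **Tiles:** after the last one went in, the wrist and side views showed six evenly spaced, parallel tiles. The view through the shut hood also showed six. Tile 6 met about 13 N roughly 4 mm above the expected slot floor. I released it there, it dropped and leaned like the others, and its top edge lines up with theirs.
- **Hood:** I pushed it by its bar until it hit the firm stop, at about 50 N on the fingertips. It stayed shut after I backed off. The latch pawl looks level in the side view, as it did at the start. I did not pull on the hood to test the catch.
- **Button:** it went down about 6 mm to a hard stop. Force rose to 22 N, then 36 N on the last 1 mm. The last images show the cap up again, the post flush with the hood, and the gripper clear of everything.
- **Disagreement:** the top and wrist cameras differed by about 3.5 mm on where the dryer sits along y. I used the wrist value, checked against the rack teeth, and the tiles fitted with it.

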